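# Load the reagent carrier for the next reading run

## Robot

A 7-joint arm with a two-finger parallel gripper is mounted at the origin on the work surface. World frame = base frame: x ahead of the robot, y to its left, z up, the work surface at z = 0. Lengths are in m, angles in rad, forces in N, time in s.
With the tool pointing down it reaches from about 0.4 to 0.85 m from the base axis. Payload 4.5 kg.
Tool frame: the origin (TCP) lies on the centre line of the jaws, within the pads' length; the fingertips stand 14 mm ahead of it and the grasp point (between the pads) lies 5 mm behind it; y points along the fingers, z is the direction in which the jaws open and shut, and the axes are right-handed (so a half turn about y gives the same grasp; the last joint's range is limited). The gripper opens to 88 mm and grips with 3 to 60 N. Pads are 18 mm wide; open, the fingers measure 123 mm over their backs; the gripper's body (75 mm by 187 mm) begins 45 mm behind the grasp point.
Start: joints at [-1.113, 0.689, -0.195, 1.565, 0.157, 0.902, -0.215], TCP at [0.257, 0.57, 0.227] pointing down, gripper open.
Joint ranges: [-3.01, 3.01], [-0.46, 2.08], [-1.47, 1.51], [0.13, 2.56], [-1, 4.14], [0.04, 2.09], [-2.66, 2.66]. Speed limits (rad/s): [2.57, 2.57, 3.14, 3.14, 3.14, 3.14, 3.14].

## Interface

Orientations are given as a unit quaternion [x, y, z, w].
In Python, from plant import get_state, imaging, job gives the robot as it stands.
- The arm moves only by the tool send_rows, never from a script. Its argument "motion" is a list that holds one entry, the list of rows, each a list of 7 numbers: the turn, a rotation vector about the tool's x, y, z scaled (see below), then the shift along the tool's x, y, z scaled (see below), then the gripper's target within -1 to 1 (shut at 1, half-way at 0, fully open at -1). In form: [[[rx, ry, rz, tx, ty, tz, gripper], ...]]. A call has exactly 5 rows; each row shifts and turns the commanded pose from where the row before left it, along the tool's axes as they then stand; what a row does not reach is not made up. The controller multiplies each number of a shift by 0.02 m and each number of a turn by 0.08 rad. A row lasts 1/12 s, in which the tool goes at most 41.7 mm and 7.16 degrees, less where a joint would pass 70% of its speed; a pose out of reach is approached as far as the arm can. A call with a number of a shift or a turn outside -1 to 1 is refused whole. A call with a gripper value outside its range is refused whole. The fingers move at their own pace and stop on an object; "force" is the grip in N (left out, the last holds). Time passes only in rows, so rows that do not move let the fingers close, or fill a call up. It gives the time, the measured TCP pose, the force and the opening at its end, in the units of the state.
- get_state(): the state, without advancing time (a new reading comes with each control period).
- imaging.snapshot(name): name is "scene" or "side" or "wrist"; returns a dict with "img" (480x640x3 uint8, red, green, blue), "camera_matrix" (3x3 intrinsics, pixels), "R" (3x3) and "t" (3): a world point X has camera coordinates R X + t; the wrist camera has in their place "hand_eye" (4x4, takes a point from camera to tool coordinates, whose origin is the TCP and whose axes are the tool frame's). Camera axes: x right, y down, z forward; pixel columns grow to the right and rows downward; lengths in m; the calibration is good to about 2 mm. The wrist camera is an equidistant fisheye: a pixel r from the principal point sees the ray r / f radians off the axis. A picture is of the moment at which its call begins: read the wrist's pose just before it. There is no depth.
- job.finish_job(): hands the job in, once; it reports no verdict.
The state is a dict: "clock": time; "q": joint angles; "qd": joint speeds; "joint_torque": joint torques, N m; "tool_pos": TCP position; "eef_rot": TCP orientation; "contact_force": force on the tool from outside, world axes, zero at the start; "moment": the same for the moment, N m; "opening": opening from 0.0 (shut) to 1.0 (fully open).
Only numpy, scipy, OpenCV 4.12 (cv2) and the standard library are available. Lean on these libraries where they do the work, as an engineer would, in place of code of your own. Each camera call takes 0.05 s, during which the arm holds its last target.

## Task

Gather what the next assay run needs from the bench into the white reagent carrier: stand the lidded jar, the flat-capped round bottle, the square bottle and the cuvette box each upright and fully home in the carrier's adapter that is made for its shape and size. Set them down rather than dropping them, and keep them upright on the way. The empty jar without a lid and the bottle with the dropper nozzle look alike but do not belong: leave them standing where they are.

Things in the scene. Friction and masses are not known exactly. Their poses are not given: they have to be found in the camera images.
- jar: Wide-mouth jar with its lid on: white round body 52 mm across, flat grey ribbed lid 54 mm across, 60 mm tall in all (body 0-44 mm, lid 44-60 mm), stands upright, about 130 g. Origin: centre of its underside, z up; yaw means nothing.
- bottle: Narrow round bottle with a flat cap: white body 32 mm across up to 52 mm, short shoulder, flat round grey cap 27 mm across from 58 to 80 mm (its top), stands upright, about 80 g. Origin: centre of its underside, z up; yaw means nothing.
- square_bottle: Square bottle with a flat cap: white body 40 x 40 mm with upright flat sides up to 52 mm, sloping shoulder, flat round grey cap 27 mm across from 58 to 75 mm (its top), stands upright, about 120 g. Origin: centre of its underside, z up; x and y square to its sides.
- cuvette_box: Closed cuvette box: oblong, 66 mm along its x, 34 mm along its y, 56 mm tall, white with a flat grey lid, upright flat sides, about 100 g. Origin: centre of its underside, z up.
- wide_round_holder: Grey adapter, fixed in the white carrier tray (206 mm square, rim 14 mm): base 94 x 94 x 5 mm and a central round pocket, 60 mm inside at the floor, flaring to 70 mm at the rim, wall 4 mm. Origin: centre of its underside, 4 mm above the bench; pocket floor 6 mm, rim 24 mm above the origin; z up. The four adapters lie 98 mm apart, two by two, in any order. Made for the jar.
- narrow_round_holder: Grey adapter, fixed in the white carrier tray (206 mm square, rim 14 mm): base 94 x 94 x 5 mm and a central round pocket, 40 mm inside at the floor, flaring to 50 mm at the rim, wall 4 mm. Origin: centre of its underside, 4 mm above the bench; pocket floor 6 mm, rim 24 mm above the origin; z up. The four adapters lie 98 mm apart, two by two, in any order. Made for the narrow flat-capped bottle.
- square_holder: Grey adapter, fixed in the white carrier tray (206 mm square, rim 14 mm): base 94 x 94 x 5 mm and a central square pocket, 48 x 48 mm inside at the floor, flaring to 58 x 58 mm at the rim, wall 4 mm. Origin: centre of its underside, 4 mm above the bench; pocket floor 6 mm, rim 24 mm above the origin; z up; x and y square to the pocket's sides. The four adapters lie 98 mm apart, two by two, in any order. Made for the square bottle.
- oblong_holder: Grey adapter, fixed in the white carrier tray (206 mm square, rim 14 mm): base 94 x 94 x 5 mm and a central oblong pocket, 74 mm along its x and 42 mm along its y inside at the floor, flaring to 84 x 52 mm at the rim, wall 4 mm. Origin: centre of its underside, 4 mm above the bench; pocket floor 6 mm, rim 24 mm above the origin; z up. The four adapters lie 98 mm apart, two by two, in any order. Made for the cuvette box.
- open_jar: Look-alike that stays: an empty white jar without a lid, 52 mm across, 44 mm tall, seen hollow from above, stands upright, about 80 g, loose. Origin: centre of its underside.
- dropper_bottle: Look-alike that stays: a white round bottle 32 mm across, 82 mm tall, with a pointed grey dropper nozzle in place of a flat cap, stands upright, about 70 g, loose. Origin: centre of its underside. (Fixed among the things, under 11 mm high: forceps and a small dish; all else stands well clear.)
Things that resemble listed ones, but are neither listed nor needed, are in the scene too. What is shaped like the open_jar but black, brown or red is not meant.

How it is judged:
By the outcome, as a careful person would: the job done as asked, in the order asked, and still so for the second after the job is handed in, with the robot touching nothing.
It also fails if it takes over 120 s, if anything falls off the work surface, if the arm or the gripper's body presses on something with over 40 N, if the wrist force passes 120 N, or if a joint passes its speed limit or range.

## Working session

There is one attempt and no reset: what is moved stays moved. The work goes in short steps, Python scripts to look and compute and a tool call to move; the robot and the scene stay as the last step left them, time stands still between calls to the robot, and variables do not carry over. Pictures are saved under pics/ and viewed, and the job is handed in when it is done.

Besides the shell and the picture viewer there is one more tool, called by a JSON object that holds its "method" and its "body". send_rows: Moves the arm, as the interface text tells. Its arguments: {"type":"object","properties":{"motion":{"type":"array"},"force":{"type":"number"}},"required":["motion"]}

```bash
ls; mkdir -p pics; python3 - <<'E'
from plant import get_state, imaging, job
import cv2, numpy as np
np.set_printoptions(precision=4,suppress=True)
print(get_state())
for n in ["scene","side","wrist"]:
    s=imaging.snapshot(n)
    cv2.imwrite(f"pics/{n}0.png",s["img"][:,:,::-1])
    print(n,{k:v for k,v in s.items() if k!="img"})
E
```

```text
pics
{'clock': 0.0, 'q': array([-1.1132,  0.6899, -0.1945,  1.5663,  0.1573,  0.9025, -0.2151]), 'qd': array([ 0.0002,  0.0002,  0.0006,  0.0002,  0.0007, -0.0015,  0.0011]), 'joint_torque': array([ -0.0001, -52.7558,  -1.2671, -15.3426,  -0.0527,   0.0066,
         0.0002]), 'tool_pos': array([0.2568, 0.5691, 0.2264]), 'eef_rot': array([ 0.6919, -0.1488,  0.1486, -0.6907]), 'contact_force': array([ 0.615 ,  0.001 , -0.9297]), 'moment': array([-0.0334,  0.0421, -0.0598]), 'opening': 1.0005499875420283}
scene {'camera_matrix': array([[580.5839,   0.    , 324.5655],
       [  0.    , 580.5839, 246.0407],
       [  0.    ,   0.    ,   1.    ]]), 'R': array([[-0.7639,  0.6454, -0.0067],
       [ 0.5172,  0.6059, -0.6045],
       [-0.386 , -0.4652, -0.7966]]), 't': array([ 0.4002, -0.2465,  1.5298])}
side {'camera_matrix': array([[572.0427,   0.    , 316.2158],
       [  0.    , 572.0427, 242.4348],
       [  0.    ,   0.    ,   1.    ]]), 'R': array([[ 0.7693, -0.6388, -0.0087],
       [-0.486 , -0.5764, -0.657 ],
       [ 0.4146,  0.5097, -0.7539]]), 't': array([-0.3952,  0.2749,  1.0288])}
wrist {'camera_matrix': array([[371.6483,   0.    , 316.3873],
       [  0.    , 371.6483, 238.7283],
       [  0.    ,   0.    ,   1.    ]]), 'hand_eye': array([[-0.0013,  0.951 ,  0.3091, -0.0799],
       [-0.0012, -0.3091,  0.951 , -0.1579],
       [ 1.    ,  0.0009,  0.0015,  0.0001],
       [ 0.    ,  0.    ,  0.    ,  1.    ]])}
```

View pics/scene0.png

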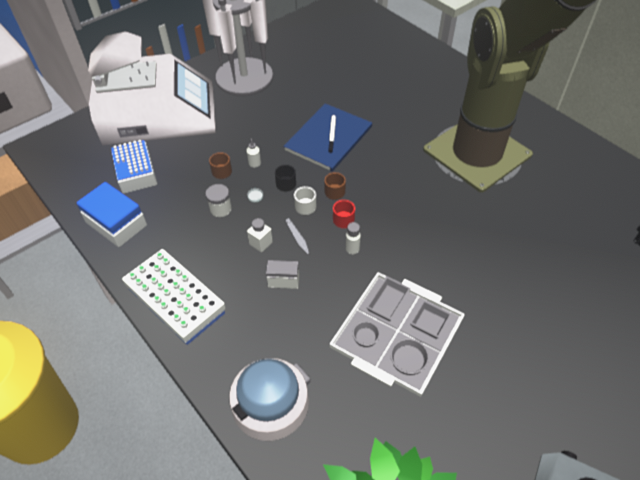

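View pics/side0.png

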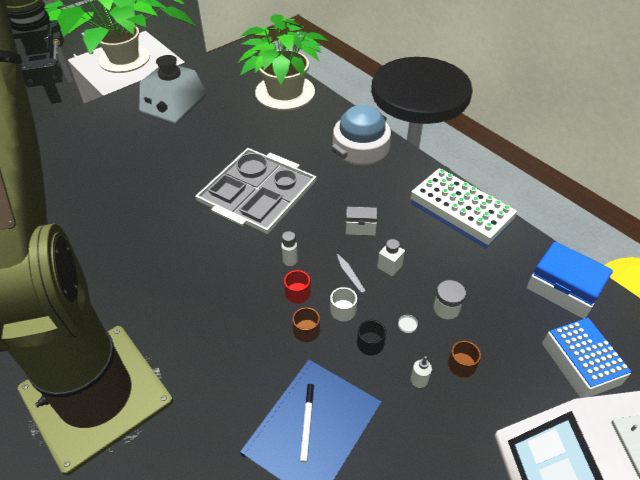

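View pics/wrist0.png

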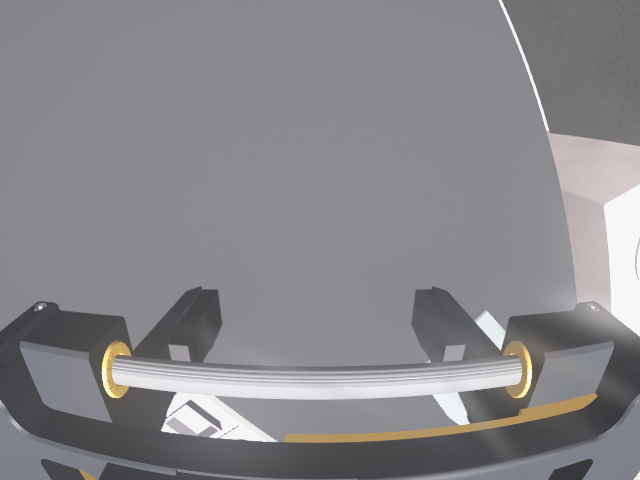

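```bash
cat > h.py <<'E'
import numpy as np, cv2
from scipy.spatial.transform import Rotation as Rn
np.set_printoptions(precision=4,suppress=True)
CAM={'scene':(np.array([[580.5839,0,324.5655],[0,580.5839,246.0407],[0,0,1]]),np.array([[-0.7639,0.6454,-0.0067],[0.5172,0.6059,-0.6045],[-0.386,-0.4652,-0.7966]]),np.array([0.4002,-0.2465,1.5298])),
'side':(np.array([[572.0427,0,316.2158],[0,572.0427,242.4348],[0,0,1]]),np.array([[0.7693,-0.6388,-0.0087],[-0.486,-0.5764,-0.657],[0.4146,0.5097,-0.7539]]),np.array([-0.3952,0.2749,1.0288]))}
def proj(c,X):
    K,R,t=CAM[c]; X=np.atleast_2d(X); Y=X@R.T+t; uv=Y@K.T; return uv[:,:2]/uv[:,2:]
def back(c,uv,z):
    K,R,t=CAM[c]; d=R.T@np.linalg.inv(K)@np.array([uv[0],uv[1],1.]); o=-R.T@t
    return o+d*(z-o[2])/d[2]
E
python3 - <<'E'
import cv2
a=cv2.imread('pics/scene0.png'); b=cv2.imread('pics/side0.png')
cv2.imwrite('pics/c1.png',cv2.resize(a[130:300,190:390],None,fx=4,fy=3.5,interpolation=cv2.INTER_CUBIC)[:595])
cv2.imwrite('pics/c2.png',cv2.resize(a[265:400,320:480],None,fx=4,fy=4,interpolation=cv2.INTER_CUBIC))
cv2.imwrite('pics/c3.png',cv2.resize(b[195:395,270:490],None,fx=3,fy=3,interpolation=cv2.INTER_CUBIC))
cv2.imwrite('pics/c4.png',cv2.resize(b[140:240,185:325],None,fx=5,fy=5,interpolation=cv2.INTER_CUBIC))
from h import *
for n,uv in dict(jar=(219,212),bottle=(353,249),sq=(260,246),box=(283,284),openj=(305,210),drop=(254,163),car=(399,328)).items(): print(n,back('scene',uv,0))
for n,uv in dict(jar=(447,313),bottle=(290,262),sq=(391,271),box=(361,232),openj=(343,316),drop=(421,384),car=(258,189)).items(): print(n,back('side',uv,0))
E
```

```text
jar [ 0.6322 -0.2694  0.    ]
bottle [0.4597 0.0257 0.    ]
sq [ 0.618  -0.1209  0.    ]
box [ 0.642  -0.0027  0.    ]
openj [ 0.4693 -0.1385  0.    ]
drop [ 0.4687 -0.3501  0.    ]
car [0.5246 0.2421 0.    ]
jar [ 0.6151 -0.2853  0.    ]
bottle [0.4565 0.0192 0.    ]
sq [ 0.6048 -0.1378  0.    ]
box [ 0.6317 -0.0151  0.    ]
openj [ 0.452  -0.1576 -0.    ]
drop [ 0.4628 -0.3589  0.    ]
car [0.5369 0.2475 0.    ]
```

View pics/c1.png

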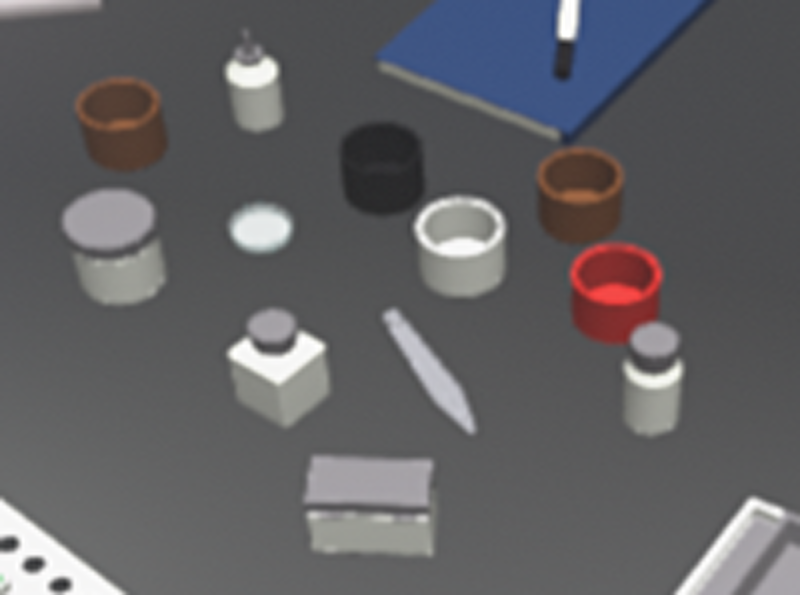

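View pics/c2.png

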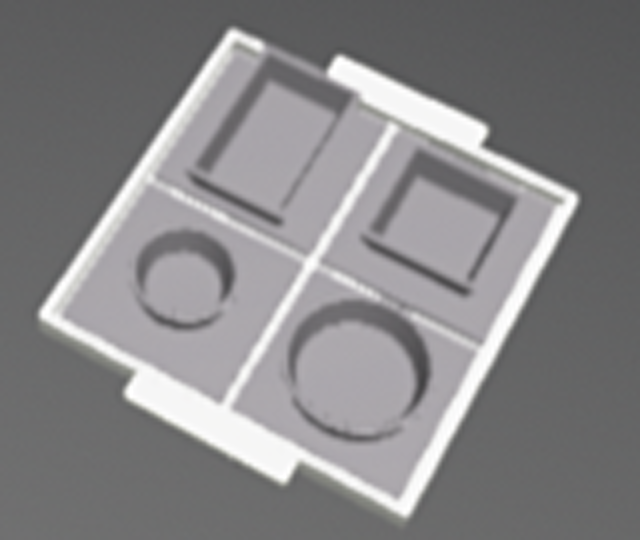

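View pics/c3.png

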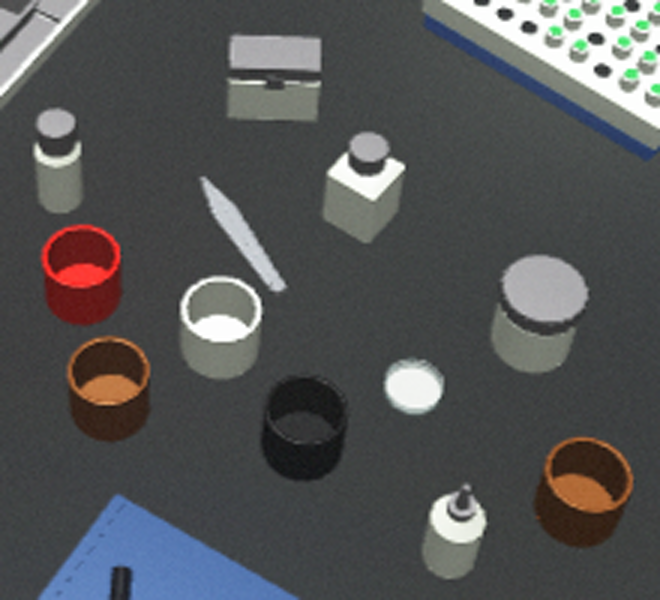

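View pics/c4.png

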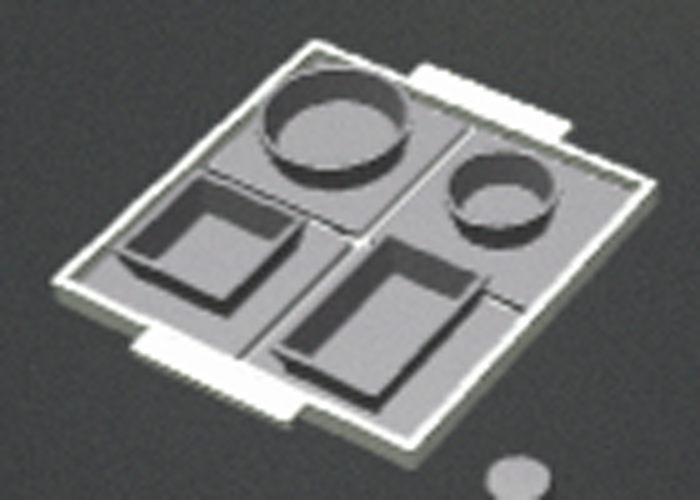

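```bash
cat > fit.py <<'E'
from h import *
from scipy.optimize import least_squares
def c1(x,y): return ('scene',190+(x+.5)/4-.5,130+(y+.5)/3.5-.5)
def c2(x,y): return ('scene',320+(x+.5)/4-.5,265+(y+.5)/4-.5)
def c3(x,y): return ('side',270+(x+.5)/3-.5,195+(y+.5)/3-.5)
def c4(x,y): return ('side',185+(x+.5)/5-.5,140+(y+.5)/5-.5)
def fit(obs,x0,name):
    def pts(p):
        c,s=np.cos(p[2]),np.sin(p[2]); R=np.array([[c,-s],[s,c]])
        return [np.r_[R@np.array(o[1][:2])+p[:2],o[1][2]] for o in obs]
    f=lambda p: np.concatenate([proj(o[0][0],P)[0]-o[0][1:] for o,P in zip(obs,pts(p))])
    yw=any(abs(o[1][0])>0 for o in obs)
    if not yw:
        g=lambda p: f(np.r_[p,0]); r=least_squares(g,x0[:2],loss='soft_l1'); 
    else: r=least_squares(f,x0,loss='soft_l1')
    fx = f(r.x if yw else np.r_[r.x,0])
    print(name,r.x,np.degrees(r.x[2]) if yw else '', 'res px',fx.reshape(-1,2).round(1).tolist()); return r.x
if __name__=='__main__':
    fit([(c1(109,222),(0,0,.06)),(c3(544,289),(0,0,.06))],[.6,-.28,0],'jar')
    fit([(c1(655,340),(0,0,.08)),(c3(56,124),(0,0,.08))],[.46,.02,0],'bottle')
    fit([(c1(272,325),(0,0,.075)),(c3(369,147),(0,0,.075))],[.46,.02,0],'sqcap')
    # square corners: scene: camera at which side? try assignments
    a=.02
    for k in range(1):
        fit([(c1(272,325),(0,0,.075)),(c3(369,147),(0,0,.075)),
         (c1(229,354),(a,-a,.052)),(c1(283,384),(a,a,.052)),(c1(327,346),(-a,a,.052)),
         (c3(326,180),(-a,a,.052)),(c3(369,203),(-a,-a,.052)),(c3(404,168),(a,-a,.052)),
         (c1(287,424),(a,a,0)),(c3(367,241),(-a,-a,0))],[.61,-.13,0.],'square')
    # box
    def near(o,p): pass
    L,W=.033,.017
    for yaw in (0,):
        fit([(c1(312,456),(L,W,.056)),(c1(433,459),(-L,W,.056)),(c1(432,508),(-L,-W,.056)),(c1(306,500),(L,-W,.056)),
         (c1(313,550),(L,-W,0)),(c1(433,554),(-L,-W,0)),
         (c3(230,36),(-L,-W,.056)),(c3(321,38),(L,-W,.056)),(c3(321,73),(L,W,.056)),(c3(229,70),(-L,W,.056)),(c3(228,116),(-L,W,0)),(c3(319,121),(L,W,0))],[.635,-.01,2.4],'box')
    H=.103
    fit([(c2(233,28),(-H,H,.014)),(c2(578,196),(-H,-H,.014)),(c2(405,508),(H,-H,.014)),(c2(40,313),(H,H,.014)),
      (c4(313,40),(H,-H,.014)),(c4(657,182),(H,H,.014)),(c4(412,450),(-H,H,.014)),(c4(53,283),(-H,-H,.014))],[.53,.24,0],'car')
    for nm,p in dict(tl=(233,28),tr=(578,196),br=(405,508),bl=(40,313)).items(): print(nm,back('scene',c2(*p)[1:],.014))
    print('box',[back('scene',c1(*p)[1:],.056) for p in [(312,456),(433,459),(432,508),(306,500)]])
    print('sq',[back('scene',c1(*p)[1:],.052) for p in [(229,354),(283,384),(327,346)]])
E
python3 fit.py
```

```text
jar [ 0.6226 -0.276 ]  res px [[0.1, -1.3], [0.1, -0.8]]
bottle [0.4594 0.0228]  res px [[0.0, -0.5], [0.0, -0.5]]
sqcap [ 0.6108 -0.1271]  res px [[0.1, -0.2], [0.1, -0.2]]
square [ 0.61   -0.1268  0.2008] 11.504838649361018 res px [[0.5, -0.3], [-0.3, -0.1], [-0.3, -0.9], [-0.7, -0.9], [0.2, -1.0], [-0.6, -2.6], [1.4, -0.9], [0.5, -1.0], [0.5, 1.6], [-0.3, 2.1]]
box [ 0.6436 -0.0142  2.4994] 143.2050051979175 res px [[25.0, -0.6], [-35.9, 0.1], [-35.7, -0.9], [26.9, -0.2], [26.4, -0.1], [-33.6, 0.4], [33.8, -0.9], [-26.4, -0.3], [-25.0, -0.8], [36.1, -1.1], [34.5, 0.9], [-25.3, 0.5]]
car [ 0.5108  0.2152 -1.5518] -88.91094528968398 res px [[18.1, 105.2], [1.0, 2.4], [-26.1, -135.1], [-3.4, -34.1], [-0.2, 96.2], [2.5, 23.8], [-2.3, -73.3], [0.0, -2.1]]
tl [0.467  0.1156 0.014 ]
tr [0.403  0.3109 0.014 ]
br [0.5967 0.3728 0.014 ]
bl [0.6624 0.18   0.014 ]
box [array([ 0.6491, -0.0419,  0.056 ]), array([0.6008, 0.0023, 0.056 ]), array([0.624 , 0.0306, 0.056 ]), array([ 0.6713, -0.0175,  0.056 ])]
sq [array([ 0.6346, -0.1398,  0.052 ]), array([ 0.626 , -0.1002,  0.052 ]), array([ 0.5886, -0.1092,  0.052 ])]
```

```bash
cat > fit2.py <<'E'
from fit import *
def assoc(raw,x0):  # raw: (obs, z, [candidate local xy])
    out=[]
    c,s=np.cos(x0[2]),np.sin(x0[2]); R=np.array([[c,-s],[s,c]])
    for o,z,cand in raw:
        w=back(o[0],o[1:],z)[:2]; l=R.T@(w-x0[:2])
        b=min(cand,key=lambda q:np.hypot(*(np.array(q)-l))); out.append((o,(b[0],b[1],z)))
    return out
def sq(a,b): return [(a,b),(-a,b),(-a,-b),(a,-b)]
B=sq(.033,.017)
raw=[(c1(*p),.056,B) for p in [(312,456),(433,459),(432,508),(306,500)]]+[(c1(*p),0,B) for p in [(313,550),(433,554)]]+[(c3(*p),.056,B) for p in [(230,36),(321,38),(321,73),(229,70)]]+[(c3(*p),0,B) for p in [(228,116),(319,121)]]
x0=[.636,-.007,np.radians(137)]
box=fit(assoc(raw,x0),x0,'box')
C=sq(.103,.103); x0=[.532,.245,np.radians(18)]
raw=[(c2(*p),.014,C) for p in [(233,28),(578,196),(405,508),(40,313)]]+[(c4(*p),.014,C) for p in [(313,40),(657,182),(412,450),(53,283)]]
car=fit(assoc(raw,x0),x0,'car')
S=sq(.02,.02)
raw=[(c1(*p),.052,S) for p in [(229,354),(283,384),(327,346)]]+[(c3(*p),.052,S) for p in [(326,180),(369,203),(404,168)]]+[(c1(287,424),0,S),(c3(367,241),0,S)]
x0=[.61,-.127,.2]; sqb=fit(assoc(raw,x0),x0,'sq')
# overlay
for cam,off,s,fn in [('scene',(190,130),4,'o1'),('scene',(320,265),4,'o2'),('side',(270,195),3,'o3'),('side',(185,140),5,'o4')]:
    im=cv2.imread(f'pics/{cam}0.png')
    w={'o1':(200,150),'o2':(160,135),'o3':(220,200),'o4':(140,100)}[fn]
    im=cv2.resize(im[off[1]:off[1]+w[1],off[0]:off[0]+w[0]],None,fx=s,fy=s,interpolation=cv2.INTER_CUBIC)
    def poly(P,col,cl=True):
        q=((proj(cam,P)-off+.5)*s-.5).round().astype(int); cv2.polylines(im,[q.reshape(-1,1,2)],cl,col,1)
    th=np.linspace(0,2*np.pi,40)
    def circ(x,y,z,r,col): poly(np.c_[x+r*np.cos(th),y+r*np.sin(th),z+0*th],col)
    def rect(p,a,b,z,col):
        c,sn=np.cos(p[2]),np.sin(p[2]); poly([[p[0]+c*u-sn*v,p[1]+sn*u+c*v,z] for u,v in sq(a,b)],col)
    J=(.6226,-.276);Bo=(.4594,.0228)
    for r,z in[(.027,.06),(.027,.044),(.026,0)]: circ(*J,z,r,(0,255,0))
    for r,z in[(.0135,.08),(.016,.052),(.016,0)]: circ(*Bo,z,r,(0,255,0))
    for z in(0,.052): rect(sqb,.02,.02,z,(0,255,0))
    circ(*sqb[:2],.075,.0135,(0,255,0))
    for z in(0,.056): rect(box,.033,.017,z,(0,255,0))
    rect(car,.103,.103,.014,(0,0,255))
    c,sn=np.cos(car[2]),np.sin(car[2])
    A={}
    for k,(u,v) in dict(oblong=(-.049,-.049),square=(-.049,.049),narrow=(.049,-.049),wide=(.049,.049)).items():
        A[k]=(car[0]+c*u-sn*v,car[1]+sn*u+c*v,car[2])
    circ(*A['wide'][:2],.028,.035,(0,255,255));circ(*A['wide'][:2],.010,.030,(0,255,255))
    circ(*A['narrow'][:2],.028,.025,(0,255,255));circ(*A['narrow'][:2],.010,.020,(0,255,255))
    rect(A['square'],.029,.029,.028,(0,255,255)); rect(A['square'],.024,.024,.010,(0,255,255))
    rect(A['oblong'],.042,.026,.028,(0,255,255)); rect(A['oblong'],.037,.021,.010,(0,255,255))
    cv2.imwrite(f'pics/{fn}.png',im)
print({k:np.round(v,4) for k,v in A.items()})
E
python3 fit2.py; python3 -c "
import cv2,numpy as np
a,b,c,d=[cv2.imread(f'pics/o{i}.png') for i in (1,2,3,4)]
m=np.zeros((600,800,3),np.uint8);m[:600]=a;cv2.imwrite('pics/oA.png',m)
"
```

```text
box [ 0.636  -0.0079  2.394 ] 137.16567280445426 res px [[-0.1, -0.4], [0.1, -0.2], [-0.8, -1.2], [-0.3, -0.0], [0.2, 0.2], [0.1, 0.1], [0.1, -0.8], [-0.1, -0.4], [0.1, -0.9], [0.2, -0.9], [-0.3, 1.1], [-1.0, 0.4]]
car [0.5325 0.2451 0.3199] 18.326762007642515 res px [[-0.2, -0.2], [0.1, -0.3], [0.5, 1.3], [-0.2, -0.0], [0.3, 0.2], [0.1, 0.4], [-0.1, 0.4], [-0.0, -0.1]]
sq [ 0.6096 -0.1268  0.2007] 11.499999031862696 res px [[-0.2, -1.0], [-0.5, -1.0], [0.3, -1.1], [-0.7, -2.5], [1.2, -0.8], [0.4, -0.9], [0.6, 1.5], [-0.4, 2.2]]
{'oblong': array([0.5014, 0.1832, 0.3199]), 'square': array([0.4705, 0.2762, 0.3199]), 'narrow': array([0.5944, 0.214 , 0.3199]), 'wide': array([0.5636, 0.3071, 0.3199])}
```

View pics/o1.png

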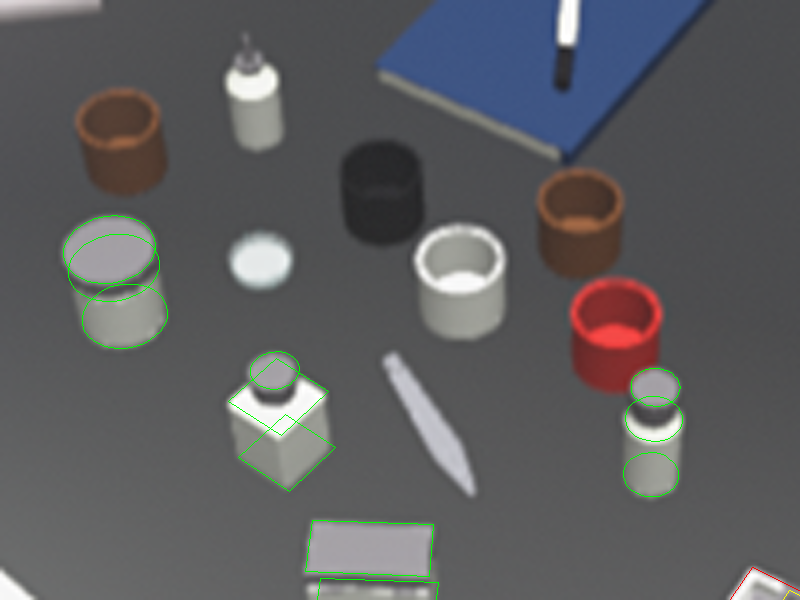

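View pics/o2.png

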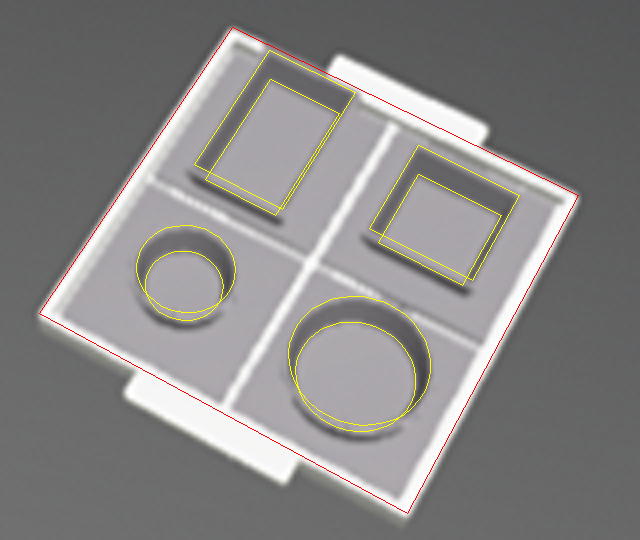

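View pics/o3.png

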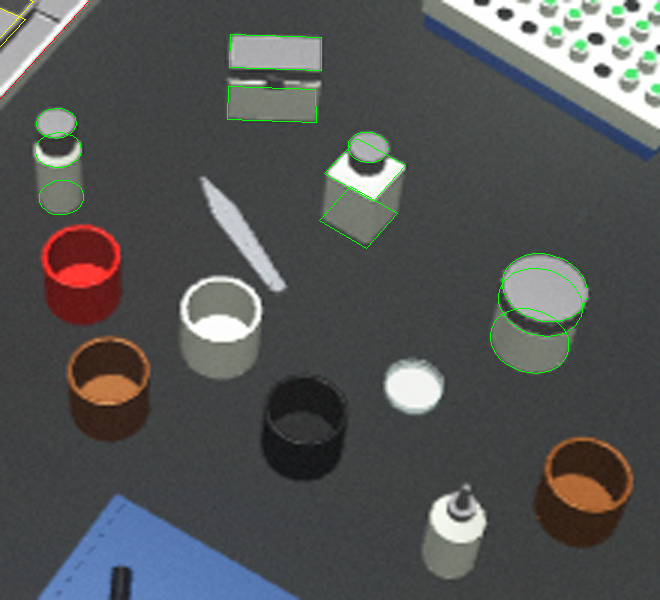

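View pics/o4.png

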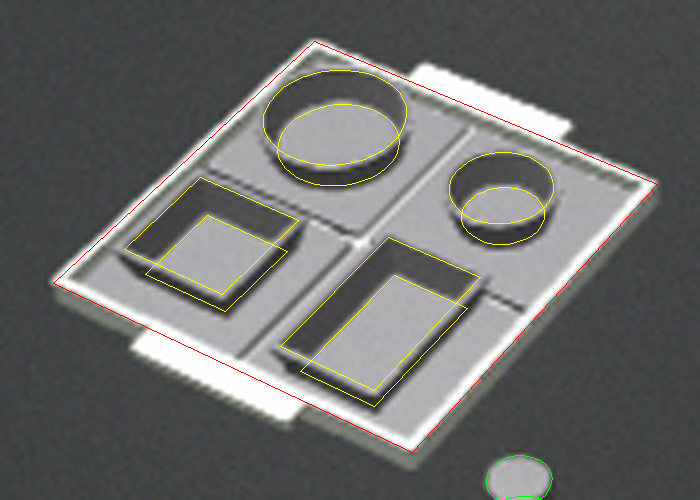

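```bash
cat > plan.py <<'E'
import sys; from h import *
from plant import get_state
def yawof(R): z=R[:,2]; return np.arctan2(z[1],z[0])
def show(tgt=None,yaw=None):
    s=get_state(); R=Rn.from_quat(s['eef_rot']).as_matrix()
    print('t',round(s['clock'],2),'pos',s['tool_pos'],'yaw',round(np.degrees(yawof(R)),2),'ydir',R[:,1],'F',s['contact_force'],'op',round(s['opening'],3)); print('q',s['q'])
    if tgt is None: return
    if yaw is None: yaw=yawof(R)
    else:
        yaw=np.radians(yaw)
    d=(yaw-yawof(R)+np.pi)%(2*np.pi)-np.pi
    z=np.array([np.cos(yaw),np.sin(yaw),0]); y=np.array([0,0,-1.]); Rt=np.c_[np.cross(y,z),y,z]
    rv=Rn.from_matrix(R.T@Rt).as_rotvec()
    dp=np.array(tgt)-s['tool_pos']
    print('turn units',(rv/.08).round(2),'deg',np.degrees(rv).round(1),'| shift units old axes',(R.T@dp/.02).round(2),'new axes',(Rt.T@dp/.02).round(2))
if __name__=='__main__':
    a=[float(v) for v in sys.argv[1:]]
    show(a[:3] if len(a)>=3 else None, a[3] if len(a)>3 else None)
E
python3 plan.py .6226 -.276 .2
python3 - <<'E'
from h import *
N=dict(brown1=(122,115*3.5/4*0+0),)
# o1 image (4x4, off 190,130): rim centres z=.044
for n,p in dict(brown1=(119,118),white=(460,255),red=(615,308),brown2=(581,198),black=(382,168),drop=(252,82)).items():
    print(n,back('scene',(190+p[0]/4,130+p[1]/4),.055 if n=='drop' else .044))
# o3
for n,p in dict(brown1=(588,472),white=(221,305),red=(82,254),brown2=(109,368),black=(306,408),drop=(457,520)).items():
    print(n,back('side',(270+p[0]/3,195+p[1]/3),.055 if n=='drop' else .044))
E
```

```text
t 0.15 pos [0.2568 0.5693 0.2266] yaw 65.72 ydir [-0.0005 -0.0013 -1.    ] F [-0.0672 -0.2817  0.3641] op 1.004
q [-1.1132  0.6898 -0.1946  1.5661  0.1573  0.9025 -0.2151]
turn units [0.02 0.   0.  ] deg [0.1 0.  0. ] | shift units old axes [ 34.05   1.37 -31.  ] new axes [ 34.05   1.33 -31.01]
brown1 [ 0.5496 -0.3771  0.044 ]
white [ 0.4598 -0.1478  0.044 ]
red [ 0.4172 -0.0563  0.044 ]
brown2 [ 0.3744 -0.1363  0.044 ]
black [ 0.4509 -0.2351  0.044 ]
drop [ 0.473  -0.3388  0.055 ]
brown1 [ 0.5494 -0.3798  0.044 ]
white [ 0.4623 -0.1461  0.044 ]
red [ 0.4191 -0.0555  0.044 ]
brown2 [ 0.376  -0.1371  0.044 ]
black [ 0.4508 -0.2383  0.044 ]
drop [ 0.4603 -0.3547  0.055 ]
```

{"method": "send_rows", "body": {"motion": [[[0,0,0,0.97,0.04,-0.88,-1],[0,0,0,0.97,0.04,-0.88,-1],[0,0,0,0.97,0.04,-0.88,-1],[0,0,0,0.97,0.04,-0.88,-1],[0,0,0,0.97,0.04,-0.88,-1]]], "force": 20}}

```text
clock: 0.57
tool_pos: [0.3095, 0.4483, 0.223]
eef_rot: [0.691, -0.149, 0.149, -0.691]
contact_force: [-0.2, -1.4, -0.1]
opening: 1.003
```

{"method": "send_rows", "body": {"motion": [[[0,0,0,0.97,0.04,-0.88,-1],[0,0,0,0.97,0.04,-0.88,-1],[0,0,0,0.97,0.04,-0.88,-1],[0,0,0,0.97,0.04,-0.88,-1],[0,0,0,0.97,0.04,-0.88,-1]]]}}

```text
clock: 0.98
tool_pos: [0.3617, 0.3282, 0.2191]
eef_rot: [0.691, -0.149, 0.149, -0.691]
contact_force: [-0.3, 0.8, 0.2]
opening: 1.001
```

{"method": "send_rows", "body": {"motion": [[[0,0,0,0.97,0.04,-0.88,-1],[0,0,0,0.97,0.04,-0.88,-1],[0,0,0,0.97,0.04,-0.88,-1],[0,0,0,0.97,0.04,-0.88,-1],[0,0,0,0.97,0.04,-0.88,-1]]]}}

```text
clock: 1.4
tool_pos: [0.414, 0.2082, 0.2151]
eef_rot: [0.691, -0.149, 0.149, -0.691]
contact_force: [0.6, -0.9, 0.4]
opening: 1.003
```

Tracking is precise. Continuing towards the jar.

{"method": "send_rows", "body": {"motion": [[[0,0,0,0.97,0.04,-0.88,-1],[0,0,0,0.97,0.04,-0.88,-1],[0,0,0,0.97,0.04,-0.88,-1],[0,0,0,0.97,0.04,-0.88,-1],[0,0,0,0.97,0.04,-0.88,-1]]]}}

```text
clock: 1.82
tool_pos: [0.4662, 0.088, 0.2111]
eef_rot: [0.691, -0.149, 0.149, -0.691]
contact_force: [0.8, -0.2, -0.3]
opening: 1.0
```

{"method": "send_rows", "body": {"motion": [[[0,0,0,0.97,0.04,-0.88,-1],[0,0,0,0.97,0.04,-0.88,-1],[0,0,0,0.97,0.04,-0.88,-1],[0,0,0,0.97,0.04,-0.88,-1],[0,0,0,0.97,0.04,-0.88,-1]]]}}

```text
clock: 2.23
tool_pos: [0.5184, -0.0321, 0.207]
eef_rot: [-0.691, 0.149, -0.149, 0.691]
contact_force: [-0.3, 0.7, -0.0]
opening: 1.004
```

{"method": "send_rows", "body": {"motion": [[[0,0,0,0.97,0.04,-0.88,-1],[0,0,0,0.97,0.04,-0.88,-1],[0,0,0,0.97,0.04,-0.88,-1],[0,0,0,0.97,0.04,-0.88,-1],[0,0,0,0.97,0.04,-0.88,-1]]]}}

```text
clock: 2.65
tool_pos: [0.5705, -0.1522, 0.2029]
eef_rot: [-0.691, 0.149, -0.149, 0.691]
contact_force: [1.1, 0.2, -0.3]
opening: 1.0
```

```bash
python3 plan.py .6226 -.276 .14; python3 - <<'E'
from plant import imaging
import cv2
s=imaging.snapshot('wrist'); cv2.imwrite('pics/w1.png',s['img'][:,:,::-1])
E
```

```text
t 2.65 pos [ 0.5705 -0.1522  0.2029] yaw 65.7 ydir [-0.0005  0.0002 -1.    ] F [ 1.0999  0.2494 -0.3258] op 1.0
q [ 0.3539  0.6807 -0.2959  1.6956  0.2575  0.8042  1.0873]
turn units [ 0.   -0.   -0.01] deg [ 0. -0. -0.] | shift units old axes [ 4.92  3.14 -4.57] new axes [ 4.92  3.15 -4.57]
```

View pics/w1.png

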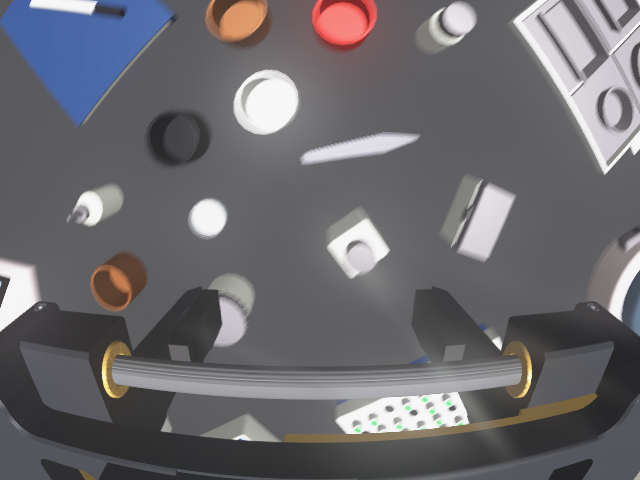

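```bash
cat >> h.py <<'E'
HE=np.array([[-0.0013,0.951,0.3091,-0.0799],[-0.0012,-0.3091,0.951,-0.1579],[1,0.0009,0.0015,0.0001],[0,0,0,1]])
def wproj(X,pos,q):
    f,cx,cy=371.6483,316.3873,238.7283
    X=np.atleast_2d(X); T=Rn.from_quat(q).inv().apply(X-pos); C=(T-HE[:3,3])@np.linalg.inv(HE[:3,:3]).T
    th=np.arctan2(np.hypot(C[:,0],C[:,1]),C[:,2]); ph=np.arctan2(C[:,1],C[:,0])
    return np.c_[cx+f*th*np.cos(ph),cy+f*th*np.sin(ph)]
E
python3 - <<'E'
from h import *
from plant import get_state
s=get_state(); im=cv2.imread('pics/w1.png')
th=np.linspace(0,2*np.pi,40)
def P(X,c=(0,255,0)): cv2.polylines(im,[wproj(X,s['tool_pos'],s['eef_rot']).round().astype(int).reshape(-1,1,2)],True,c,1)
def circ(x,y,z,r): P(np.c_[x+r*np.cos(th),y+r*np.sin(th),z+0*th])
def rect(x,y,yw,a,b,z):
    c,q=np.cos(yw),np.sin(yw); P([[x+c*u-q*v,y+q*u+c*v,z] for u,v in [(a,b),(-a,b),(-a,-b),(a,-b)]])
circ(.6226,-.276,.06,.027);circ(.6226,-.276,0,.026);circ(.4594,.0228,.08,.0135);circ(.6098,-.1268,.075,.0135)
rect(.6098,-.1268,.2,.02,.02,.052);rect(.6098,-.1268,.2,.02,.02,0);rect(.636,-.0079,2.394,.033,.017,.056);rect(.636,-.0079,2.394,.033,.017,0)
rect(.5014,.1832,.32,.042,.026,.028);circ(.5944,.214,.028,.025)
cv2.imwrite('pics/w1o.png',im)
E
```

```text
(no output)
```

View pics/w1o.png

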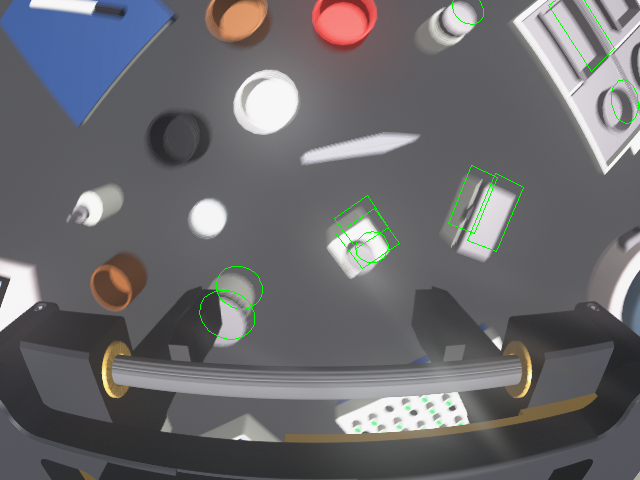

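```bash
cat > ov.py <<'E'
from h import *
import sys
from plant import get_state, imaging
OBJ=dict(jar=(.6226,-.276),bot=(.4594,.0228),sq=(.6098,-.1268,.2),box=(.636,-.0079,2.394))
def overlay(im,pos,q,O,fn):
    th=np.linspace(0,2*np.pi,40)
    def P(X,c=(0,255,0)): cv2.polylines(im,[wproj(X,pos,q).round().astype(int).reshape(-1,1,2)],True,c,1)
    def circ(x,y,z,r,c=(0,255,0)): P(np.c_[x+r*np.cos(th),y+r*np.sin(th),z+0*th],c)
    def rect(x,y,yw,a,b,z,c=(0,255,0)):
        cc,q=np.cos(yw),np.sin(yw); P([[x+cc*u-q*v,y+q*u+cc*v,z] for u,v in [(a,b),(-a,b),(-a,-b),(a,-b)]],c)
    if 'jar' in O: circ(*O['jar'],.06,.027);circ(*O['jar'],0,.026)
    if 'bot' in O: circ(*O['bot'],.08,.0135);circ(*O['bot'],0,.016)
    if 'sq' in O: circ(*O['sq'][:2],.075,.0135); rect(*O['sq'],.02,.02,.052);rect(*O['sq'],.02,.02,0)
    if 'box' in O: rect(*O['box'],.033,.017,.056);rect(*O['box'],.033,.017,0)
    y=(0,255,255)
    rect(.5014,.1832,.32,.042,.026,.028,y);circ(.5944,.214,.028,.025,y);circ(.5636,.3071,.028,.035,y);rect(.4705,.2762,.32,.029,.029,.028,y)
    cv2.imwrite(fn,im)
def snap(fn,O=OBJ):
    s=get_state(); im=imaging.snapshot('wrist')['img'][:,:,::-1].copy()
    overlay(im,s['tool_pos'],s['eef_rot'],O,fn); print(s['tool_pos'],s['qd'],get_state()['tool_pos'])
E
python3 -c "
from ov import *
snap('pics/w2o.png')"
```

```text
[ 0.5722 -0.1593  0.2026] [-0.0238 -0.0261  0.0304  0.0668  0.0049 -0.0373 -0.0912] [ 0.571  -0.1568  0.2025]
```

View pics/w2o.png

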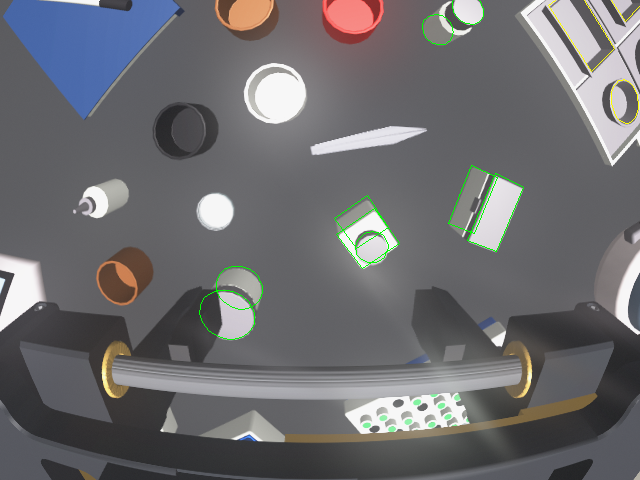

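```bash
python3 plan.py .6226 -.276 .12
```

```text
t 2.75 pos [ 0.571  -0.1568  0.2025] yaw 65.29 ydir [ 0.0005 -0.0034 -1.    ] F [-0.8276  0.1762 -1.1938] op 1.001
q [ 0.3565  0.6821 -0.2911  1.6931  0.2587  0.8033  1.086 ]
turn units [0.04 0.   0.02] deg [0.2 0.  0.1] | shift units old axes [ 4.83  4.15 -4.32] new axes [ 4.83  4.13 -4.34]
```

{"method": "send_rows", "body": {"motion": [[[0,0,0,0.7,0.5,-0.65,-1],[0,0,0,0.7,0.6,-0.65,-1],[0,0,0,0.7,0.6,-0.65,-1],[0,0,0,0.7,0.6,-0.65,-1],[0,0,0,0.7,0.6,-0.65,-1]]]}}

```text
clock: 3.17
tool_pos: [0.6075, -0.2385, 0.1444]
eef_rot: [-0.691, 0.149, -0.148, 0.692]
contact_force: [-0.4, 0.1, -0.0]
opening: 1.0
```

{"method": "send_rows", "body": {"motion": [[[0,0,0,0.6,0.5,-0.55,-1],[0,0,0,0.5,0.4,-0.45,-1],[0,0,0,0.3,0.2,-0.25,-1],[0,0,0,0.05,0,-0.05,-1],[0,0,0,0,0,0,-1]]]}}

```text
clock: 3.58
tool_pos: [0.6231, -0.2738, 0.1231]
eef_rot: [-0.691, 0.149, -0.148, 0.692]
contact_force: [0.6, 0.4, -0.3]
opening: 0.998
```

```bash
python3 -c "
from ov import *
snap('pics/w3o.png')"; python3 plan.py .6226 -.276 .047
```

```text
[ 0.6231 -0.2738  0.1231] [-0.0113 -0.0202 -0.0134  0.0128 -0.0025 -0.0014 -0.0025] [ 0.6234 -0.2732  0.1236]
t 3.63 pos [ 0.6234 -0.2732  0.1236] yaw 65.77 ydir [ 0.0003  0.0011 -1.    ] F [ 0.0854 -0.3114 -0.7073] op 0.997
q [ 0.4888  0.8929 -0.2841  1.4639  0.2995  0.8277  1.2497]
turn units [-0.01  0.   -0.  ] deg [-0.1  0.  -0. ] | shift units old axes [ 0.02  3.83 -0.15] new axes [ 0.02  3.83 -0.14]
```

View pics/w3o.png

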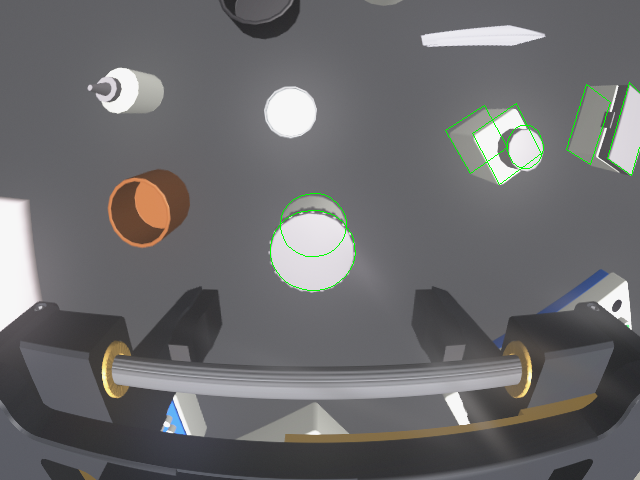

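{"method": "send_rows", "body": {"motion": [[[0,0,0,0.02,0.8,-0.1,-1],[0,0,0,0,0.9,0,-1],[0,0,0,0,0.8,0,-1],[0,0,0,0,0.6,0,-1],[0,0,0,0,0.4,0,-1]]]}}

```text
clock: 4.05
tool_pos: [0.6225, -0.2751, 0.0525]
eef_rot: [-0.691, 0.149, -0.148, 0.692]
contact_force: [-0.5, 0.5, 0.9]
opening: 1.002
```

{"method": "send_rows", "body": {"motion": [[[0,0,0,0,0.25,0,-1],[0,0,0,0,0.08,0,-1],[0,0,0,0,0,0,1],[0,0,0,0,0,0,1],[0,0,0,0,0,0,1]]]}}

```text
clock: 4.47
tool_pos: [0.6234, -0.2767, 0.0474]
eef_rot: [0.691, -0.148, 0.149, -0.691]
contact_force: [0.0, 0.5, -0.1]
opening: 0.795
```

{"method": "send_rows", "body": {"motion": [[[0,0,0,0,0,0,1],[0,0,0,0,0,0,1],[0,0,0,0,0,0,1],[0,0,0,0,0,0,1],[0,0,0,0,0,0,1]]]}}

```text
clock: 4.88
tool_pos: [0.623, -0.2767, 0.0469]
eef_rot: [0.691, -0.149, 0.149, -0.691]
contact_force: [-0.3, -0.3, 2.5]
opening: 0.59
```

```bash
python3 plan.py .5636 .3071 .15
```

```text
t 4.88 pos [ 0.623  -0.2767  0.0469] yaw 65.71 ydir [ 0.0005 -0.0002 -1.    ] F [-0.2906 -0.2518  2.4708] op 0.59
q [ 0.4785  0.9938 -0.2539  1.4921  0.3339  0.6979  1.225 ]
turn units [0.   0.   0.01] deg [0. 0. 0.] | shift units old axes [-14.71  -5.16  25.39] new axes [-14.71  -5.15  25.39]
```

{"method": "send_rows", "body": {"motion": [[[0,0,0,0,-0.2,0,1],[0,0,0,0,-0.6,0,1],[0,0,0,0,-0.9,0,1],[0,0,0,0,-0.9,0,1],[0,0,0,0,-0.9,0,1]]]}}

```text
clock: 5.3
tool_pos: [0.6226, -0.2763, 0.1179]
eef_rot: [-0.691, 0.149, -0.149, 0.691]
contact_force: [-0.3, -0.5, -0.9]
opening: 0.588
```

{"method": "send_rows", "body": {"motion": [[[0,0,0,0,-0.8,0,1],[0,0,0,0,-0.7,0.2,1],[0,0,0,-0.1,-0.4,0.4,1],[0,0,0,-0.3,-0.2,0.6,1],[0,0,0,-0.4,0,0.8,1]]]}}

```text
clock: 5.72
tool_pos: [0.6249, -0.2334, 0.1596]
eef_rot: [0.691, -0.149, 0.15, -0.691]
contact_force: [0.1, -0.4, -1.2]
opening: 0.589
```

```bash
python3 plan.py .5636 .3071 .15;python3 -c "
from ov import *
snap('pics/w4.png',{})"
```

```text
t 5.72 pos [ 0.6249 -0.2334  0.1596] yaw 65.62 ydir [ 0.0016 -0.0008 -1.    ] F [ 0.1416 -0.3695 -1.1778] op 0.589
q [ 0.437   0.8305 -0.2888  1.4885  0.2812  0.8617  1.199 ]
turn units [0.   0.   0.02] deg [0.  0.  0.1] | shift units old axes [-13.95   0.46  23.35] new axes [-13.95   0.48  23.35]
[ 0.6249 -0.2334  0.1596] [-0.3164 -0.0999  0.0121  0.3342 -0.0193 -0.2023 -0.3392] [ 0.6249 -0.226   0.159 ]
```

View pics/w4.png

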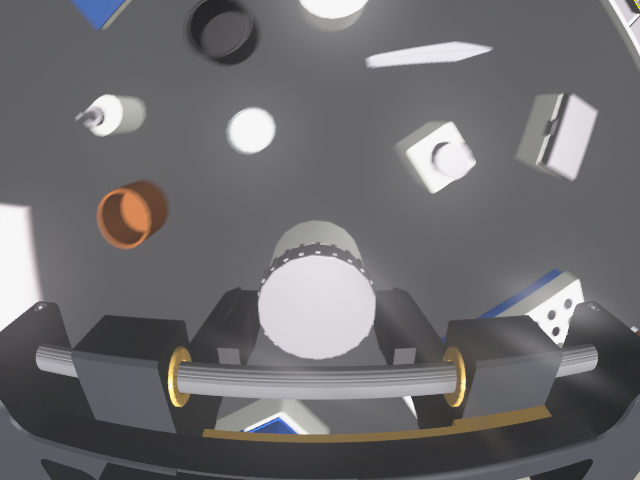

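{"method": "send_rows", "body": {"motion": [[[0,0,0,-0.55,0,0.92,1],[0,0,0,-0.55,0,0.92,1],[0,0,0,-0.55,0,0.92,1],[0,0,0,-0.55,0,0.92,1],[0,0,0,-0.55,0,0.92,1]]]}}

```text
clock: 6.18
tool_pos: [0.6114, -0.1249, 0.158]
eef_rot: [-0.691, 0.149, -0.148, 0.692]
contact_force: [0.9, 0.1, -0.6]
opening: 0.589
```

{"method": "send_rows", "body": {"motion": [[[0,0,0,-0.55,0,0.92,1],[0,0,0,-0.55,0,0.92,1],[0,0,0,-0.55,0,0.92,1],[0,0,0,-0.55,0,0.92,1],[0,0,0,-0.55,0,0.92,1]]]}}

```text
clock: 6.6
tool_pos: [0.5989, -0.0186, 0.158]
eef_rot: [-0.691, 0.149, -0.148, 0.691]
contact_force: [-0.1, 0.7, -1.5]
opening: 0.591
```

{"method": "send_rows", "body": {"motion": [[[0,0,0,-0.55,0,0.92,1],[0,0,0,-0.55,0,0.92,1],[0,0,0,-0.55,0,0.92,1],[0,0,0,-0.55,0,0.92,1],[0,0,0,-0.55,0,0.92,1]]]}}

```text
clock: 7.02
tool_pos: [0.5865, 0.0878, 0.1581]
eef_rot: [0.691, -0.149, 0.148, -0.691]
contact_force: [0.6, 0.5, -1.2]
opening: 0.593
```

{"method": "send_rows", "body": {"motion": [[[0,0,0,-0.55,0,0.92,1],[0,0,0,-0.55,0,0.92,1],[0,0,0,-0.55,0,0.92,1],[0,0,0,-0.55,0,0.9,1],[0,0,0,-0.5,0,0.8,1]]]}}

```text
clock: 7.43
tool_pos: [0.5737, 0.1918, 0.1581]
eef_rot: [-0.691, 0.149, -0.147, 0.692]
contact_force: [0.1, 1.0, -1.6]
opening: 0.588
```

```bash
python3 plan.py .5636 .3071 .12
```

```text
t 7.43 pos [0.5737 0.1918 0.1581] yaw 65.85 ydir [-0.0018  0.0005 -1.    ] F [ 0.072   0.9854 -1.6259] op 0.588
q [-0.2764  0.7518 -0.2152  1.6923  0.2204  0.7227  0.5478]
turn units [ 0.   -0.   -0.02] deg [ 0.  -0.  -0.1] | shift units old axes [-2.81  1.91  5.05] new axes [-2.82  1.9   5.05]
```

{"method": "send_rows", "body": {"motion": [[[0,0,0,-0.4,0.2,0.75,1],[0,0,0,-0.4,0.2,0.7,1],[0,0,0,-0.4,0.3,0.7,1],[0,0,0,-0.4,0.3,0.7,1],[0,0,0,-0.35,0.3,0.65,1]]]}}

```text
clock: 7.85
tool_pos: [0.5669, 0.271, 0.1318]
eef_rot: [0.692, -0.149, 0.147, -0.691]
contact_force: [0.3, 0.2, -0.8]
opening: 0.592
```

{"method": "send_rows", "body": {"motion": [[[0,0,0,-0.3,0.2,0.5,1],[0,0,0,-0.25,0.2,0.45,1],[0,0,0,-0.2,0.1,0.35,1],[0,0,0,-0.1,0.1,0.2,1],[0,0,0,0,0,0,1]]]}}

```text
clock: 8.27
tool_pos: [0.5649, 0.3048, 0.1203]
eef_rot: [-0.691, 0.149, -0.148, 0.692]
contact_force: [-0.6, 1.0, -0.8]
opening: 0.59
```

```bash
python3 plan.py .5636 .3071 .057;python3 -c "
from ov import *
snap('pics/w5.png',{})"
```

```text
t 8.27 pos [0.5649 0.3048 0.1203] yaw 65.78 ydir [-0.0004  0.0006 -1.    ] F [-0.633   0.9858 -0.8001] op 0.59
q [-0.4667  0.8434 -0.1849  1.6012  0.2096  0.7165  0.3986]
turn units [-0.    0.   -0.01] deg [-0.  0. -0.] | shift units old axes [-0.1   3.16  0.08] new axes [-0.11  3.16  0.08]
[0.5649 0.3048 0.1203] [ 0.0213 -0.0141  0.0171  0.0098  0.0061  0.0062  0.011 ] [0.5653 0.3036 0.1205]
```

View pics/w5.png

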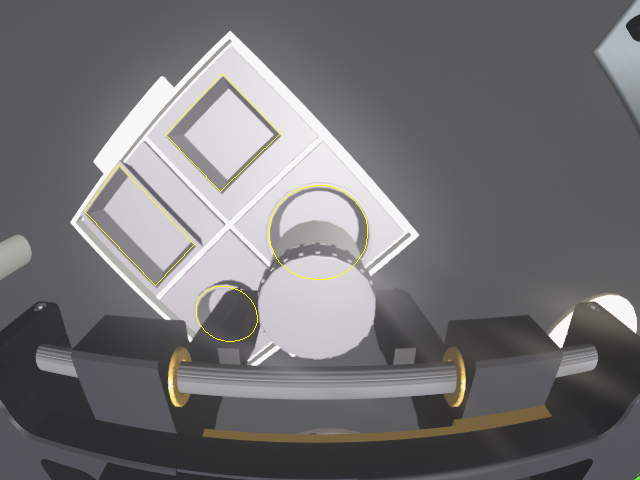

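{"method": "send_rows", "body": {"motion": [[[0,0,0,-0.15,0.5,0.12,1],[0,0,0,0,0.7,0,1],[0,0,0,0,0.6,0,1],[0,0,0,0,0.5,0,1],[0,0,0,0,0.3,0,1]]]}}

```text
clock: 8.73
tool_pos: [0.5629, 0.3059, 0.0668]
eef_rot: [0.692, -0.149, 0.148, -0.691]
contact_force: [-0.7, -1.1, -2.2]
opening: 0.59
```

{"method": "send_rows", "body": {"motion": [[[0,0,0,0,0.2,0,1],[0,0,0,0,0.2,0,1],[0,0,0,0,0.1,0,1],[0,0,0,0,0,0,1],[0,0,0,0,0,0,1]]]}}

```text
clock: 9.15
tool_pos: [0.5637, 0.3072, 0.0589]
eef_rot: [-0.691, 0.149, -0.149, 0.691]
contact_force: [0.5, -0.7, -1.3]
opening: 0.589
```

```bash
python3 plan.py .5636 .3071 .057;python3 -c "
from ov import *
snap('pics/w6.png',{})
im=imaging.snapshot('side')['img'][:,:,::-1]; cv2.imwrite('pics/s6.png',cv2.resize(im[100:260,150:350],None,fx=4,fy=3.7,interpolation=2))"
```

```text
t 9.15 pos [0.5637 0.3072 0.0589] yaw 65.72 ydir [ 0.0005  0.0004 -1.    ] F [ 0.4733 -0.6763 -1.2645] op 0.589
q [-0.4833  0.9296 -0.1626  1.6276  0.2309  0.6026  0.3747]
turn units [-0.01 -0.    0.  ] deg [-0. -0.  0.] | shift units old axes [-0.    0.1  -0.01] new axes [-0.    0.1  -0.01]
[0.5637 0.3072 0.0589] [ 0.0016 -0.0059 -0.0016 -0.0016 -0.0005 -0.0007 -0.0021] [0.5638 0.3073 0.0591]
```

View pics/s6.png

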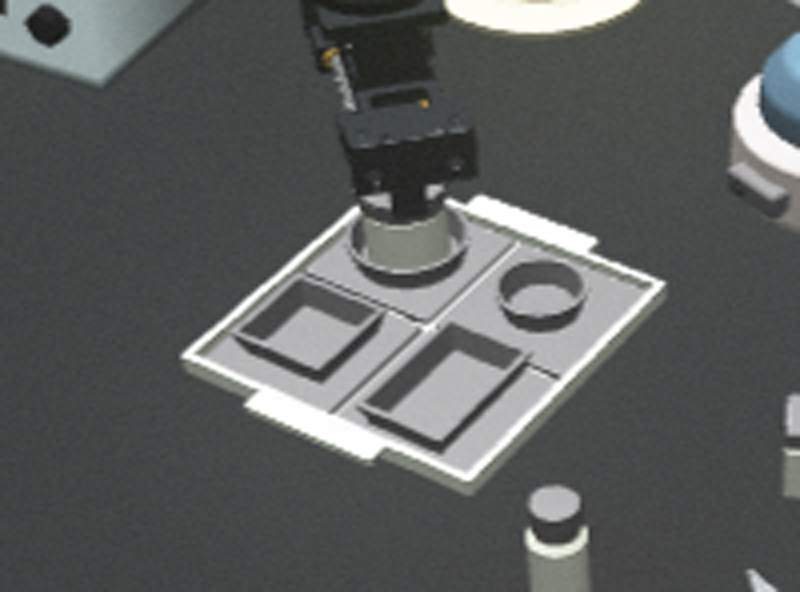

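Centred in the pocket about 2 mm above the floor. Lower slowly until the force shows contact.

{"method": "send_rows", "body": {"motion": [[[0,0,0,0,0.05,0,1],[0,0,0,0,0.05,0,1],[0,0,0,0,0,0,1],[0,0,0,0,0,0,1],[0,0,0,0,0,0,1]]]}}

```text
clock: 9.67
tool_pos: [0.5637, 0.3072, 0.0569]
eef_rot: [-0.691, 0.149, -0.149, 0.691]
contact_force: [-0.6, 0.1, 1.5]
opening: 0.584
```

{"method": "send_rows", "body": {"motion": [[[0,0,0,0,0.04,0,1],[0,0,0,0,0.02,0,1],[0,0,0,0,0,0,1],[0,0,0,0,0,0,1],[0,0,0,0,0,0,1]]]}}

```text
clock: 10.08
tool_pos: [0.5638, 0.3072, 0.0568]
eef_rot: [-0.691, 0.149, -0.149, 0.691]
contact_force: [-2.2, -1.5, 9.9]
opening: 0.588
```

{"method": "send_rows", "body": {"motion": [[[0,0,0,0,0,0,-1],[0,0,0,0,0,0,-1],[0,0,0,0,0,0,-1],[0,0,0,0,0,0,-1],[0,0,0,0,0,0,-1]]]}}

```text
clock: 10.5
tool_pos: [0.5634, 0.3071, 0.0552]
eef_rot: [0.691, -0.149, 0.149, -0.691]
contact_force: [-0.5, 0.7, -0.5]
opening: 0.944
```

{"method": "send_rows", "body": {"motion": [[[0,0,0,0,-0.4,0,-1],[0,0,0,0,-0.8,0,-1],[0,0,0,0,-1,0,-1],[0,0,0,0,-1,0,-1],[0,0,0,0,-1,0,-1]]]}}

```text
clock: 10.92
tool_pos: [0.5634, 0.307, 0.1407]
eef_rot: [-0.691, 0.149, -0.149, 0.691]
contact_force: [-0.1, 0.3, 1.1]
opening: 0.999
```

```bash
python3 plan.py .4594 .0228 .13;python3 -c "
from ov import *
snap('pics/w7.png',{})"
```

```text
t 10.92 pos [0.5634 0.307  0.1407] yaw 65.72 ydir [-0.      0.0001 -1.    ] F [-0.1137  0.3301  1.1018] op 0.999
q [-0.4683  0.8161 -0.1902  1.589   0.202   0.7559  0.3997]
turn units [-0.  0. -0.] deg [-0.  0. -0.] | shift units old axes [  1.1    0.54 -15.09] new axes [  1.1    0.54 -15.09]
[0.5634 0.307  0.1407] [ 0.0421 -0.3205 -0.0743 -0.1569 -0.0866  0.4701  0.076 ] [0.5657 0.3085 0.1449]
```

View pics/w7.png

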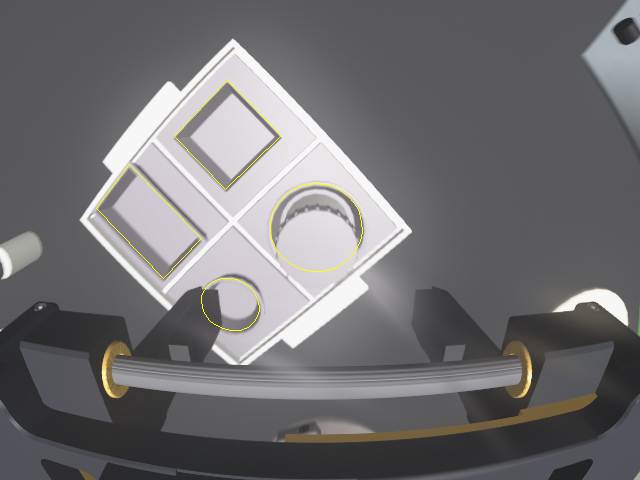

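```bash
cat > traj.py <<'E'
import sys; from h import *
from plan import yawof
from plant import get_state
def traj(tgt,yaw,n,pos=None):
    s=get_state(); R=Rn.from_quat(s['eef_rot']).as_matrix(); pos=s['tool_pos'] if pos is None else np.array(pos)
    y0=yawof(R); dy=(np.radians(yaw)-y0+np.pi)%(2*np.pi)-np.pi
    w=np.minimum(1,np.minimum((np.arange(n)+1)/4.,(n-np.arange(n)-.3)/5.)); w=np.maximum(w,.1); w/=w.sum()
    dp=np.array(tgt)-pos; a=y0; rows=[]
    print('pos',pos,'yaw',np.degrees(y0),'dyaw',np.degrees(dy),'dp',dp)
    for k in w:
        # axes at start of row
        z=np.array([np.cos(a),np.sin(a),0]);y=np.array([0,0,-1.]);x=np.cross(y,z)
        d=dp*k/.02; rows.append([0,round(-dy*k/.08,2),0]+[round(float(v@d),2) for v in (x,y,z)]); a+=dy*k
    print('max',np.abs(rows).max())
    for i in range(0,n,5): print(rows[i:i+5])
if __name__=='__main__':
    a=[float(v) for v in sys.argv[1:]]; traj(a[:3],a[3],int(a[4]))
E
python3 plan.py; python3 traj.py .4594 .0228 .135 18.3 25
```

```text
t 10.97 pos [0.5657 0.3085 0.1449] yaw 65.7 ydir [ 0.006  0.004 -1.   ] F [0.5978 0.7659 2.4828] op 1.001
q [-0.468   0.8109 -0.1909  1.5851  0.2017  0.7577  0.3999]
pos [0.5657 0.3085 0.1449] yaw 65.70422933844354 dyaw -47.40422933844354 dp [-0.1063 -0.2857 -0.0099]
max 0.71
[[0, np.float64(0.12), 0, 0.01, 0.01, -0.18], [0, np.float64(0.24), 0, 0.03, 0.01, -0.36], [0, np.float64(0.37), 0, 0.05, 0.02, -0.54], [0, np.float64(0.49), 0, 0.09, 0.02, -0.71], [0, np.float64(0.49), 0, 0.12, 0.02, -0.71]]
[[0, np.float64(0.49), 0, 0.15, 0.02, -0.7], [0, np.float64(0.49), 0, 0.17, 0.02, -0.7], [0, np.float64(0.49), 0, 0.2, 0.02, -0.69], [0, np.float64(0.49), 0, 0.23, 0.02, -0.68], [0, np.float64(0.49), 0, 0.25, 0.02, -0.67]]
[[0, np.float64(0.49), 0, 0.28, 0.02, -0.66], [0, np.float64(0.49), 0, 0.31, 0.02, -0.65], [0, np.float64(0.49), 0, 0.33, 0.02, -0.64], [0, np.float64(0.49), 0, 0.36, 0.02, -0.63], [0, np.float64(0.49), 0, 0.38, 0.02, -0.61]]
[[0, np.float64(0.49), 0, 0.4, 0.02, -0.6], [0, np.float64(0.49), 0, 0.43, 0.02, -0.58], [0, np.float64(0.49), 0, 0.45, 0.02, -0.56], [0, np.float64(0.49), 0, 0.47, 0.02, -0.54], [0, np.float64(0.49), 0, 0.49, 0.02, -0.53]]
[[0, np.float64(0.46), 0, 0.48, 0.02, -0.48], [0, np.float64(0.36), 0, 0.39, 0.02, -0.36], [0, np.float64(0.26), 0, 0.29, 0.01, -0.25], [0, np.float64(0.17), 0, 0.19, 0.01, -0.16], [0, np.float64(0.07), 0, 0.08, 0.0, -0.06]]
```

{"method": "send_rows", "body": {"motion": [[[0,0.12,0,0,0,-0.18,-1],[0,0.24,0,0.03,0.01,-0.36,-1],[0,0.37,0,0.05,0.02,-0.54,-1],[0,0.49,0,0.09,0.02,-0.71,-1],[0,0.49,0,0.12,0.02,-0.71,-1]]]}}

```text
clock: 11.38
tool_pos: [0.5443, 0.2583, 0.1366]
eef_rot: [0.68, -0.197, 0.196, -0.678]
contact_force: [-0.3, -0.4, -0.2]
opening: 1.001
```

{"method": "send_rows", "body": {"motion": [[[0,0.49,0,0.15,0.02,-0.7,-1],[0,0.49,0,0.17,0.02,-0.7,-1],[0,0.49,0,0.2,0.02,-0.69,-1],[0,0.49,0,0.23,0.02,-0.68,-1],[0,0.49,0,0.25,0.02,-0.67,-1]]]}}

```text
clock: 11.8
tool_pos: [0.5191, 0.1907, 0.1348]
eef_rot: [0.658, -0.263, 0.262, -0.656]
contact_force: [-0.3, 0.0, 0.2]
opening: 1.002
```

{"method": "send_rows", "body": {"motion": [[[0,0.49,0,0.28,0.02,-0.66,-1],[0,0.49,0,0.31,0.02,-0.65,-1],[0,0.49,0,0.33,0.02,-0.64,-1],[0,0.49,0,0.36,0.02,-0.63,-1],[0,0.49,0,0.38,0.02,-0.61,-1]]]}}

```text
clock: 12.22
tool_pos: [0.494, 0.1234, 0.133]
eef_rot: [0.629, -0.326, 0.325, -0.627]
contact_force: [-0.4, -0.3, 0.3]
opening: 0.999
```

{"method": "send_rows", "body": {"motion": [[[0,0.49,0,0.4,0.02,-0.6,-1],[0,0.49,0,0.43,0.02,-0.58,-1],[0,0.49,0,0.45,0.02,-0.56,-1],[0,0.49,0,0.47,0.02,-0.54,-1],[0,0.49,0,0.49,0.02,-0.53,-1]]]}}

```text
clock: 12.63
tool_pos: [0.47, 0.0564, 0.132]
eef_rot: [-0.593, 0.385, -0.385, 0.593]
contact_force: [-0.7, -0.2, 0.6]
opening: 1.002
```

{"method": "send_rows", "body": {"motion": [[[0,0.46,0,0.48,0.02,-0.48,-1],[0,0.36,0,0.39,0.02,-0.36,-1],[0,0.26,0,0.29,0,-0.25,-1],[0,0.17,0,0.19,0,-0.16,-1],[0,0.07,0,0.08,0,-0.06,-1]]]}}

```text
clock: 13.05
tool_pos: [0.4567, 0.0207, 0.1312]
eef_rot: [-0.572, 0.415, -0.415, 0.572]
contact_force: [0.3, -0.2, 0.3]
opening: 0.997
```

```bash
python3 -c "
from ov import *
snap('pics/w8.png')"; python3 plan.py .4594 .0228 .040 18.3
```

```text
[0.4567 0.0207 0.1312] [ 0.0265 -0.0036 -0.0044  0.0105 -0.0135 -0.0176 -0.0046] [0.4568 0.0208 0.1312]
t 13.1 pos [0.4568 0.0208 0.1312] yaw 18.06 ydir [ 0.0001  0.     -1.    ] F [-0.4284 -0.2756 -0.6218] op 0.999
q [-0.1388  0.652  -0.0121  2.1554  0.0225  0.3342  0.1456]
turn units [-0.   -0.05  0.  ] deg [-0.  -0.2  0. ] | shift units old axes [-0.05  4.56  0.16] new axes [-0.05  4.56  0.16]
```

View pics/w8.png

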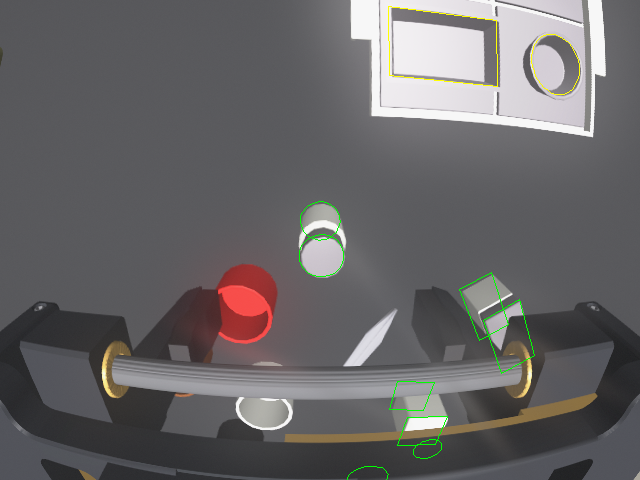

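{"method": "send_rows", "body": {"motion": [[[0,0,0,-0.05,0.5,0.16,-1],[0,0,0,0,0.9,0,-1],[0,0,0,0,0.9,0,-1],[0,0,0,0,0.8,0,-1],[0,0,0,0,0.6,0,-1]]]}}

```text
clock: 13.52
tool_pos: [0.4598, 0.0246, 0.0553]
eef_rot: [-0.573, 0.415, -0.414, 0.573]
contact_force: [0.2, -0.1, -0.7]
opening: 0.996
```

{"method": "send_rows", "body": {"motion": [[[0,0,0,0,0.4,0,-1],[0,0,0,0,0.3,0,-1],[0,0,0,0,0.15,0,-1],[0,0,0,0,0,0,-1],[0,0,0,0,0,0,1]]]}}

```text
clock: 13.93
tool_pos: [0.4598, 0.0235, 0.0404]
eef_rot: [-0.572, 0.415, -0.415, 0.573]
contact_force: [-0.9, 0.9, 0.0]
opening: 0.949
```

{"method": "send_rows", "body": {"motion": [[[0,0,0,0,0,0,1],[0,0,0,0,0,0,1],[0,0,0,0,0,0,1],[0,0,0,0,0,0,1],[0,0,0,0,0,0,1]]]}}

```text
clock: 14.35
tool_pos: [0.4597, 0.0233, 0.0404]
eef_rot: [-0.572, 0.415, -0.415, 0.573]
contact_force: [0.9, -0.1, -0.0]
opening: 0.568
```

{"method": "send_rows", "body": {"motion": [[[0,0,0,0,0,0,1],[0,0,0,0,0,0,1],[0,0,0,0,0,0,1],[0,0,0,0,0,0,1],[0,0,0,0,0,0,1]]]}}

```text
clock: 14.77
tool_pos: [0.4598, 0.0234, 0.0408]
eef_rot: [-0.572, 0.415, -0.415, 0.573]
contact_force: [-1.1, -0.5, 8.7]
opening: 0.323
```

```bash
python3 plan.py .5944 .214 .13 18.3
```

```text
t 14.77 pos [0.4598 0.0234 0.0408] yaw 18.14 ydir [ 0.0008  0.0001 -1.    ] F [-1.0923 -0.4641  8.7412] op 0.323
q [-0.1484  0.8439 -0.0041  2.1908  0.0289  0.1061  0.1366]
turn units [-0.01 -0.04  0.  ] deg [-0.  -0.2  0. ] | shift units old axes [-6.96 -4.45  9.37] new axes [-6.94 -4.46  9.38]
```

```bash
python3 -c "
from ov import *
snap('pics/w9.png',{})
im=imaging.snapshot('side')['img'][:,:,::-1]; cv2.imwrite('pics/s9.png',cv2.resize(im[170:290,210:370],None,fx=5,fy=5,interpolation=2))"; python3 plan.py
```

```text
[0.4598 0.0234 0.0408] [-0.0008 -0.0005 -0.0001 -0.002  -0.0012 -0.0015  0.0005] [0.4598 0.0234 0.0408]
t 14.87 pos [0.4598 0.0234 0.0409] yaw 18.14 ydir [ 0.0009  0.0002 -1.    ] F [-1.8233 -0.468   8.092 ] op 0.322
q [-0.1484  0.8439 -0.0042  2.1908  0.0289  0.1061  0.1366]
```

View pics/s9.png

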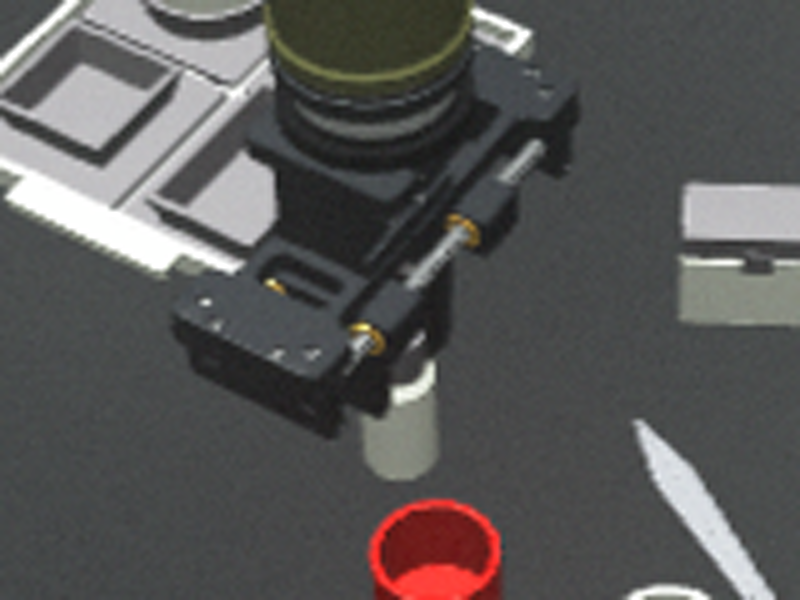

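View pics/w9.png

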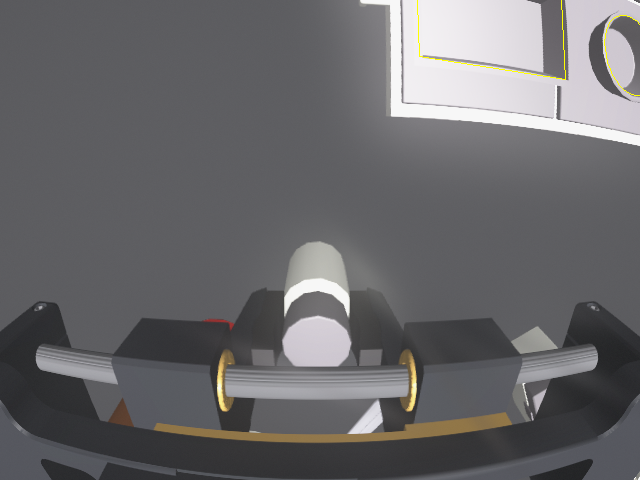

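{"method": "send_rows", "body": {"motion": [[[0,0,0,0,-0.2,0,1],[0,0,0,0,-0.5,0,1],[0,0,0,0,-0.8,0,1],[0,0,0,0,-0.9,0,1],[0,0,0,0,-0.9,0,1]]]}}

```text
clock: 15.28
tool_pos: [0.4591, 0.0232, 0.1073]
eef_rot: [0.573, -0.415, 0.415, -0.572]
contact_force: [-0.1, -0.7, -0.0]
opening: 0.318
```

{"method": "send_rows", "body": {"motion": [[[0,0,0,0,-0.7,0,1],[0,0,0,0,-0.5,0,1],[0,0,0,0,-0.3,0,1],[0,0,0,0,-0.1,0,1],[0,0,0,0,0,0,1]]]}}

```text
clock: 15.7
tool_pos: [0.4596, 0.0233, 0.1386]
eef_rot: [-0.572, 0.415, -0.415, 0.573]
contact_force: [0.2, 0.3, 0.2]
opening: 0.314
```

```bash
python3 plan.py .5944 .214 .13 18.3;python3 -c "
from ov import *
snap('pics/w10.png',{})
im=imaging.snapshot('side')['img'][:,:,::-1]; cv2.imwrite('pics/s10.png',cv2.resize(im[170:290,210:370],None,fx=5,fy=5,interpolation=2))"; python3 traj.py .5944 .214 .125 18.3 20
```

```text
t 15.7 pos [0.4596 0.0233 0.1386] yaw 18.14 ydir [ 0.0007  0.0001 -1.    ] F [0.2444 0.2724 0.2337] op 0.314
q [-0.1425  0.6393 -0.0131  2.1418  0.0222  0.3599  0.1427]
turn units [-0.01 -0.04  0.  ] deg [-0.  -0.2  0. ] | shift units old axes [-6.96  0.44  9.37] new axes [-6.94  0.43  9.39]
[0.4596 0.0233 0.1386] [-0.0031  0.0248  0.0001  0.0055  0.0009 -0.0117  0.0001] [0.4594 0.0233 0.1382]
pos [0.4592 0.0233 0.1379] yaw 18.139440018581215 dyaw 0.16055998141878305 dp [ 0.1352  0.1907 -0.0129]
max 0.58
[[0, np.float64(-0.0), 0, -0.11, 0.01, 0.14], [0, np.float64(-0.0), 0, -0.21, 0.02, 0.29], [0, np.float64(-0.0), 0, -0.32, 0.03, 0.43], [0, np.float64(-0.0), 0, -0.43, 0.04, 0.58], [0, np.float64(-0.0), 0, -0.43, 0.04, 0.58]]
[[0, np.float64(-0.0), 0, -0.43, 0.04, 0.58], [0, np.float64(-0.0), 0, -0.43, 0.04, 0.58], [0, np.float64(-0.0), 0, -0.43, 0.04, 0.58], [0, np.float64(-0.0), 0, -0.43, 0.04, 0.58], [0, np.float64(-0.0), 0, -0.43, 0.04, 0.58]]
[[0, np.float64(-0.0), 0, -0.43, 0.04, 0.58], [0, np.float64(-0.0), 0, -0.43, 0.04, 0.58], [0, np.float64(-0.0), 0, -0.43, 0.04, 0.58], [0, np.float64(-0.0), 0, -0.43, 0.04, 0.58], [0, np.float64(-0.0), 0, -0.43, 0.04, 0.58]]
[[0, np.float64(-0.0), 0, -0.4, 0.04, 0.55], [0, np.float64(-0.0), 0, -0.32, 0.03, 0.43], [0, np.float64(-0.0), 0, -0.23, 0.02, 0.31], [0, np.float64(-0.0), 0, -0.15, 0.01, 0.2], [0, np.float64(-0.0), 0, -0.06, 0.01, 0.08]]
```

View pics/s10.png

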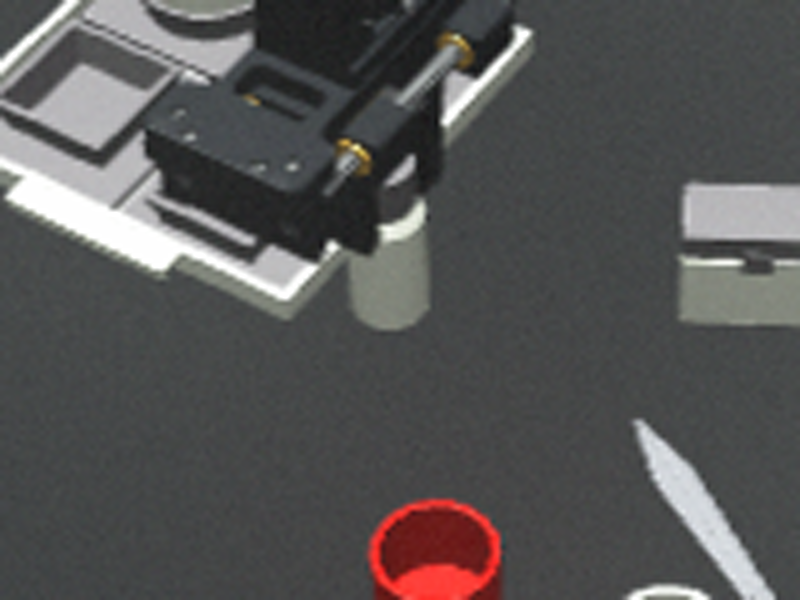

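View pics/w10.png

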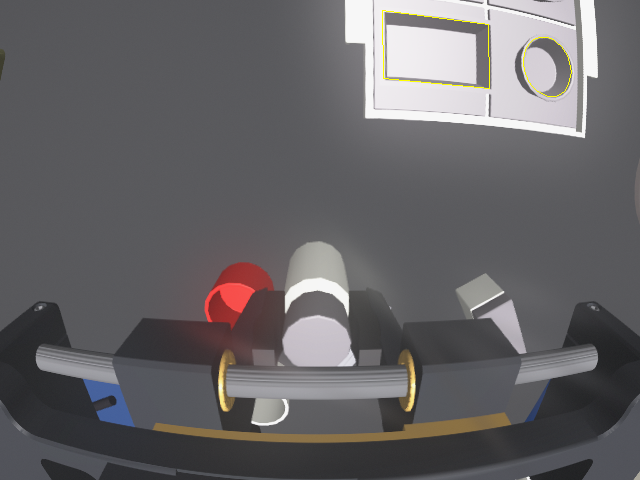

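{"method": "send_rows", "body": {"motion": [[[0,0,0,-0.11,0,0.14,1],[0,0,0,-0.21,0,0.29,1],[0,0,0,-0.32,0,0.43,1],[0,0,0,-0.43,0,0.58,1],[0,0,0,-0.43,0,0.58,1]]]}}

```text
clock: 16.22
tool_pos: [0.4894, 0.0658, 0.1379]
eef_rot: [-0.573, 0.415, -0.415, 0.573]
contact_force: [-0.6, 0.9, -1.5]
opening: 0.319
```

{"method": "send_rows", "body": {"motion": [[[0,0,0,-0.43,0,0.58,1],[0,0,0,-0.43,0,0.58,1],[0,0,0,-0.43,0,0.58,1],[0,0,0,-0.43,0,0.58,1],[0,0,0,-0.43,0,0.58,1]]]}}

```text
clock: 16.63
tool_pos: [0.531, 0.1254, 0.1379]
eef_rot: [-0.573, 0.415, -0.414, 0.573]
contact_force: [-0.0, -0.3, -1.1]
opening: 0.32
```

{"method": "send_rows", "body": {"motion": [[[0,0,0,-0.43,0,0.58,1],[0,0,0,-0.43,0,0.58,1],[0,0,0,-0.43,0,0.58,1],[0,0,0,-0.43,0,0.58,1],[0,0,0,-0.43,0,0.58,1]]]}}

```text
clock: 17.05
tool_pos: [0.5724, 0.1844, 0.1377]
eef_rot: [-0.573, 0.415, -0.414, 0.573]
contact_force: [-0.3, -0.5, -1.4]
opening: 0.314
```

{"method": "send_rows", "body": {"motion": [[[0,0,0,-0.4,0,0.55,1],[0,0,0,-0.32,0,0.43,1],[0,0,0,-0.23,0,0.31,1],[0,0,0,-0.15,0,0.2,1],[0,0,0,-0.06,0,0.08,1]]]}}

```text
clock: 17.47
tool_pos: [0.5948, 0.2154, 0.1379]
eef_rot: [-0.573, 0.415, -0.414, 0.573]
contact_force: [-0.7, 1.0, -1.2]
opening: 0.319
```

```bash
python3 -c "
from ov import *
snap('pics/w11.png',{})"; python3 plan.py .5944 .214 .053 18.3
```

```text
[0.5948 0.2154 0.1379] [-0.0076  0.0131  0.0137 -0.0354  0.0009  0.0373 -0.0127] [0.5948 0.215  0.1379]
t 17.52 pos [0.5948 0.215  0.1379] yaw 18.19 ydir [-0.0001  0.0003 -1.    ] F [ 0.3688  0.4104 -1.8084] op 0.315
q [-0.4387  0.8064  0.035   1.6283 -0.0394  0.7076 -0.067 ]
turn units [-0.   -0.02 -0.  ] deg [-0.  -0.1 -0. ] | shift units old axes [ 0.04  4.25 -0.03] new axes [ 0.04  4.25 -0.03]
```

View pics/w11.png

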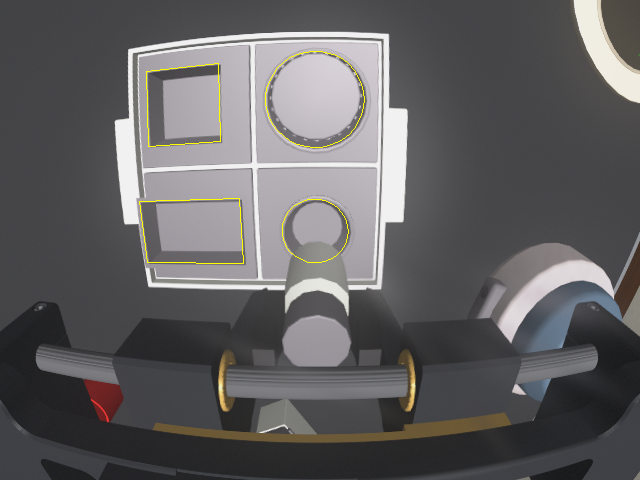

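{"method": "send_rows", "body": {"motion": [[[0,0,0,0.02,0.3,-0.03,1],[0,0,0,0,0.7,0,1],[0,0,0,0,0.8,0,1],[0,0,0,0,0.8,0,1],[0,0,0,0,0.6,0,1]]]}}

```text
clock: 17.93
tool_pos: [0.5933, 0.2123, 0.0727]
eef_rot: [0.573, -0.415, 0.415, -0.572]
contact_force: [-1.1, -0.0, -1.5]
opening: 0.318
```

{"method": "send_rows", "body": {"motion": [[[0,0,0,0,0.4,0,1],[0,0,0,0,0.3,0,1],[0,0,0,0,0.2,0,1],[0,0,0,0,0.1,0,1],[0,0,0,0,0,0,1]]]}}

```text
clock: 18.35
tool_pos: [0.5943, 0.2135, 0.0542]
eef_rot: [-0.573, 0.415, -0.415, 0.573]
contact_force: [0.3, -0.2, -0.4]
opening: 0.319
```

{"method": "send_rows", "body": {"motion": [[[0,0,0,0,0.05,0,1],[0,0,0,0,0.05,0,1],[0,0,0,0,0.05,0,1],[0,0,0,0,0,0,1],[0,0,0,0,0,0,1]]]}}

```text
clock: 18.77
tool_pos: [0.5943, 0.2136, 0.0514]
eef_rot: [-0.572, 0.415, -0.415, 0.573]
contact_force: [0.5, 0.9, -1.4]
opening: 0.316
```

{"method": "send_rows", "body": {"motion": [[[0,0,0,0,0.05,0,1],[0,0,0,0,0.03,0,1],[0,0,0,0,0,0,1],[0,0,0,0,0,0,1],[0,0,0,0,0,0,1]]]}}

```text
clock: 19.18
tool_pos: [0.5945, 0.2136, 0.0511]
eef_rot: [-0.572, 0.415, -0.415, 0.573]
contact_force: [-2.1, 0.1, 9.4]
opening: 0.32
```

{"method": "send_rows", "body": {"motion": [[[0,0,0,0,0.03,0,1],[0,0,0,0,0.02,0,1],[0,0,0,0,0,0,1],[0,0,0,0,0,0,1],[0,0,0,0,0,0,1]]]}}

```text
clock: 19.6
tool_pos: [0.5946, 0.2136, 0.051]
eef_rot: [-0.572, 0.415, -0.415, 0.573]
contact_force: [-3.7, -1.2, 15.7]
opening: 0.318
```

{"method": "send_rows", "body": {"motion": [[[0,0,0,0,-0.05,0,-0.3],[0,0,0,0,0,0,-0.3],[0,0,0,0,0,0,-0.3],[0,0,0,0,0,0,-0.3],[0,0,0,0,0,0,-0.3]]]}}

```text
clock: 20.02
tool_pos: [0.5941, 0.2135, 0.0493]
eef_rot: [0.573, -0.415, 0.415, -0.573]
contact_force: [0.3, 0.2, 0.1]
opening: 0.646
```

{"method": "send_rows", "body": {"motion": [[[0,0,0,0,-0.4,0,-0.5],[0,0,0,0,-0.8,0,-0.5],[0,0,0,0,-1,0,-0.5],[0,0,0,0,-1,0,-0.5],[0,0,0,0,-1,0,-0.5]]]}}

```text
clock: 20.43
tool_pos: [0.5941, 0.2135, 0.1348]
eef_rot: [0.573, -0.415, 0.415, -0.573]
contact_force: [0.1, -0.0, -0.5]
opening: 0.744
```

{"method": "send_rows", "body": {"motion": [[[0,0,0,0,-0.8,0,-1],[0,0,0,0,-0.4,0,-1],[0,0,0,0,-0.1,0,-1],[0,0,0,0,0,0,-1],[0,0,0,0,0,0,-1]]]}}

```text
clock: 20.85
tool_pos: [0.5936, 0.2133, 0.1587]
eef_rot: [0.573, -0.415, 0.415, -0.572]
contact_force: [-0.9, -0.5, 0.6]
opening: 1.004
```

```bash
python3 -c "
from ov import *
snap('pics/w12.png',{})"; python3 traj.py .6098 -.1268 .14 11.5 25
```

```text
[0.5936 0.2133 0.1587] [-0.0011  0.0121 -0.0014  0.0035 -0.0007  0.0006  0.0012] [0.5935 0.2133 0.1585]
pos [0.5935 0.2133 0.1585] yaw 18.147187971925824 dyaw -6.647187971925823 dp [ 0.0163 -0.3401 -0.0185]
max 0.79
[[0, np.float64(0.02), 0, 0.19, 0.01, -0.05], [0, np.float64(0.03), 0, 0.39, 0.02, -0.11], [0, np.float64(0.05), 0, 0.58, 0.03, -0.16], [0, np.float64(0.07), 0, 0.78, 0.04, -0.21], [0, np.float64(0.07), 0, 0.78, 0.04, -0.2]]
[[0, np.float64(0.07), 0, 0.78, 0.04, -0.2], [0, np.float64(0.07), 0, 0.78, 0.04, -0.19], [0, np.float64(0.07), 0, 0.78, 0.04, -0.19], [0, np.float64(0.07), 0, 0.78, 0.04, -0.19], [0, np.float64(0.07), 0, 0.78, 0.04, -0.18]]
[[0, np.float64(0.07), 0, 0.78, 0.04, -0.18], [0, np.float64(0.07), 0, 0.78, 0.04, -0.17], [0, np.float64(0.07), 0, 0.79, 0.04, -0.17], [0, np.float64(0.07), 0, 0.79, 0.04, -0.16], [0, np.float64(0.07), 0, 0.79, 0.04, -0.16]]
[[0, np.float64(0.07), 0, 0.79, 0.04, -0.16], [0, np.float64(0.07), 0, 0.79, 0.04, -0.15], [0, np.float64(0.07), 0, 0.79, 0.04, -0.15], [0, np.float64(0.07), 0, 0.79, 0.04, -0.14], [0, np.float64(0.07), 0, 0.79, 0.04, -0.14]]
[[0, np.float64(0.06), 0, 0.74, 0.04, -0.13], [0, np.float64(0.05), 0, 0.59, 0.03, -0.1], [0, np.float64(0.04), 0, 0.43, 0.02, -0.07], [0, np.float64(0.02), 0, 0.27, 0.01, -0.04], [0, np.float64(0.01), 0, 0.11, 0.01, -0.02]]
```

View pics/w12.png

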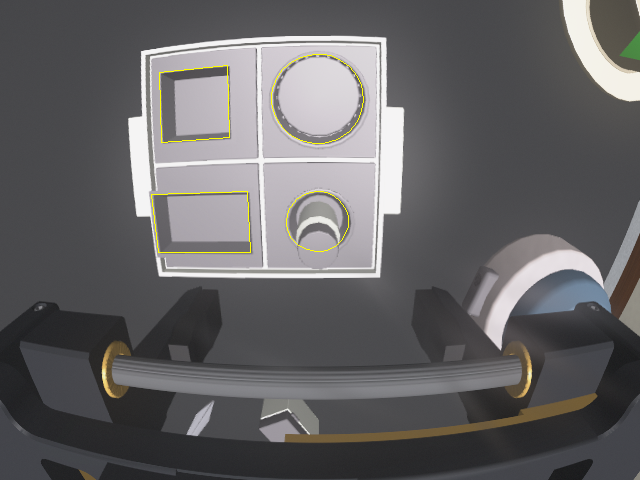

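{"method": "send_rows", "body": {"motion": [[[0,0.02,0,0.19,0,-0.05,-1],[0,0.03,0,0.39,0.02,-0.11,-1],[0,0.05,0,0.58,0.03,-0.16,-1],[0,0.07,0,0.78,0.04,-0.21,-1],[0,0.07,0,0.78,0.04,-0.2,-1]]]}}

```text
clock: 21.32
tool_pos: [0.5967, 0.1552, 0.1566]
eef_rot: [0.569, -0.421, 0.421, -0.568]
contact_force: [-0.3, -0.5, -0.2]
opening: 1.0
```

{"method": "send_rows", "body": {"motion": [[[0,0.07,0,0.78,0.04,-0.2,-1],[0,0.07,0,0.78,0.04,-0.19,-1],[0,0.07,0,0.78,0.04,-0.19,-1],[0,0.07,0,0.78,0.04,-0.19,-1],[0,0.07,0,0.78,0.04,-0.18,-1]]]}}

```text
clock: 21.73
tool_pos: [0.6004, 0.0743, 0.1527]
eef_rot: [0.563, -0.429, 0.429, -0.562]
contact_force: [-0.1, -0.5, -0.5]
opening: 1.002
```

{"method": "send_rows", "body": {"motion": [[[0,0.07,0,0.78,0.04,-0.18,-1],[0,0.07,0,0.78,0.04,-0.17,-1],[0,0.07,0,0.79,0.04,-0.17,-1],[0,0.07,0,0.79,0.04,-0.16,-1],[0,0.07,0,0.79,0.04,-0.16,-1]]]}}

```text
clock: 22.15
tool_pos: [0.604, -0.0059, 0.1487]
eef_rot: [0.557, -0.437, 0.437, -0.556]
contact_force: [0.9, 0.0, 0.0]
opening: 0.997
```

{"method": "send_rows", "body": {"motion": [[[0,0.07,0,0.79,0.04,-0.16,-1],[0,0.07,0,0.79,0.04,-0.15,-1],[0,0.07,0,0.79,0.04,-0.15,-1],[0,0.07,0,0.79,0.04,-0.14,-1],[0,0.07,0,0.79,0.04,-0.14,-1]]]}}

```text
clock: 22.57
tool_pos: [0.6073, -0.0862, 0.1447]
eef_rot: [0.55, -0.445, 0.444, -0.55]
contact_force: [0.8, -0.4, 0.2]
opening: 1.003
```

{"method": "send_rows", "body": {"motion": [[[0,0.06,0,0.74,0.04,-0.13,-1],[0,0.05,0,0.59,0.03,-0.1,-1],[0,0.04,0,0.43,0.02,-0.07,-1],[0,0.02,0,0.27,0,-0.04,-1],[0,0.01,0,0.11,0,-0.02,-1]]]}}

```text
clock: 22.98
tool_pos: [0.6097, -0.1281, 0.1431]
eef_rot: [0.547, -0.448, 0.448, -0.547]
contact_force: [-0.1, -0.7, 0.3]
opening: 1.001
```

```bash
python3 -c "
from ov import *
snap('pics/w13.png')"; python3 plan.py .6098 -.1268 .040 11.5
```

```text
[ 0.6097 -0.1281  0.1431] [ 0.0246  0.0041 -0.0203 -0.0132 -0.0022  0.0121  0.0232] [ 0.6098 -0.1277  0.1432]
t 23.03 pos [ 0.6098 -0.1277  0.1432] yaw 11.35 ydir [-0.     -0.0002 -1.    ] F [-0.6193 -1.1409  0.1944] op 1.0
q [ 0.1319  0.7875  0.0009  1.6541 -0.0007  0.6999  0.3312]
turn units [ 0.   -0.03  0.  ] deg [ 0.  -0.1  0. ] | shift units old axes [-0.05  5.16  0.01] new axes [-0.05  5.16  0.01]
```

View pics/w13.png

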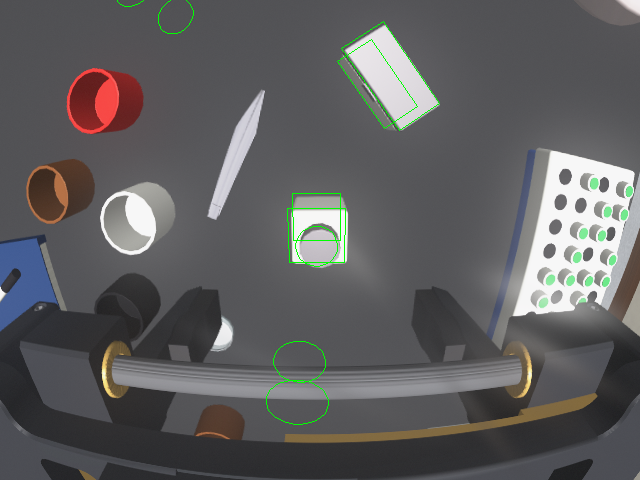

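{"method": "send_rows", "body": {"motion": [[[0,-0.03,0,-0.05,0.5,0,-1],[0,0,0,0,0.9,0,-1],[0,0,0,0,1,0,-1],[0,0,0,0,0.9,0,-1],[0,0,0,0,0.8,0,-1]]]}}

```text
clock: 23.45
tool_pos: [0.6092, -0.124, 0.0594]
eef_rot: [-0.548, 0.447, -0.446, 0.548]
contact_force: [-0.5, 0.1, -0.1]
opening: 1.0
```

{"method": "send_rows", "body": {"motion": [[[0,0,0,0,0.5,0,-1],[0,0,0,0,0.35,0,-1],[0,0,0,0,0.2,0,-1],[0,0,0,0,0,0,-1],[0,0,0,0,0,0,1]]]}}

```text
clock: 23.87
tool_pos: [0.6102, -0.1258, 0.0406]
eef_rot: [-0.548, 0.447, -0.447, 0.548]
contact_force: [0.6, 0.4, 0.4]
opening: 0.947
```

{"method": "send_rows", "body": {"motion": [[[0,0,0,0,0,0,1],[0,0,0,0,0,0,1],[0,0,0,0,0,0,1],[0,0,0,0,0,0,1],[0,0,0,0,0,0,1]]]}}

```text
clock: 24.28
tool_pos: [0.6099, -0.126, 0.0405]
eef_rot: [-0.548, 0.447, -0.447, 0.548]
contact_force: [-0.2, 0.6, 0.5]
opening: 0.573
```

{"method": "send_rows", "body": {"motion": [[[0,0,0,0,0,0,1],[0,0,0,0,0,0,1],[0,0,0,0,0,0,1],[0,0,0,0,0,0,1],[0,0,0,0,0,0,1]]]}}

```text
clock: 24.7
tool_pos: [0.6096, -0.1259, 0.0409]
eef_rot: [0.548, -0.447, 0.447, -0.548]
contact_force: [-0.4, 0.7, 5.9]
opening: 0.407
```

{"method": "send_rows", "body": {"motion": [[[0,0,0,0,-0.2,0,1],[0,0,0,0,-0.5,0,1],[0,0,0,0,-0.8,0,1],[0,0,0,0,-0.9,0,1],[0,0,0,0,-0.9,0,1]]]}}

```text
clock: 25.12
tool_pos: [0.6095, -0.1259, 0.1072]
eef_rot: [0.548, -0.447, 0.447, -0.548]
contact_force: [-0.0, -0.4, -1.0]
opening: 0.393
```

{"method": "send_rows", "body": {"motion": [[[0,0,0,0,-0.9,0,1],[0,0,0,0,-0.9,0,1],[0,0,0,0,-0.5,0,1],[0,0,0,0,-0.3,0,1],[0,0,0,0,-0.1,0,1]]]}}

```text
clock: 25.53
tool_pos: [0.6101, -0.126, 0.1612]
eef_rot: [-0.547, 0.447, -0.448, 0.548]
contact_force: [0.3, -0.2, -1.7]
opening: 0.395
```

```bash
python3 -c "
from ov import *
snap('pics/w14.png',{})"; python3 traj.py .4705 .2762 .16 18.33 30
```

```text
[ 0.6101 -0.126   0.1612] [-0.0016 -0.0047 -0.0005 -0.0022  0.0002  0.0379  0.0006] [ 0.6099 -0.1259  0.1607]
pos [ 0.6099 -0.1259  0.1607] yaw 11.539434687591624 dyaw 6.790565312408385 dp [-0.1394  0.4021 -0.0007]
max 0.81
[[0, np.float64(-0.01), 0, -0.2, 0.0, -0.03], [0, np.float64(-0.03), 0, -0.4, 0.0, -0.05], [0, np.float64(-0.04), 0, -0.6, 0.0, -0.08], [0, np.float64(-0.06), 0, -0.81, 0.0, -0.1], [0, np.float64(-0.06), 0, -0.81, 0.0, -0.1]]
[[0, np.float64(-0.06), 0, -0.81, 0.0, -0.09], [0, np.float64(-0.06), 0, -0.81, 0.0, -0.09], [0, np.float64(-0.06), 0, -0.81, 0.0, -0.09], [0, np.float64(-0.06), 0, -0.81, 0.0, -0.08], [0, np.float64(-0.06), 0, -0.81, 0.0, -0.08]]
[[0, np.float64(-0.06), 0, -0.81, 0.0, -0.08], [0, np.float64(-0.06), 0, -0.81, 0.0, -0.07], [0, np.float64(-0.06), 0, -0.81, 0.0, -0.07], [0, np.float64(-0.06), 0, -0.81, 0.0, -0.07], [0, np.float64(-0.06), 0, -0.81, 0.0, -0.06]]
[[0, np.float64(-0.06), 0, -0.81, 0.0, -0.06], [0, np.float64(-0.06), 0, -0.81, 0.0, -0.05], [0, np.float64(-0.06), 0, -0.81, 0.0, -0.05], [0, np.float64(-0.06), 0, -0.81, 0.0, -0.05], [0, np.float64(-0.06), 0, -0.81, 0.0, -0.04]]
[[0, np.float64(-0.06), 0, -0.81, 0.0, -0.04], [0, np.float64(-0.06), 0, -0.81, 0.0, -0.04], [0, np.float64(-0.06), 0, -0.81, 0.0, -0.03], [0, np.float64(-0.06), 0, -0.81, 0.0, -0.03], [0, np.float64(-0.06), 0, -0.81, 0.0, -0.02]]
[[0, np.float64(-0.05), 0, -0.76, 0.0, -0.02], [0, np.float64(-0.04), 0, -0.6, 0.0, -0.01], [0, np.float64(-0.03), 0, -0.44, 0.0, -0.01], [0, np.float64(-0.02), 0, -0.28, 0.0, -0.0], [0, np.float64(-0.01), 0, -0.11, 0.0, -0.0]]
```

View pics/w14.png

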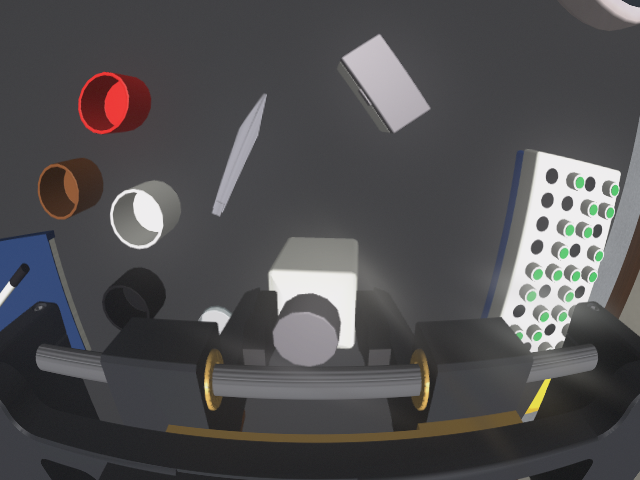

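```bash
python3 -c "
from ov import *
im=cv2.imread('pics/w14.png'); cv2.imwrite('pics/w14z.png',cv2.resize(im[220:400,200:430],None,fx=3.4,fy=3.3,interpolation=2))
for c,b in (('side',(100,330,300,500)),('scene',(150,300,180,350))):
    im=imaging.snapshot(c)['img'][:,:,::-1]; cv2.imwrite(f'pics/{c}14.png',cv2.resize(im[b[0]:b[1],b[2]:b[3]],None,fx=3 if c=='side' else 4,fy=2.6 if c=='side' else 4,interpolation=2))"
```

```text
(no output)
```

View pics/w14z.png

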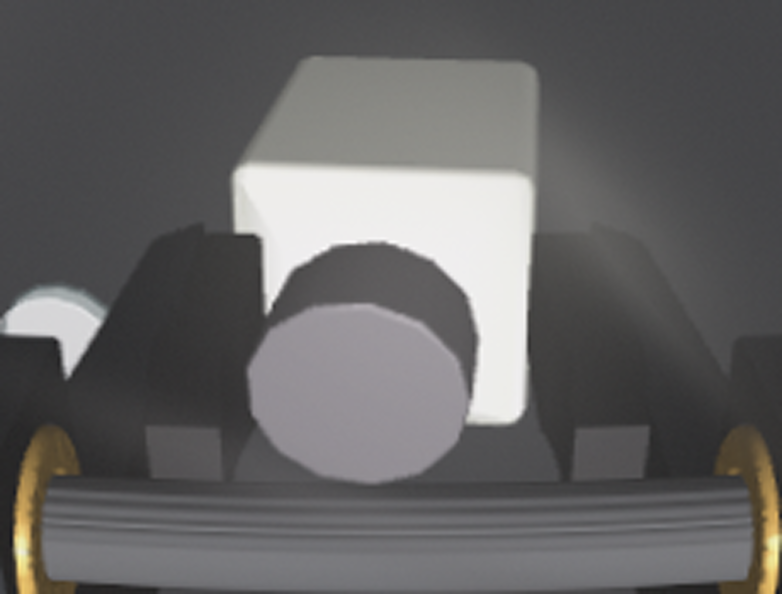

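View pics/side14.png

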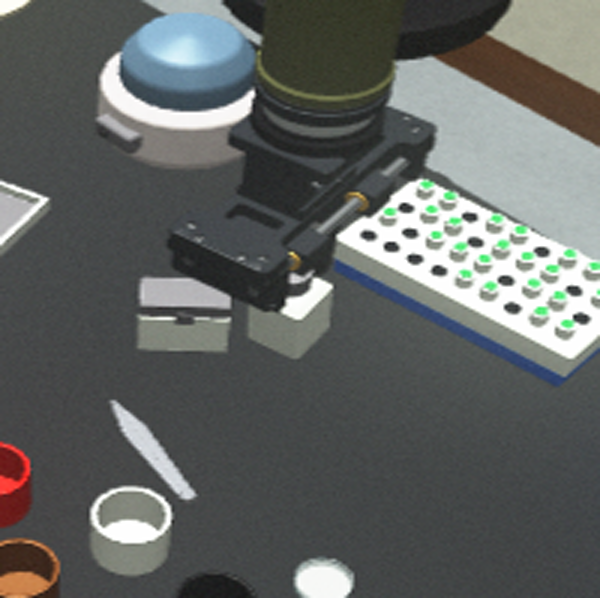

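View pics/scene14.png

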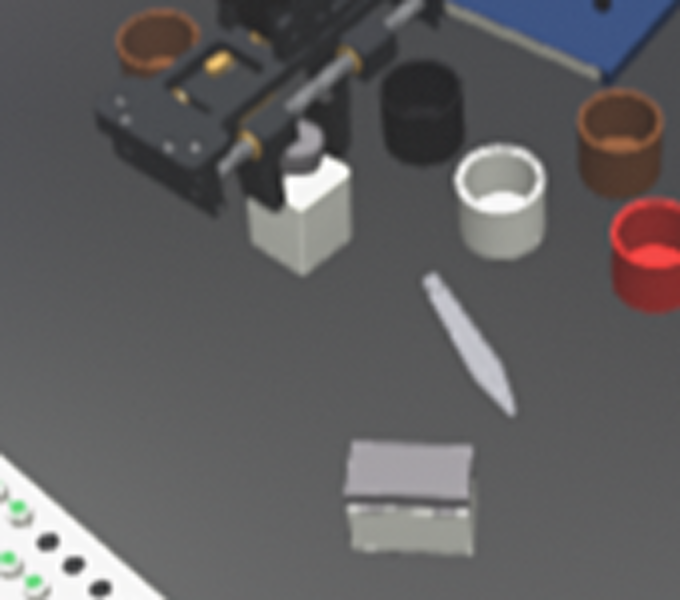

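```bash
python3 - <<'E'
from h import *
from scipy.optimize import least_squares
px=lambda x,y:(200+x/3.4,220+y/3.3)
obs=[(px(237,165),(-.02,-.02,.052)),(px(533,172),(-.02,.02,.052)),(px(300,56),(-.02,-.02,0)),(px(539,62),(-.02,.02,0)),(px(528,424),(.02,.02,.052)),(px(358,393),(0,0,.075))]
# object frame in tool coords: tool x ~ object x? unknown; tool axes: up=-y
# base: object X->tool x, Y->tool z, Z->-tool y
B=np.array([[1,0,0],[0,0,-1],[0,1,0.]])  # columns = tool coords of X,Y,Z -> X=(1,0,0),Y=(0,0,1),Z=(0,-1,0)
def f(p):
    R=Rn.from_rotvec(p[3:]).as_matrix()@B
    P=np.array([o[1] for o in obs])@R.T+p[:3]
    return (wproj(P,np.zeros(3),[0,0,0,1])-np.array([o[0] for o in obs])).ravel()
for s in (1,-1):
    r=least_squares(f,[0,.04,0,0,0,0]); print(r.x[:3],np.degrees(r.x[3:]),r.fun.round(1))
E
```

```text
[0.0055 0.0451 0.0048] [ 6.5925 -1.1133 -0.8457] [-1.6  0.4  0.5  0.8  0.9  0.1 -0.3 -0.6 -0.3  0.4  0.8 -1.2]
[0.0055 0.0451 0.0048] [ 6.5925 -1.1133 -0.8457] [-1.6  0.4  0.5  0.8  0.9  0.1 -0.3 -0.6 -0.3  0.4  0.8 -1.2]
```

```bash
python3 plan.py .6098 -.126 .046 11.5
```

```text
t 25.68 pos [ 0.6092 -0.1258  0.1594] yaw 11.54 ydir [-0.0014  0.0003 -1.    ] F [-0.0413  0.0806 -1.0964] op 0.391
q [ 0.1292  0.765   0.0007  1.6439 -0.0009  0.7341  0.3319]
turn units [ 0.02  0.01 -0.01] deg [ 0.1  0.  -0. ] | shift units old axes [0.02 5.67 0.04] new axes [0.02 5.67 0.03]
```

{"method": "send_rows", "body": {"motion": [[[0,0,0,0,0.6,0,1],[0,0,0,0,0.9,0,1],[0,0,0,0,1,0,1],[0,0,0,0,1,0,1],[0,0,0,0,0.8,0,1]]]}}

```text
clock: 26.1
tool_pos: [0.6081, -0.1255, 0.0709]
eef_rot: [0.548, -0.448, 0.446, -0.547]
contact_force: [-0.1, 0.3, -1.3]
opening: 0.396
```

{"method": "send_rows", "body": {"motion": [[[0,0,0,0,0.5,0,1],[0,0,0,0,0.3,0,1],[0,0,0,0,0.2,0,1],[0,0,0,0,0.1,0,1],[0,0,0,0,0,0,1]]]}}

```text
clock: 26.52
tool_pos: [0.6099, -0.126, 0.0522]
eef_rot: [-0.548, 0.447, -0.447, 0.548]
contact_force: [0.2, 0.6, -0.4]
opening: 0.388
```

{"method": "send_rows", "body": {"motion": [[[0,0,0,0,0.1,0,1],[0,0,0,0,0.1,0,1],[0,0,0,0,0.05,0,1],[0,0,0,0,0,0,1],[0,0,0,0,0,0,1]]]}}

```text
clock: 26.93
tool_pos: [0.6098, -0.126, 0.0474]
eef_rot: [-0.548, 0.447, -0.447, 0.548]
contact_force: [0.5, -1.7, -0.9]
opening: 0.389
```

{"method": "send_rows", "body": {"motion": [[[0,0,0,0,0.1,0,1],[0,0,0,0,0.05,0,1],[0,0,0,0,0,0,1],[0,0,0,0,0,0,1],[0,0,0,0,0,0,1]]]}}

```text
clock: 27.35
tool_pos: [0.6097, -0.1259, 0.0442]
eef_rot: [-0.548, 0.447, -0.447, 0.548]
contact_force: [-0.9, -0.0, -1.3]
opening: 0.393
```

```bash
python3 -c "
from ov import *
snap('pics/w15.png',{})
im=cv2.imread('pics/w15.png'); cv2.imwrite('pics/w15z.png',cv2.resize(im[220:400,200:430],None,fx=3.4,fy=3.3,interpolation=2))"
```

```text
[ 0.6097 -0.1259  0.0442] [ 0.0001  0.0003  0.0015  0.0009  0.0008 -0.0011  0.0006] [ 0.6098 -0.1259  0.0442]
```

View pics/w15z.png

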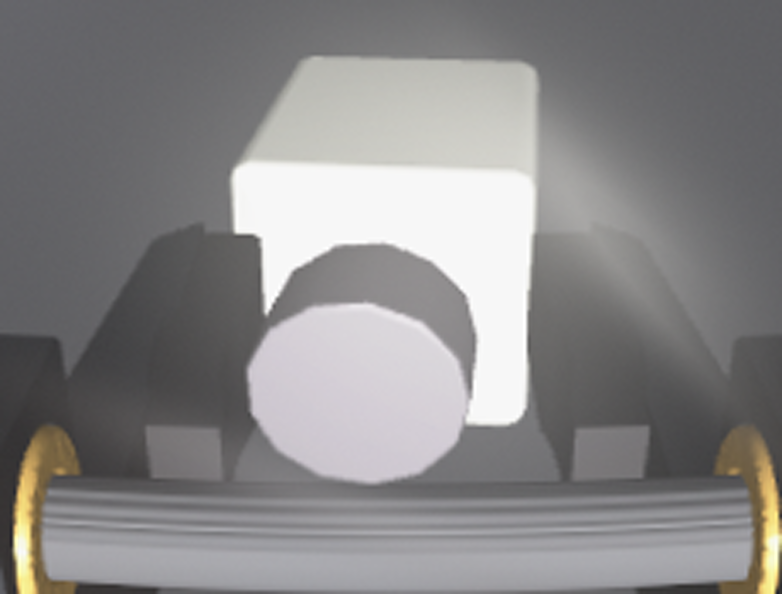

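{"method": "send_rows", "body": {"motion": [[[0,0,0,0,0.06,0,1],[0,0,0,0,0.06,0,1],[0,0,0,0,0,0,1],[0,0,0,0,0,0,1],[0,0,0,0,0,0,1]]]}}

```text
clock: 27.82
tool_pos: [0.6102, -0.1261, 0.0427]
eef_rot: [-0.548, 0.447, -0.448, 0.548]
contact_force: [-0.3, -0.2, 4.6]
opening: 0.394
```

{"method": "send_rows", "body": {"motion": [[[0,0,0,0,0.05,0,1],[0,0,0,0,0.05,0,1],[0,0,0,0,0,0,1],[0,0,0,0,0,0,1],[0,0,0,0,0,0,1]]]}}

```text
clock: 28.23
tool_pos: [0.6107, -0.1262, 0.0424]
eef_rot: [-0.547, 0.447, -0.448, 0.548]
contact_force: [-2.3, 0.7, 16.4]
opening: 0.392
```

{"method": "send_rows", "body": {"motion": [[[0,0,0,0,-0.15,0,0],[0,0,0,0,0,0,0],[0,0,0,0,0,0,0],[0,0,0,0,0,0,-0.3],[0,0,0,0,0,0,-0.3]]]}}

```text
clock: 28.65
tool_pos: [0.6095, -0.1258, 0.0423]
eef_rot: [0.548, -0.447, 0.447, -0.548]
contact_force: [0.1, 0.1, -0.0]
opening: 0.63
```

```bash
python3 -c "
from ov import *
snap('pics/w16.png',{})
im=cv2.imread('pics/w16.png'); cv2.imwrite('pics/w16z.png',cv2.resize(im[220:400,200:430],None,fx=3.4,fy=3.3,interpolation=2))"; python3 plan.py .6098 -.126 .04 11.5
```

```text
[ 0.6095 -0.1258  0.0423] [ 0.     -0.      0.0007 -0.0017 -0.0007  0.0016 -0.    ] [ 0.6095 -0.1259  0.0424]
t 28.7 pos [ 0.6095 -0.1259  0.0424] yaw 11.54 ydir [-0.0007  0.0002 -1.    ] F [-0.3243 -1.0763  0.2488] op 0.645
q [ 0.1313  0.9352 -0.003   1.6991  0.0047  0.508   0.3268]
turn units [ 0.01  0.01 -0.  ] deg [ 0.  0. -0.] | shift units old axes [0.01 0.12 0.01] new axes [0.01 0.12 0.01]
```

View pics/w16z.png

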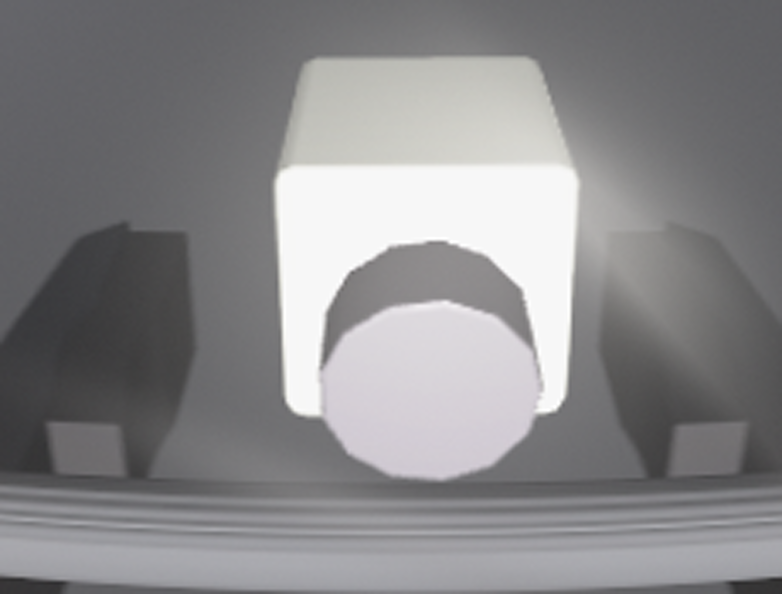

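```bash
python3 - <<'E'
from h import *
from scipy.optimize import least_squares
px=lambda x,y:(200+x/3.4,220+y/3.3)
obs=[(px(277,165),(-.02,-.02,.052)),(px(577,168),(-.02,.02,.052)),(px(304,56),(-.02,-.02,0)),(px(541,58),(-.02,.02,0)),(px(565,414),(.02,.02,.052)),(px(287,412),(.02,-.02,.052)),(px(431,390),(0,0,.075))]
B=np.array([[1,0,0],[0,0,-1],[0,1,0.]])
def f(p):
    R=Rn.from_rotvec(p[3:]).as_matrix()@B
    P=np.array([o[1] for o in obs])@R.T+p[:3]
    return (wproj(P,np.zeros(3),[0,0,0,1])-np.array([o[0] for o in obs])).ravel()
r=least_squares(f,[0,.04,0,0,0,0]); print(r.x[:3],np.degrees(r.x[3:]),r.fun.round(1))
# where do finger inner faces project: z=±w at pad tip y=.014, x=-.009
for w in (.0277,.028): print(wproj([[-.009,.014,-w],[-.009,.014,w],[-.009,-.02,-w],[-.009,-.02,w]],np.zeros(3),[0,0,0,1])@np.diag([3.4,3.3])-[680,726])
E
```

```text
[0.0055 0.0465 0.005 ] [ 0.4019  0.0138 -0.6581] [-0.1  0.9  0.9  0.2  0.4 -0.2 -0.3 -0.6 -0.6  0.2 -0.   0.8 -0.3 -1.2]
[[206.0326 155.3153]
 [580.1108 155.6244]
 [168.5365 256.5692]
 [617.1877 256.9379]]
[[204.0371 155.2989]
 [582.1069 155.6112]
 [166.1588 256.5232]
 [619.5665 256.8958]]
```

{"method": "send_rows", "body": {"motion": [[[0,0,0,0.2,0.06,0.24,-0.2],[0,0,0,0,0.06,0,0],[0,0,0,0,0,0,0],[0,0,0,0,0,0,0],[0,0,0,0,0,0,0]]], "force": 8}}

```text
clock: 29.12
tool_pos: [0.6151, -0.1288, 0.0403]
eef_rot: [0.548, -0.447, 0.447, -0.548]
contact_force: [0.5, -0.2, 0.1]
opening: 0.497
```

```bash
python3 -c "
from ov import *
snap('pics/w17.png',{})
im=cv2.imread('pics/w17.png'); cv2.imwrite('pics/w17z.png',cv2.resize(im[220:400,200:430],None,fx=3.4,fy=3.3,interpolation=2))"; python3 plan.py .6098 -.126 .04 11.5
```

```text
[ 0.6151 -0.1288  0.0403] [-0.001  -0.0029 -0.0018  0.0024 -0.0007 -0.0001  0.0008] [ 0.6151 -0.1288  0.0403]
t 29.17 pos [ 0.6151 -0.1288  0.0403] yaw 11.54 ydir [-0.0002  0.0002 -1.    ] F [ 0.0474 -0.0912 -0.2532] op 0.497
q [ 0.135   0.9436 -0.0034  1.68    0.0053  0.5182  0.3298]
turn units [ 0.    0.01 -0.  ] deg [ 0.  0. -0.] | shift units old axes [-0.19  0.02 -0.23] new axes [-0.19  0.02 -0.23]
```

View pics/w17z.png

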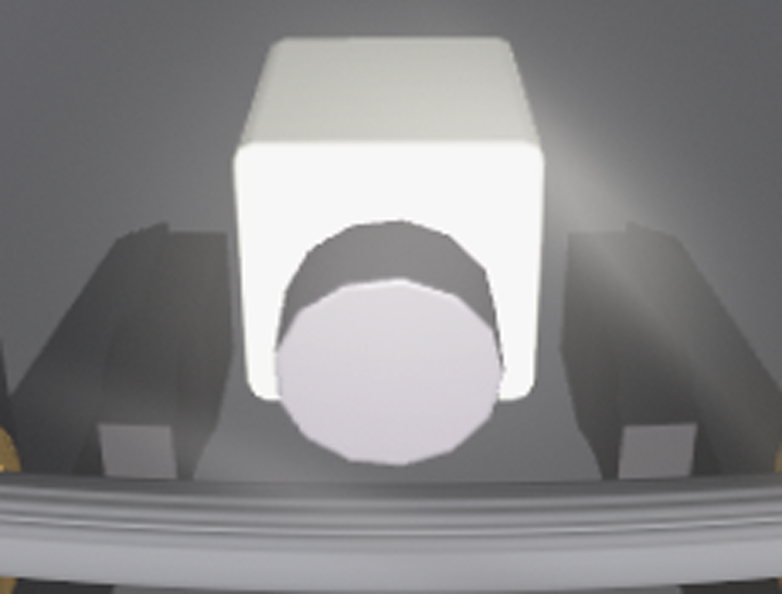

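{"method": "send_rows", "body": {"motion": [[[0,0,0,0,0,-0.04,0.05],[0,0,0,0,0,0,0.1],[0,0,0,0,0,0,0.2],[0,0,0,0,0,0,1],[0,0,0,0,0,0,1]]], "force": 8}}

```text
clock: 29.58
tool_pos: [0.6146, -0.129, 0.041]
eef_rot: [-0.548, 0.447, -0.447, 0.548]
contact_force: [-1.5, 0.5, 5.1]
opening: 0.393
```

{"method": "send_rows", "body": {"motion": [[[0,0,0,0,0,0,1],[0,0,0,0,0,0,1],[0,0,0,0,0,0,1],[0,0,0,0,0,0,1],[0,0,0,0,0,0,1]]]}}

```text
clock: 30.0
tool_pos: [0.6146, -0.129, 0.041]
eef_rot: [-0.548, 0.447, -0.447, 0.548]
contact_force: [-1.7, -0.0, 5.7]
opening: 0.392
```

```bash
python3 -c "
from ov import *
snap('pics/w18.png',{})
im=cv2.imread('pics/w18.png'); cv2.imwrite('pics/w18z.png',cv2.resize(im[220:400,200:430],None,fx=3.4,fy=3.3,interpolation=2))"
```

```text
[ 0.6146 -0.129   0.041 ] [-0.0003  0.0004  0.0008 -0.0002  0.0009 -0.0009  0.0014] [ 0.6147 -0.129   0.041 ]
```

View pics/w18z.png

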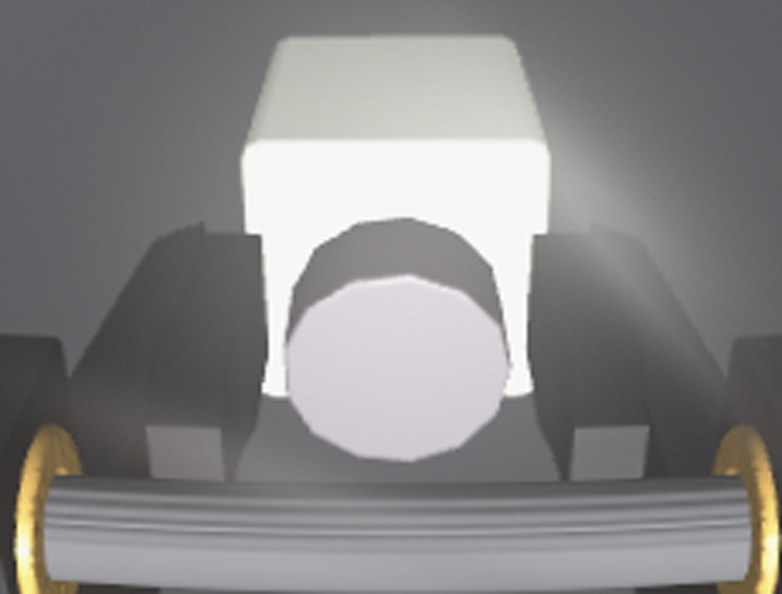

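```bash
cat > tip.py <<'E'
from ov import *
s=get_state(); R=Rn.from_quat(s['eef_rot']).as_matrix(); p=s['tool_pos']
g=s['opening']*.044
for c in ('side','scene'):
    im=imaging.snapshot(c)['img'][:,:,::-1]
    ctr=proj(c,p)[0]; o=(ctr-[50,45]).astype(int); k=7
    z=cv2.resize(im[o[1]:o[1]+80,o[0]:o[0]+110],None,fx=k,fy=k,interpolation=2)
    def d(t,col):
        q=((proj(c,p+R@np.array(t))[0]-o+.5)*k-.5).astype(int); cv2.circle(z,tuple(int(v) for v in q),3,col,-1)
    for sz in (-1,1):
        for x in (-.009,.009):
            d([x,.014,sz*g],(0,255,0)); d([x,.014,sz*(g+.0175)],(0,255,255)); d([x,-.01,sz*(g+.0175)],(0,0,255))
    d([0,0,0],(255,0,0))
    cv2.imwrite(f'pics/tip_{c}.png',z)
E
python3 tip.py
```

```text
(no output)
```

View pics/tip_side.png

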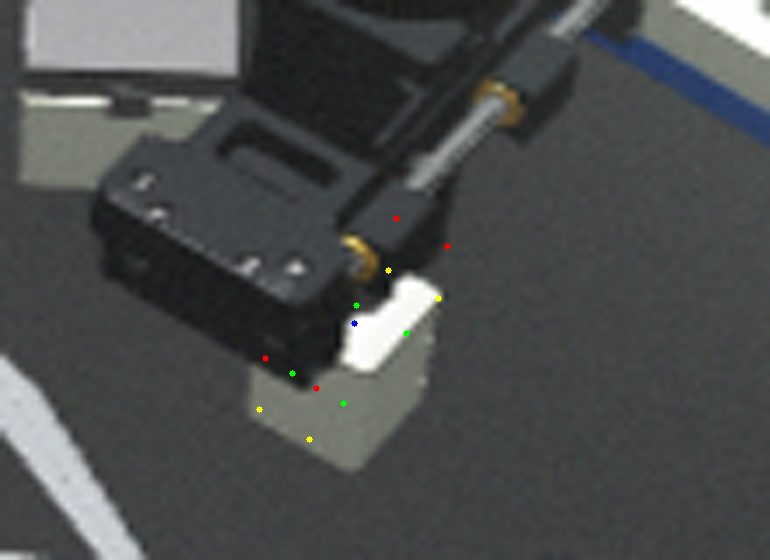

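View pics/tip_scene.png

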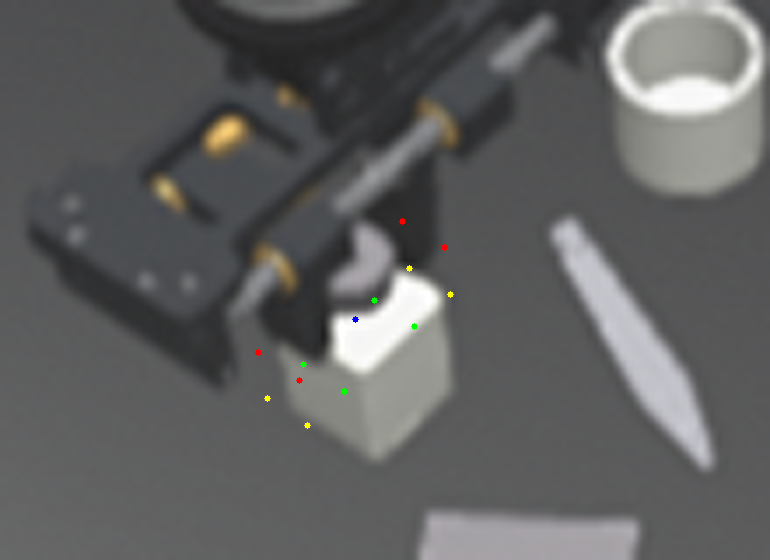

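{"method": "send_rows", "body": {"motion": [[[0,0,0,0,0,0,0],[0,0,0,0,0,0,-0.1],[0,0,0,0,0,0,-0.1],[0,0,0,0,0,0,-0.1],[0,0,0,0,0.1,0,-0.1]]]}}

```text
clock: 30.57
tool_pos: [0.6149, -0.1293, 0.0396]
eef_rot: [-0.548, 0.447, -0.448, 0.548]
contact_force: [-1.9, 0.5, 24.1]
opening: 0.55
```

{"method": "send_rows", "body": {"motion": [[[0,0,0,0,0.1,0,-0.1],[0,0,0,0,0.1,0,-0.1],[0,0,0,0,0.06,0,-0.1],[0,0,0,0,0,0,-0.1],[0,0,0,0,0,0,-0.1]]]}}

```text
clock: 30.98
tool_pos: [0.6139, -0.1289, 0.0325]
eef_rot: [0.548, -0.448, 0.447, -0.548]
contact_force: [1.0, -0.3, 0.2]
opening: 0.552
```

```bash
python3 -c "
from ov import *
snap('pics/w19.png',{})
im=cv2.imread('pics/w19.png'); cv2.imwrite('pics/w19z.png',cv2.resize(im[220:400,200:430],None,fx=3.4,fy=3.3,interpolation=2))"; python3 plan.py
```

```text
[ 0.6139 -0.1289  0.0325] [ 0.0004 -0.0056  0.0006 -0.0047  0.0009  0.0021  0.0014] [ 0.6141 -0.129   0.0327]
t 31.03 pos [ 0.6141 -0.129   0.0327] yaw 11.54 ydir [-0.0009  0.0002 -1.    ] F [ 0.2463 -0.1425 -0.599 ] op 0.549
q [ 0.1355  0.9549 -0.0035  1.6836  0.0058  0.5041  0.3299]
```

View pics/w19z.png

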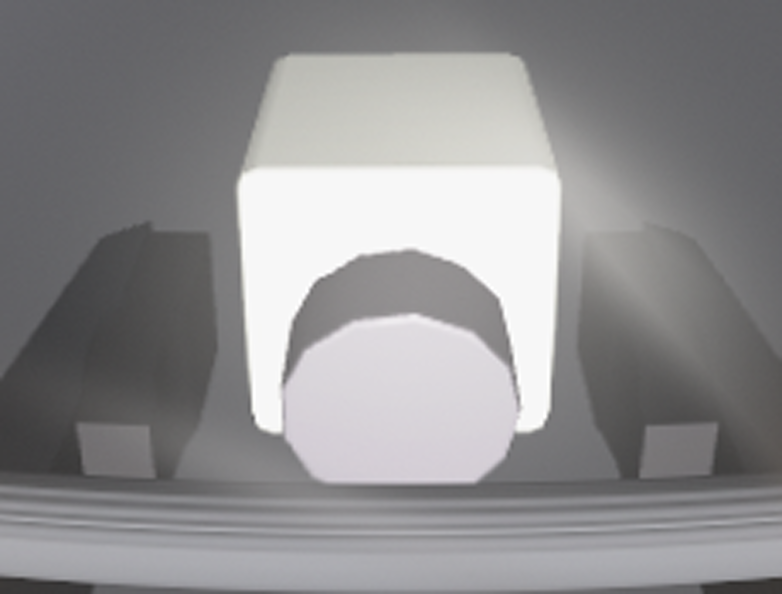

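{"method": "send_rows", "body": {"motion": [[[0,0,0,0,0,0,0],[0,0,0,0,0,0,0.1],[0,0,0,0,0,0,0.3],[0,0,0,0,0,0,1],[0,0,0,0,0,0,1]]], "force": 15}}

```text
clock: 31.45
tool_pos: [0.6144, -0.129, 0.0331]
eef_rot: [0.548, -0.447, 0.447, -0.548]
contact_force: [-0.5, 0.4, -0.8]
opening: 0.452
```

{"method": "send_rows", "body": {"motion": [[[0,0,0,0,0,0,1],[0,0,0,0,0,0,1],[0,0,0,0,0,0,1],[0,0,0,0,0,0,1],[0,0,0,0,0,0,1]]]}}

```text
clock: 31.87
tool_pos: [0.6145, -0.1291, 0.0332]
eef_rot: [-0.548, 0.447, -0.447, 0.548]
contact_force: [-0.0, 0.3, -1.8]
opening: 0.454
```

{"method": "send_rows", "body": {"motion": [[[0,0,0,0,-0.2,0,1],[0,0,0,0,-0.5,0,1],[0,0,0,0,-0.8,0,1],[0,0,0,0,-1,0,1],[0,0,0,0,-1,0,1]]]}}

```text
clock: 32.28
tool_pos: [0.6143, -0.1291, 0.1045]
eef_rot: [0.548, -0.447, 0.447, -0.548]
contact_force: [0.7, 0.6, -1.6]
opening: 0.453
```

{"method": "send_rows", "body": {"motion": [[[0,0,0,0,-1,0,1],[0,0,0,0,-0.9,0,1],[0,0,0,0,-0.5,0,1],[0,0,0,0,-0.3,0,1],[0,0,0,0,-0.1,0,1]]]}}

```text
clock: 32.7
tool_pos: [0.6149, -0.1291, 0.1604]
eef_rot: [-0.547, 0.447, -0.448, 0.548]
contact_force: [-0.1, 0.2, 0.2]
opening: 0.455
```

```bash
python3 -c "
from ov import *
snap('pics/w20.png',{})
im=cv2.imread('pics/w20.png'); cv2.imwrite('pics/w20z.png',cv2.resize(im[220:400,200:430],None,fx=3.4,fy=3.3,interpolation=2))"; python3 traj.py .4702 .2771 .15 18.33 30
```

```text
[ 0.6149 -0.1291  0.1604] [-0.0006 -0.0023 -0.001   0.0001 -0.0028  0.0349  0.0009] [ 0.6146 -0.1291  0.1598]
pos [ 0.6146 -0.1291  0.1598] yaw 11.543147797374557 dyaw 6.786852202625434 dp [-0.1444  0.4062 -0.0098]
max 0.82
[[0, np.float64(-0.01), 0, -0.2, 0.0, -0.03], [0, np.float64(-0.03), 0, -0.41, 0.01, -0.06], [0, np.float64(-0.04), 0, -0.61, 0.01, -0.08], [0, np.float64(-0.06), 0, -0.82, 0.02, -0.11], [0, np.float64(-0.06), 0, -0.82, 0.02, -0.11]]
[[0, np.float64(-0.06), 0, -0.82, 0.02, -0.1], [0, np.float64(-0.06), 0, -0.82, 0.02, -0.1], [0, np.float64(-0.06), 0, -0.82, 0.02, -0.09], [0, np.float64(-0.06), 0, -0.82, 0.02, -0.09], [0, np.float64(-0.06), 0, -0.82, 0.02, -0.09]]
[[0, np.float64(-0.06), 0, -0.82, 0.02, -0.08], [0, np.float64(-0.06), 0, -0.82, 0.02, -0.08], [0, np.float64(-0.06), 0, -0.82, 0.02, -0.08], [0, np.float64(-0.06), 0, -0.82, 0.02, -0.07], [0, np.float64(-0.06), 0, -0.82, 0.02, -0.07]]
[[0, np.float64(-0.06), 0, -0.82, 0.02, -0.06], [0, np.float64(-0.06), 0, -0.82, 0.02, -0.06], [0, np.float64(-0.06), 0, -0.82, 0.02, -0.06], [0, np.float64(-0.06), 0, -0.82, 0.02, -0.05], [0, np.float64(-0.06), 0, -0.82, 0.02, -0.05]]
[[0, np.float64(-0.06), 0, -0.82, 0.02, -0.05], [0, np.float64(-0.06), 0, -0.82, 0.02, -0.04], [0, np.float64(-0.06), 0, -0.82, 0.02, -0.04], [0, np.float64(-0.06), 0, -0.82, 0.02, -0.04], [0, np.float64(-0.06), 0, -0.82, 0.02, -0.03]]
[[0, np.float64(-0.05), 0, -0.77, 0.02, -0.03], [0, np.float64(-0.04), 0, -0.61, 0.01, -0.02], [0, np.float64(-0.03), 0, -0.44, 0.01, -0.01], [0, np.float64(-0.02), 0, -0.28, 0.01, -0.01], [0, np.float64(-0.01), 0, -0.12, 0.0, -0.0]]
```

View pics/w20z.png

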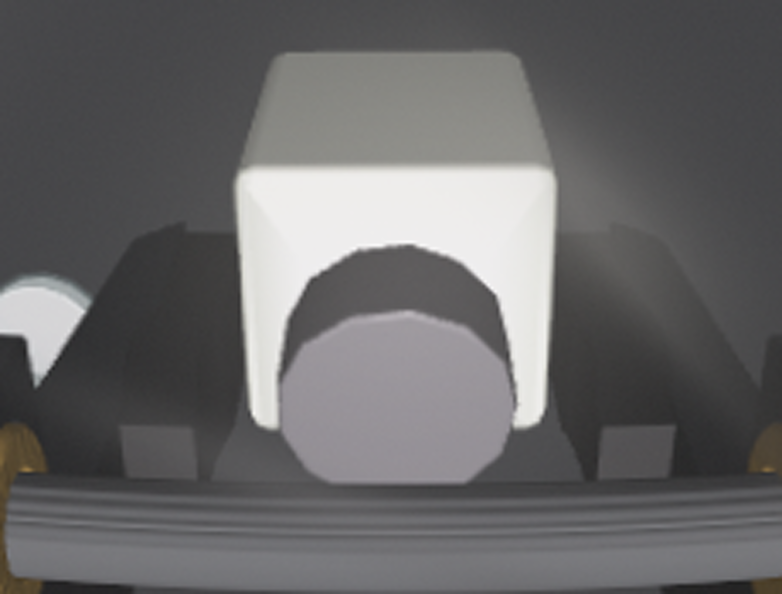

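{"method": "send_rows", "body": {"motion": [[[0,-0.01,0,-0.2,0,-0.03,1],[0,-0.03,0,-0.41,0.01,-0.06,1],[0,-0.04,0,-0.61,0.01,-0.08,1],[0,-0.06,0,-0.82,0.02,-0.11,1],[0,-0.06,0,-0.82,0.02,-0.11,1]]]}}

```text
clock: 33.17
tool_pos: [0.5939, -0.0728, 0.1572]
eef_rot: [0.552, -0.443, 0.442, -0.551]
contact_force: [0.2, -0.1, -1.4]
opening: 0.453
```

{"method": "send_rows", "body": {"motion": [[[0,-0.06,0,-0.82,0.02,-0.1,1],[0,-0.06,0,-0.82,0.02,-0.1,1],[0,-0.06,0,-0.82,0.02,-0.09,1],[0,-0.06,0,-0.82,0.02,-0.09,1],[0,-0.06,0,-0.82,0.02,-0.09,1]]]}}

```text
clock: 33.58
tool_pos: [0.566, 0.0055, 0.1554]
eef_rot: [0.557, -0.436, 0.435, -0.557]
contact_force: [0.7, 0.1, -1.3]
opening: 0.447
```

{"method": "send_rows", "body": {"motion": [[[0,-0.06,0,-0.82,0.02,-0.08,1],[0,-0.06,0,-0.82,0.02,-0.08,1],[0,-0.06,0,-0.82,0.02,-0.08,1],[0,-0.06,0,-0.82,0.02,-0.07,1],[0,-0.06,0,-0.82,0.02,-0.07,1]]]}}

```text
clock: 34.0
tool_pos: [0.5381, 0.0828, 0.1534]
eef_rot: [0.562, -0.43, 0.428, -0.562]
contact_force: [0.2, -0.0, -0.7]
opening: 0.453
```

{"method": "send_rows", "body": {"motion": [[[0,-0.06,0,-0.82,0.02,-0.06,1],[0,-0.06,0,-0.82,0.02,-0.06,1],[0,-0.06,0,-0.82,0.02,-0.06,1],[0,-0.06,0,-0.82,0.02,-0.05,1],[0,-0.06,0,-0.82,0.02,-0.05,1]]]}}

```text
clock: 34.42
tool_pos: [0.5103, 0.16, 0.1515]
eef_rot: [0.568, -0.423, 0.422, -0.567]
contact_force: [-0.2, -0.1, -1.3]
opening: 0.454
```

{"method": "send_rows", "body": {"motion": [[[0,-0.06,0,-0.82,0.02,-0.05,1],[0,-0.06,0,-0.82,0.02,-0.04,1],[0,-0.06,0,-0.82,0.02,-0.04,1],[0,-0.06,0,-0.82,0.02,-0.04,1],[0,-0.06,0,-0.82,0.02,-0.03,1]]]}}

```text
clock: 34.83
tool_pos: [0.4821, 0.2369, 0.1494]
eef_rot: [0.573, -0.416, 0.415, -0.572]
contact_force: [-0.5, 0.7, -0.5]
opening: 0.453
```

{"method": "send_rows", "body": {"motion": [[[0,-0.05,0,-0.77,0.02,-0.03,1],[0,-0.04,0,-0.61,0.01,-0.02,1],[0,-0.03,0,-0.44,0.01,-0.01,1],[0,-0.02,0,-0.28,0.01,-0.01,1],[0,-0.01,0,-0.12,0,0,1]]]}}

```text
clock: 35.25
tool_pos: [0.4682, 0.2779, 0.1488]
eef_rot: [0.575, -0.412, 0.412, -0.575]
contact_force: [-0.4, 0.1, -1.1]
opening: 0.453
```

```bash
python3 -c "
from ov import *
snap('pics/w21.png',{})"; python3 plan.py .4703 .277 .06 18.33
```

```text
[0.4682 0.2779 0.1488] [-0.0324  0.003   0.0214 -0.0148  0.0001  0.0128 -0.0287] [0.4684 0.2777 0.1489]
t 35.3 pos [0.4684 0.2777 0.1489] yaw 18.7 ydir [-0.0002  0.0002 -1.    ] F [ 0.1824  0.3733 -1.8064] op 0.451
q [-0.6553  0.6973  0.0594  1.8931 -0.073   0.5534 -0.2212]
turn units [ 0.    0.08 -0.  ] deg [ 0.   0.4 -0. ] | shift units old axes [0.06 4.45 0.08] new axes [0.06 4.45 0.08]
```

View pics/w21.png

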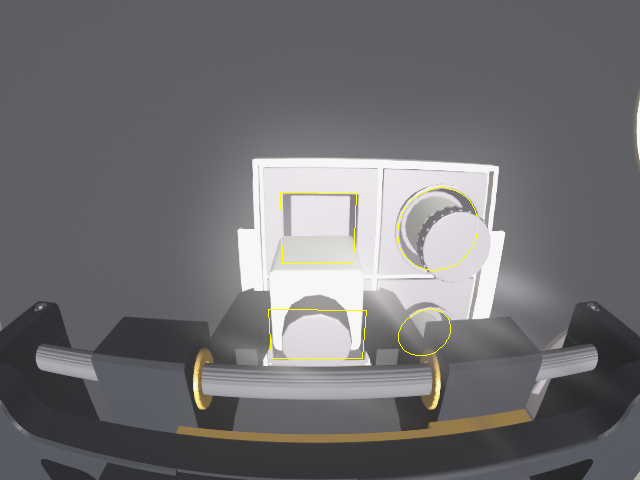

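{"method": "send_rows", "body": {"motion": [[[0,0.08,0,0.06,0.4,0.08,1],[0,0,0,0,0.8,0,1],[0,0,0,0,0.8,0,1],[0,0,0,0,0.8,0,1],[0,0,0,0,0.6,0,1]]]}}

```text
clock: 35.72
tool_pos: [0.471, 0.2747, 0.0794]
eef_rot: [0.573, -0.415, 0.415, -0.572]
contact_force: [-0.1, 1.3, -0.6]
opening: 0.453
```

{"method": "send_rows", "body": {"motion": [[[0,0,0,0,0.4,0,1],[0,0,0,0,0.3,0,1],[0,0,0,0,0.2,0,1],[0,0,0,0,0.1,0,1],[0,0,0,0,0,0,1]]]}}

```text
clock: 36.13
tool_pos: [0.4709, 0.2763, 0.0609]
eef_rot: [-0.573, 0.414, -0.414, 0.573]
contact_force: [0.3, -0.2, -1.2]
opening: 0.451
```

```bash
python3 plan.py .4705 .2762 .0432 18.33; python3 -c "
from ov import *
for c,b in (('side',(140,240,180,330)),('scene',(260,380,340,490))):
    im=imaging.snapshot(c)['img'][:,:,::-1]; cv2.imwrite(f'pics/{c}21.png',cv2.resize(im[b[0]:b[1],b[2]:b[3]],None,fx=5,fy=5,interpolation=2))"
```

```text
t 36.13 pos [0.4709 0.2763 0.0609] yaw 18.26 ydir [ 0.0001  0.     -1.    ] F [ 0.3134 -0.1705 -1.2347] op 0.451
q [-0.6381  0.8466  0.039   1.9344 -0.0825  0.362  -0.2163]
turn units [-0.   -0.01  0.  ] deg [-0.  -0.1  0. ] | shift units old axes [-0.    0.89 -0.02] new axes [-0.    0.89 -0.02]
```

View pics/side21.png

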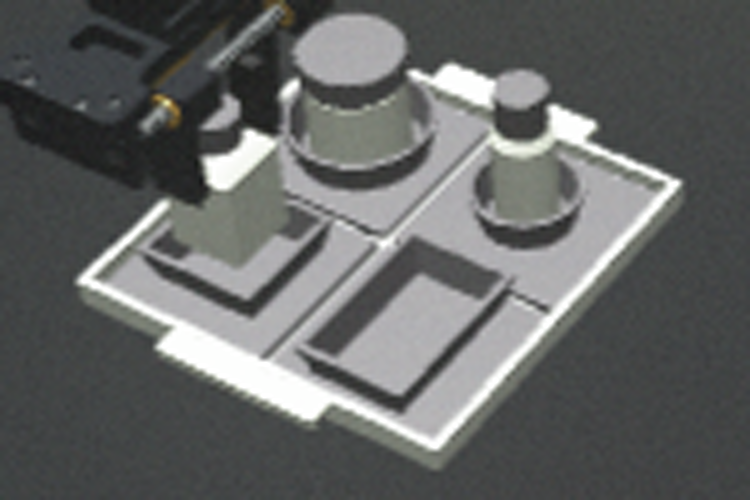

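View pics/scene21.png

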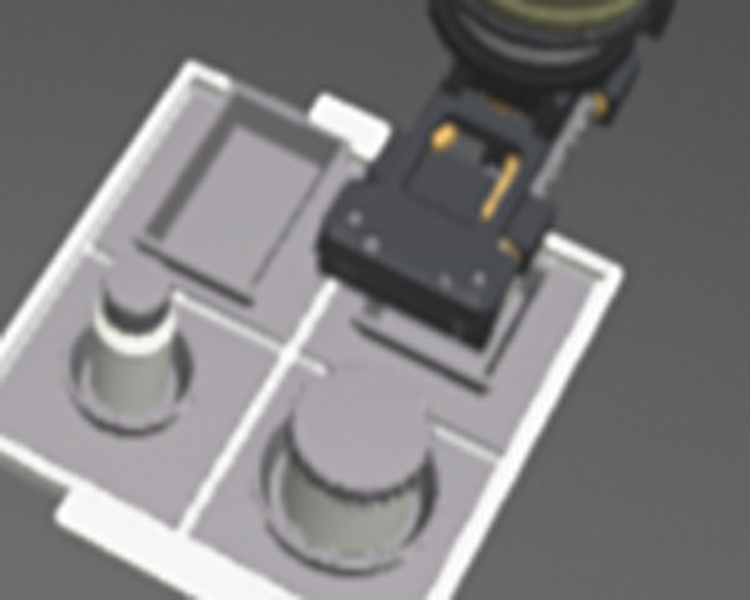

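{"method": "send_rows", "body": {"motion": [[[0,0,0,0,0.2,0,1],[0,0,0,0,0.25,0,1],[0,0,0,0,0.2,0,1],[0,0,0,0,0.1,0,1],[0,0,0,0,0,0,1]]]}}

```text
clock: 36.65
tool_pos: [0.4704, 0.2762, 0.0454]
eef_rot: [0.573, -0.414, 0.414, -0.573]
contact_force: [-0.7, 0.3, -0.9]
opening: 0.451
```

{"method": "send_rows", "body": {"motion": [[[0,0,0,0,0.05,0,1],[0,0,0,0,0.05,0,1],[0,0,0,0,0.05,0,1],[0,0,0,0,0,0,1],[0,0,0,0,0,0,1]]]}}

```text
clock: 37.07
tool_pos: [0.4708, 0.2764, 0.0431]
eef_rot: [-0.573, 0.414, -0.414, 0.573]
contact_force: [1.0, -0.6, -1.6]
opening: 0.452
```

{"method": "send_rows", "body": {"motion": [[[0,0,0,0,0.04,0,1],[0,0,0,0,0.03,0,1],[0,0,0,0,0,0,1],[0,0,0,0,0,0,1],[0,0,0,0,0,0,1]]]}}

```text
clock: 37.48
tool_pos: [0.4709, 0.2764, 0.043]
eef_rot: [-0.573, 0.414, -0.414, 0.573]
contact_force: [-1.8, -0.4, 11.2]
opening: 0.451
```

{"method": "send_rows", "body": {"motion": [[[0,0,0,0,-0.05,0,-0.3],[0,0,0,0,0,0,-0.3],[0,0,0,0,0,0,-0.3],[0,0,0,0,0,0,-0.3],[0,0,0,0,0,0,-0.3]]]}}

```text
clock: 37.9
tool_pos: [0.4707, 0.2764, 0.0424]
eef_rot: [0.573, -0.414, 0.414, -0.573]
contact_force: [-1.0, 0.1, -0.3]
opening: 0.649
```

{"method": "send_rows", "body": {"motion": [[[0,0,0,0,-0.4,0,-0.3],[0,0,0,0,-0.8,0,-0.3],[0,0,0,0,-1,0,-0.5],[0,0,0,0,-1,0,-0.5],[0,0,0,0,-1,0,-0.5]]]}}

```text
clock: 38.32
tool_pos: [0.4706, 0.2762, 0.1278]
eef_rot: [0.573, -0.414, 0.414, -0.573]
contact_force: [0.7, 0.1, 0.3]
opening: 0.752
```

{"method": "send_rows", "body": {"motion": [[[0,0,0,0,-0.8,0,-1],[0,0,0,0,-0.5,0,-1],[0,0,0,0,-0.2,0,-1],[0,0,0,0,0,0,-1],[0,0,0,0,0,0,-1]]]}}

```text
clock: 38.73
tool_pos: [0.4704, 0.2762, 0.1562]
eef_rot: [0.573, -0.414, 0.414, -0.573]
contact_force: [0.2, -0.5, -1.4]
opening: 0.996
```

```bash
python3 -c "
from ov import *
snap('pics/w22.png',{})"; python3 traj.py .636 -.0079 .14 47.2 30
```

```text
[0.4704 0.2762 0.1562] [ 0.0021  0.0159 -0.0038  0.0057  0.001  -0.001  -0.0015] [0.4702 0.276  0.1558]
pos [0.4702 0.276  0.1558] yaw 18.28687356734355 dyaw 28.913126432656455 dp [ 0.1658 -0.2839 -0.0158]
max 0.63
[[0, np.float64(-0.06), 0, 0.15, 0.01, 0.03], [0, np.float64(-0.12), 0, 0.31, 0.02, 0.06], [0, np.float64(-0.18), 0, 0.46, 0.02, 0.09], [0, np.float64(-0.24), 0, 0.62, 0.03, 0.11], [0, np.float64(-0.24), 0, 0.62, 0.03, 0.1]]
[[0, np.float64(-0.24), 0, 0.62, 0.03, 0.09], [0, np.float64(-0.24), 0, 0.62, 0.03, 0.08], [0, np.float64(-0.24), 0, 0.62, 0.03, 0.06], [0, np.float64(-0.24), 0, 0.63, 0.03, 0.05], [0, np.float64(-0.24), 0, 0.63, 0.03, 0.04]]
[[0, np.float64(-0.24), 0, 0.63, 0.03, 0.03], [0, np.float64(-0.24), 0, 0.63, 0.03, 0.02], [0, np.float64(-0.24), 0, 0.63, 0.03, 0.0], [0, np.float64(-0.24), 0, 0.63, 0.03, -0.01], [0, np.float64(-0.24), 0, 0.63, 0.03, -0.02]]
[[0, np.float64(-0.24), 0, 0.63, 0.03, -0.03], [0, np.float64(-0.24), 0, 0.63, 0.03, -0.04], [0, np.float64(-0.24), 0, 0.63, 0.03, -0.06], [0, np.float64(-0.24), 0, 0.62, 0.03, -0.07], [0, np.float64(-0.24), 0, 0.62, 0.03, -0.08]]
[[0, np.float64(-0.24), 0, 0.62, 0.03, -0.09], [0, np.float64(-0.24), 0, 0.62, 0.03, -0.1], [0, np.float64(-0.24), 0, 0.62, 0.03, -0.12], [0, np.float64(-0.24), 0, 0.61, 0.03, -0.13], [0, np.float64(-0.24), 0, 0.61, 0.03, -0.14]]
[[0, np.float64(-0.23), 0, 0.57, 0.03, -0.14], [0, np.float64(-0.18), 0, 0.45, 0.02, -0.12], [0, np.float64(-0.13), 0, 0.33, 0.02, -0.09], [0, np.float64(-0.08), 0, 0.2, 0.01, -0.06], [0, np.float64(-0.03), 0, 0.08, 0.0, -0.03]]
```

View pics/w22.png

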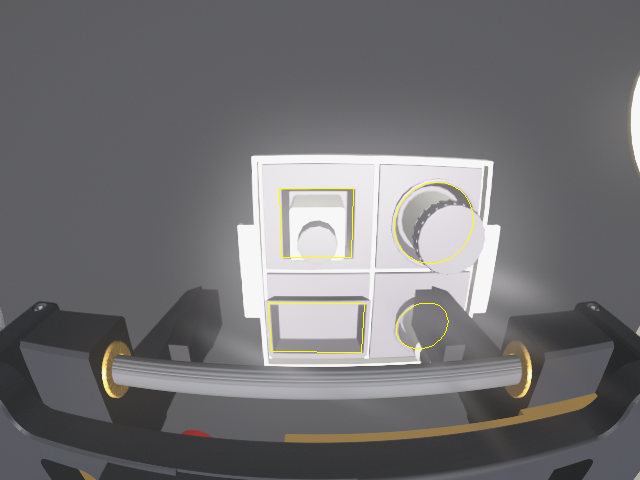

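{"method": "send_rows", "body": {"motion": [[[0,-0.06,0,0.15,0,0.03,-1],[0,-0.12,0,0.31,0.02,0.06,-1],[0,-0.18,0,0.46,0.02,0.09,-1],[0,-0.24,0,0.62,0.03,0.11,-1],[0,-0.24,0,0.62,0.03,0.1,-1]]]}}

```text
clock: 39.2
tool_pos: [0.4932, 0.2369, 0.1542]
eef_rot: [0.587, -0.394, 0.394, -0.587]
contact_force: [0.8, 0.3, 0.0]
opening: 1.0
```

{"method": "send_rows", "body": {"motion": [[[0,-0.24,0,0.62,0.03,0.09,-1],[0,-0.24,0,0.62,0.03,0.08,-1],[0,-0.24,0,0.62,0.03,0.06,-1],[0,-0.24,0,0.63,0.03,0.05,-1],[0,-0.24,0,0.63,0.03,0.04,-1]]]}}

```text
clock: 39.62
tool_pos: [0.5248, 0.1821, 0.1512]
eef_rot: [0.605, -0.366, 0.366, -0.605]
contact_force: [0.6, -0.4, 0.5]
opening: 0.999
```

{"method": "send_rows", "body": {"motion": [[[0,-0.24,0,0.63,0.03,0.03,-1],[0,-0.24,0,0.63,0.03,0.02,-1],[0,-0.24,0,0.63,0.03,0,-1],[0,-0.24,0,0.63,0.03,-0.01,-1],[0,-0.24,0,0.63,0.03,-0.02,-1]]]}}

```text
clock: 40.03
tool_pos: [0.5564, 0.1275, 0.1482]
eef_rot: [0.622, -0.337, 0.337, -0.622]
contact_force: [0.3, -0.6, -0.0]
opening: 0.999
```

{"method": "send_rows", "body": {"motion": [[[0,-0.24,0,0.63,0.03,-0.03,-1],[0,-0.24,0,0.63,0.03,-0.04,-1],[0,-0.24,0,0.63,0.03,-0.06,-1],[0,-0.24,0,0.62,0.03,-0.07,-1],[0,-0.24,0,0.62,0.03,-0.08,-1]]]}}

```text
clock: 40.45
tool_pos: [0.5879, 0.0731, 0.1451]
eef_rot: [0.638, -0.306, 0.306, -0.637]
contact_force: [-0.4, -1.1, -0.4]
opening: 1.005
```

{"method": "send_rows", "body": {"motion": [[[0,-0.24,0,0.62,0.03,-0.09,-1],[0,-0.24,0,0.62,0.03,-0.1,-1],[0,-0.24,0,0.62,0.03,-0.12,-1],[0,-0.24,0,0.61,0.03,-0.13,-1],[0,-0.24,0,0.61,0.03,-0.14,-1]]]}}

```text
clock: 40.87
tool_pos: [0.6192, 0.0188, 0.1421]
eef_rot: [0.652, -0.276, 0.275, -0.651]
contact_force: [-0.1, 0.4, 0.2]
opening: 1.002
```

{"method": "send_rows", "body": {"motion": [[[0,-0.23,0,0.57,0.03,-0.14,-1],[0,-0.18,0,0.45,0.02,-0.12,-1],[0,-0.13,0,0.33,0.02,-0.09,-1],[0,-0.08,0,0.2,0,-0.06,-1],[0,-0.03,0,0.08,0,-0.03,-1]]]}}

```text
clock: 41.28
tool_pos: [0.6362, -0.0091, 0.141]
eef_rot: [0.658, -0.259, 0.259, -0.658]
contact_force: [-0.4, 1.1, 0.7]
opening: 1.001
```

```bash
python3 -c "
from ov import *
snap('pics/w23.png',dict(box=(.636,-.0079,2.394)))"; python3 plan.py .636 -.0079 .033 47.2
```

```text
[ 0.6362 -0.0091  0.141 ] [ 0.0157  0.0054 -0.0242 -0.0197  0.0048  0.0207  0.039 ] [ 0.6362 -0.0088  0.1411]
t 41.33 pos [ 0.6362 -0.0088  0.1411] yaw 47.09 ydir [-0.0001 -0.0001 -1.    ] F [-0.0723 -0.0815 -0.6828] op 0.999
q [ 0.0244  0.8074 -0.1529  1.6077  0.1641  0.7392  0.6183]
turn units [ 0.   -0.02 -0.  ] deg [ 0.  -0.1 -0. ] | shift units old axes [-0.04  5.4   0.03] new axes [-0.04  5.4   0.03]
```

View pics/w23.png

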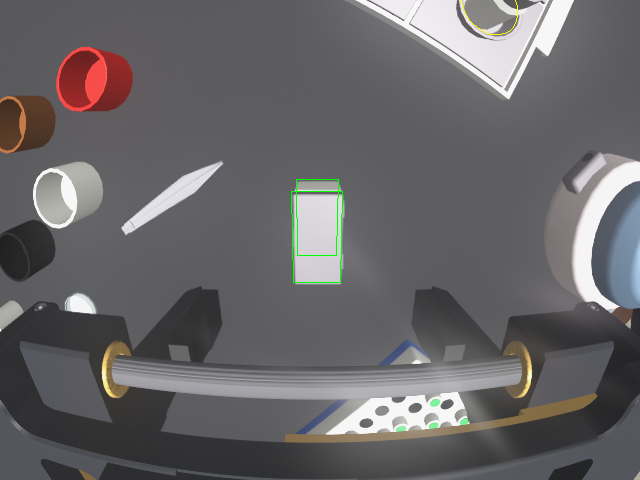

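```bash
python3 -c "
from h import *
for p in [(124,278),(160,250),(223,297),(188,335)]: print(back('scene',p,.03))"
```

```text
[ 0.9058 -0.222   0.03  ]
[ 0.8072 -0.2376  0.03  ]
[ 0.7695 -0.0421  0.03  ]
[ 0.8745 -0.0128  0.03  ]
```

{"method": "send_rows", "body": {"motion": [[[0,-0.02,0,-0.04,0.4,0.03,-1],[0,0,0,0,0.8,0,-1],[0,0,0,0,0.9,0,-1],[0,0,0,0,0.9,0,-0.6],[0,0,0,0,0.8,0,-0.4]]]}}

```text
clock: 41.75
tool_pos: [0.6351, -0.0059, 0.0638]
eef_rot: [-0.658, 0.258, -0.257, 0.659]
contact_force: [0.4, -0.8, 0.3]
opening: 0.877
```

```bash
python3 plan.py .636 -.0079 .033 47.2; python3 -c "
from ov import *
snap('pics/w24.png',{})"
```

```text
t 41.75 pos [ 0.6351 -0.0059  0.0638] yaw 47.29 ydir [-0.0011  0.0007 -1.    ] F [ 0.365  -0.8293  0.2988] op 0.877
q [ 0.0092  0.9151 -0.1329  1.6479  0.1878  0.5921  0.5967]
turn units [ 0.    0.02 -0.02] deg [ 0.   0.1 -0.1] | shift units old axes [ 0.1   1.54 -0.04] new axes [ 0.1   1.54 -0.05]
[ 0.6351 -0.0059  0.0638] [-0.0322  0.2814  0.0588  0.0588  0.0533 -0.3427 -0.0476] [ 0.633  -0.0059  0.0608]
```

View pics/w24.png

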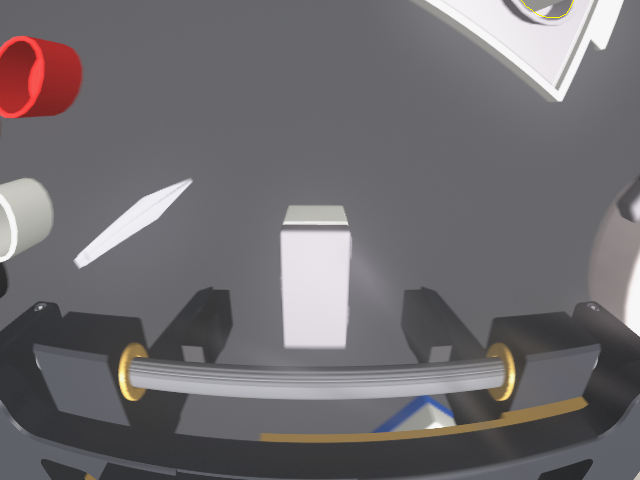

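{"method": "send_rows", "body": {"motion": [[[0,0,0,0,0.5,0,-0.2],[0,0,0,0,0.5,0,-0.2],[0,0,0,0,0.35,0,-0.2],[0,0,0,0,0.2,0,-0.2],[0,0,0,0,0,0,-0.2]]]}}

```text
clock: 42.22
tool_pos: [0.6354, -0.0071, 0.0335]
eef_rot: [0.659, -0.258, 0.258, -0.658]
contact_force: [-0.1, -0.1, -0.7]
opening: 0.599
```

{"method": "send_rows", "body": {"motion": [[[0,0,0,0,0,0,0],[0,0,0,0,0,0,0.1],[0,0,0,0,0,0,0.2],[0,0,0,0,0,0,0.4],[0,0,0,0,0,0,1]]]}}

```text
clock: 42.63
tool_pos: [0.6363, -0.0072, 0.0348]
eef_rot: [-0.658, 0.258, -0.258, 0.658]
contact_force: [-0.2, -0.1, 2.6]
opening: 0.385
```

{"method": "send_rows", "body": {"motion": [[[0,0,0,0,0,0,1],[0,0,0,0,0,0,1],[0,0,0,0,0,0,1],[0,0,0,0,0,0,1],[0,0,0,0,0,0,1]]]}}

```text
clock: 43.05
tool_pos: [0.6363, -0.0072, 0.0348]
eef_rot: [-0.658, 0.258, -0.258, 0.658]
contact_force: [-1.0, 0.1, 6.9]
opening: 0.385
```

```bash
python3 -c "
from ov import *
snap('pics/w25.png',{})
im=imaging.snapshot('side')['img'][:,:,::-1]; cv2.imwrite('pics/s25.png',cv2.resize(im[160:270,300:430],None,fx=5,fy=5,interpolation=2))";python3 plan.py
```

```text
[ 0.6363 -0.0072  0.0348] [-0.0012  0.0003  0.0017 -0.0001  0.0004  0.0024 -0.0006] [ 0.6363 -0.0072  0.0347]
t 43.15 pos [ 0.6363 -0.0072  0.0347] yaw 47.2 ydir [ 0.0008 -0.     -1.    ] F [-1.3603 -0.3439  5.0524] op 0.387
q [ 0.0055  0.9592 -0.1228  1.6526  0.1961  0.541   0.5899]
```

View pics/w25.png

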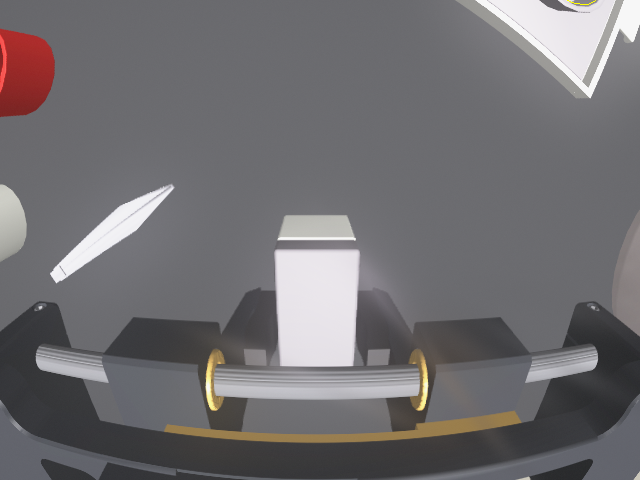

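View pics/s25.png

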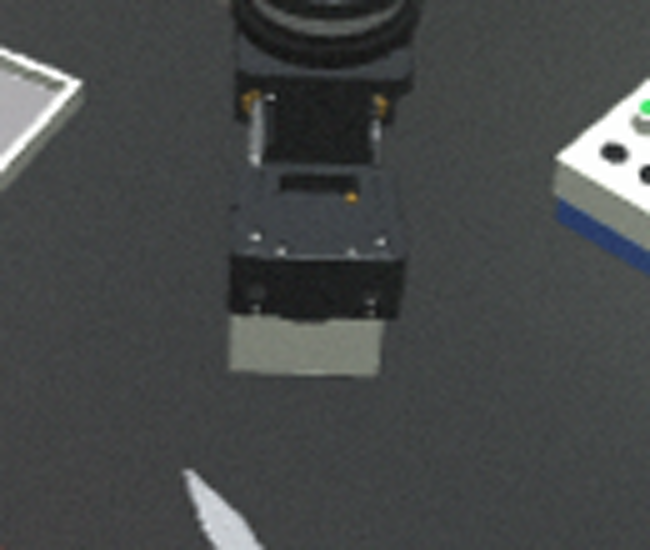

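{"method": "send_rows", "body": {"motion": [[[0,0,0,0,-0.2,0,1],[0,0,0,0,-0.5,0,1],[0,0,0,0,-0.8,0,1],[0,0,0,0,-1,0,1],[0,0,0,0,-1,0,1]]], "force": 20}}

```text
clock: 43.57
tool_pos: [0.6353, -0.0071, 0.1049]
eef_rot: [0.659, -0.258, 0.257, -0.658]
contact_force: [-0.5, 0.7, -0.4]
opening: 0.381
```

{"method": "send_rows", "body": {"motion": [[[0,0,0,0,-1,0,1],[0,0,0,0,-0.9,0,1],[0,0,0,0,-0.5,0,1],[0,0,0,0,-0.3,0,1],[0,0,0,0,-0.1,0,1]]]}}

```text
clock: 43.98
tool_pos: [0.6361, -0.0072, 0.161]
eef_rot: [-0.658, 0.258, -0.258, 0.659]
contact_force: [-0.9, 0.2, -0.3]
opening: 0.382
```

```bash
python3 -c "
from ov import *
snap('pics/w26.png',{})"; python3 traj.py .5014 .1832 .15 108.3 30
```

```text
[ 0.6361 -0.0072  0.161 ] [ 0.0006 -0.0055 -0.0041 -0.0014 -0.0061  0.0361  0.0043] [ 0.6359 -0.0072  0.1606]
pos [ 0.6359 -0.0072  0.1606] yaw 47.203071110774694 dyaw 61.09692888922531 dp [-0.1345  0.1904 -0.0106]
max 0.51
[[0, np.float64(-0.13), 0, -0.11, 0.01, 0.02], [0, np.float64(-0.25), 0, -0.22, 0.01, 0.05], [0, np.float64(-0.38), 0, -0.32, 0.02, 0.08], [0, np.float64(-0.51), 0, -0.43, 0.02, 0.12], [0, np.float64(-0.51), 0, -0.42, 0.02, 0.14]]
[[0, np.float64(-0.51), 0, -0.42, 0.02, 0.15], [0, np.float64(-0.51), 0, -0.41, 0.02, 0.17], [0, np.float64(-0.51), 0, -0.4, 0.02, 0.19], [0, np.float64(-0.51), 0, -0.4, 0.02, 0.2], [0, np.float64(-0.51), 0, -0.39, 0.02, 0.22]]
[[0, np.float64(-0.51), 0, -0.38, 0.02, 0.23], [0, np.float64(-0.51), 0, -0.37, 0.02, 0.25], [0, np.float64(-0.51), 0, -0.36, 0.02, 0.26], [0, np.float64(-0.51), 0, -0.35, 0.02, 0.28], [0, np.float64(-0.51), 0, -0.34, 0.02, 0.29]]
[[0, np.float64(-0.51), 0, -0.32, 0.02, 0.31], [0, np.float64(-0.51), 0, -0.31, 0.02, 0.32], [0, np.float64(-0.51), 0, -0.3, 0.02, 0.33], [0, np.float64(-0.51), 0, -0.28, 0.02, 0.34], [0, np.float64(-0.51), 0, -0.27, 0.02, 0.35]]
[[0, np.float64(-0.51), 0, -0.25, 0.02, 0.36], [0, np.float64(-0.51), 0, -0.24, 0.02, 0.37], [0, np.float64(-0.51), 0, -0.22, 0.02, 0.38], [0, np.float64(-0.51), 0, -0.21, 0.02, 0.39], [0, np.float64(-0.51), 0, -0.19, 0.02, 0.4]]
[[0, np.float64(-0.48), 0, -0.16, 0.02, 0.38], [0, np.float64(-0.38), 0, -0.12, 0.01, 0.31], [0, np.float64(-0.27), 0, -0.08, 0.01, 0.23], [0, np.float64(-0.17), 0, -0.05, 0.01, 0.14], [0, np.float64(-0.07), 0, -0.02, 0.0, 0.06]]
```

View pics/w26.png

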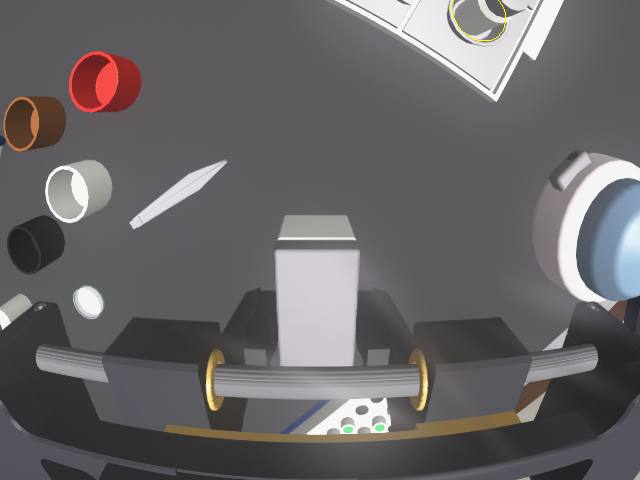

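{"method": "send_rows", "body": {"motion": [[[0,-0.13,0,-0.11,0,0.02,1],[0,-0.25,0,-0.22,0,0.05,1],[0,-0.38,0,-0.32,0,0.08,1],[0,-0.51,0,-0.43,0,0.12,1],[0,-0.51,0,-0.42,0,0.14,1]]]}}

```text
clock: 44.45
tool_pos: [0.617, 0.0194, 0.1597]
eef_rot: [-0.676, 0.209, -0.208, 0.676]
contact_force: [0.4, -0.4, -1.2]
opening: 0.38
```

{"method": "send_rows", "body": {"motion": [[[0,-0.51,0,-0.42,0,0.15,1],[0,-0.51,0,-0.41,0,0.17,1],[0,-0.51,0,-0.4,0,0.19,1],[0,-0.51,0,-0.4,0,0.2,1],[0,-0.51,0,-0.39,0,0.22,1]]]}}

```text
clock: 44.87
tool_pos: [0.5917, 0.0555, 0.1603]
eef_rot: [-0.693, 0.139, -0.139, 0.693]
contact_force: [-0.2, 0.5, -0.8]
opening: 0.381
```

{"method": "send_rows", "body": {"motion": [[[0,-0.51,0,-0.38,0,0.23,1],[0,-0.51,0,-0.37,0,0.25,1],[0,-0.51,0,-0.36,0,0.26,1],[0,-0.51,0,-0.35,0,0.28,1],[0,-0.51,0,-0.34,0,0.29,1]]]}}

```text
clock: 45.28
tool_pos: [0.5658, 0.0916, 0.1602]
eef_rot: [-0.704, 0.068, -0.068, 0.704]
contact_force: [0.1, 0.1, -1.0]
opening: 0.385
```

{"method": "send_rows", "body": {"motion": [[[0,-0.51,0,-0.32,0,0.31,1],[0,-0.51,0,-0.31,0,0.32,1],[0,-0.51,0,-0.3,0,0.33,1],[0,-0.51,0,-0.28,0,0.34,1],[0,-0.51,0,-0.27,0,0.35,1]]]}}

```text
clock: 45.7
tool_pos: [0.5401, 0.1279, 0.1602]
eef_rot: [-0.707, -0.004, 0.004, 0.707]
contact_force: [-0.1, -0.5, -1.3]
opening: 0.387
```

{"method": "send_rows", "body": {"motion": [[[0,-0.51,0,-0.25,0,0.36,1],[0,-0.51,0,-0.24,0,0.37,1],[0,-0.51,0,-0.22,0,0.38,1],[0,-0.51,0,-0.21,0,0.39,1],[0,-0.51,0,-0.19,0,0.4,1]]]}}

```text
clock: 46.12
tool_pos: [0.5146, 0.1638, 0.1602]
eef_rot: [-0.703, -0.076, 0.076, 0.703]
contact_force: [-0.9, -0.2, -0.8]
opening: 0.381
```

{"method": "send_rows", "body": {"motion": [[[0,-0.48,0,-0.16,0,0.38,1],[0,-0.38,0,-0.12,0,0.31,1],[0,-0.27,0,-0.08,0,0.23,1],[0,-0.17,0,-0.05,0,0.14,1],[0,-0.07,0,-0.02,0,0.06,1]]]}}

```text
clock: 46.53
tool_pos: [0.5009, 0.183, 0.1602]
eef_rot: [-0.698, -0.114, 0.114, 0.698]
contact_force: [0.4, 0.2, -0.1]
opening: 0.385
```

```bash
python3 -c "
from ov import *
snap('pics/w27.png',{})"; python3 plan.py .5014 .1832 .06 108.33
```

```text
[0.5009 0.183  0.1602] [-0.0087  0.0001 -0.0046  0.0068  0.0139 -0.0002  0.014 ] [0.501  0.1829 0.1602]
t 46.58 pos [0.501  0.1829 0.1602] yaw 108.46 ydir [ 0.      0.0001 -1.    ] F [-0.9093 -0.4332 -1.0884] op 0.382
q [-0.1861  0.6902 -0.4125  1.9022  0.4419  0.6393  1.0185]
turn units [-0.    0.03  0.  ] deg [-0.   0.1  0. ] | shift units old axes [0.02 5.01 0.01] new axes [0.03 5.01 0.01]
```

View pics/w27.png

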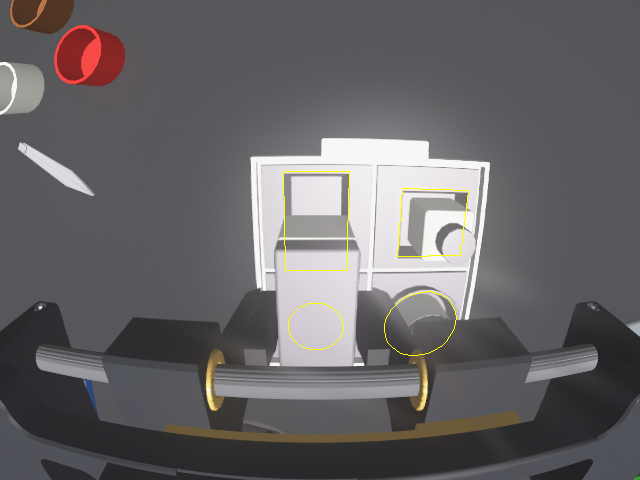

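{"method": "send_rows", "body": {"motion": [[[0,0.03,0,0.02,0.4,0.01,1],[0,0,0,0,0.8,0,1],[0,0,0,0,0.9,0,1],[0,0,0,0,0.9,0,1],[0,0,0,0,0.8,0,1]]]}}

```text
clock: 47.0
tool_pos: [0.5016, 0.1822, 0.0827]
eef_rot: [0.698, 0.112, -0.112, -0.698]
contact_force: [0.1, 0.5, -0.4]
opening: 0.386
```

{"method": "send_rows", "body": {"motion": [[[0,0,0,0,0.5,0,1],[0,0,0,0,0.3,0,1],[0,0,0,0,0.2,0,1],[0,0,0,0,0.1,0,1],[0,0,0,0,0,0,1]]]}}

```text
clock: 47.42
tool_pos: [0.5017, 0.183, 0.0623]
eef_rot: [-0.698, -0.112, 0.112, 0.698]
contact_force: [-0.1, 0.8, -1.1]
opening: 0.384
```

```bash
python3 plan.py .5014 .1832 .0455 108.33; python3 -c "
from ov import *
for c,b in (('side',(140,240,180,330)),('scene',(260,380,340,490))):
    im=imaging.snapshot(c)['img'][:,:,::-1]; cv2.imwrite(f'pics/{c}28.png',cv2.resize(im[b[0]:b[1],b[2]:b[3]],None,fx=5,fy=5,interpolation=2))"
```

```text
t 47.42 pos [0.5017 0.183  0.0623] yaw 108.25 ydir [ 0.0004  0.0002 -1.    ] F [-0.0882  0.8299 -1.0968] op 0.384
q [-0.2652  0.8442 -0.2857  1.9598  0.5518  0.4136  0.9181]
turn units [-0.   -0.02  0.01] deg [-0.  -0.1  0. ] | shift units old axes [-0.01  0.84  0.02] new axes [-0.01  0.84  0.02]
```

View pics/side28.png

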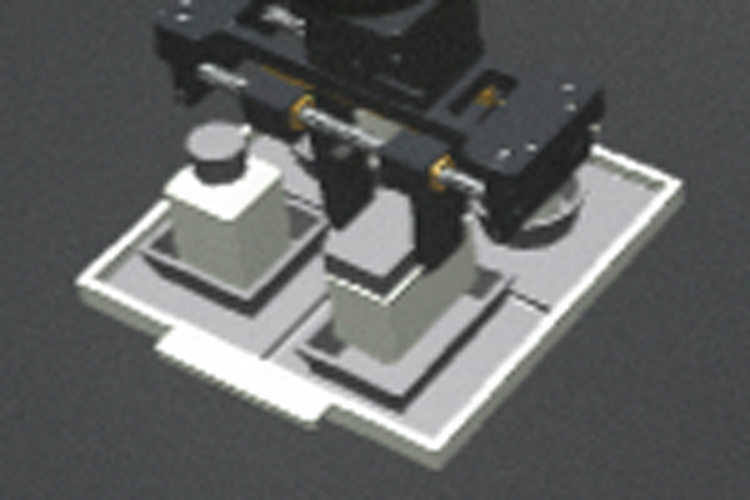

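View pics/scene28.png

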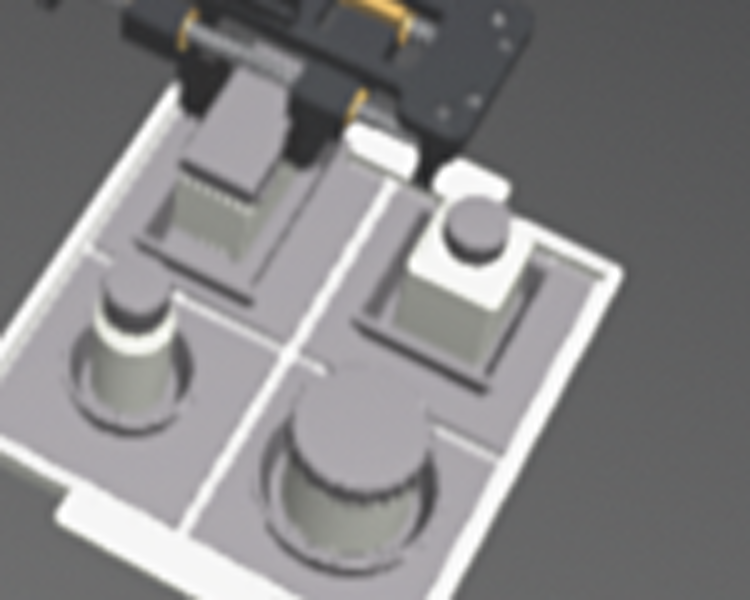

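{"method": "send_rows", "body": {"motion": [[[0,0,0,0,0.2,0,1],[0,0,0,0,0.25,0,1],[0,0,0,0,0.2,0,1],[0,0,0,0,0.1,0,1],[0,0,0,0,0,0,1]]]}}

```text
clock: 47.93
tool_pos: [0.5011, 0.1828, 0.0466]
eef_rot: [0.698, 0.112, -0.113, -0.698]
contact_force: [-1.4, -1.0, -0.9]
opening: 0.377
```

{"method": "send_rows", "body": {"motion": [[[0,0,0,0,0.04,0,1],[0,0,0,0,0.04,0,1],[0,0,0,0,0.04,0,1],[0,0,0,0,0,0,1],[0,0,0,0,0,0,1]]]}}

```text
clock: 48.35
tool_pos: [0.5015, 0.1829, 0.0449]
eef_rot: [-0.698, -0.112, 0.112, 0.698]
contact_force: [-0.1, -0.3, -0.2]
opening: 0.381
```

{"method": "send_rows", "body": {"motion": [[[0,0,0,0,0.04,0,1],[0,0,0,0,0.03,0,1],[0,0,0,0,0,0,1],[0,0,0,0,0,0,1],[0,0,0,0,0,0,1]]]}}

```text
clock: 48.77
tool_pos: [0.5016, 0.1829, 0.0446]
eef_rot: [0.698, 0.112, -0.112, -0.698]
contact_force: [-1.3, -0.8, 11.3]
opening: 0.38
```

Contact exactly at the expected height. Release and lift.

{"method": "send_rows", "body": {"motion": [[[0,0,0,0,-0.05,0,-0.2],[0,0,0,0,0,0,-0.2],[0,0,0,0,0,0,-0.2],[0,0,0,0,0,0,-0.2],[0,0,0,0,0,0,-0.2]]]}}

```text
clock: 49.18
tool_pos: [0.5014, 0.1829, 0.0442]
eef_rot: [-0.698, -0.112, 0.112, 0.698]
contact_force: [-0.9, -1.0, -1.0]
opening: 0.598
```

{"method": "send_rows", "body": {"motion": [[[0,0,0,0,-0.4,0,-0.2],[0,0,0,0,-0.8,0,-0.2],[0,0,0,0,-1,0,-0.2],[0,0,0,0,-1,0,-0.2],[0,0,0,0,-1,0,-0.2]]]}}

```text
clock: 49.6
tool_pos: [0.5012, 0.1828, 0.1297]
eef_rot: [0.698, 0.112, -0.112, -0.698]
contact_force: [0.3, 0.3, -0.4]
opening: 0.598
```

{"method": "send_rows", "body": {"motion": [[[0,0,0,0,-1,0,-0.2],[0,0,0,0,-1,0,-0.2],[0,0,0,0,-1,0,-0.2],[0,0,0,0.4,-0.6,-0.4,-0.2],[0,0,0,0.8,-0.3,-0.8,-0.2]]]}}

```text
clock: 50.02
tool_pos: [0.5305, 0.1699, 0.2092]
eef_rot: [-0.697, -0.114, 0.113, 0.699]
contact_force: [1.1, 0.5, -0.4]
opening: 0.602
```

{"method": "send_rows", "body": {"motion": [[[0,0,0,0.5,0,-1,-1],[0,0,0,0.5,0,-1,-1],[0,0,0,0.4,0,-1,-1],[0,0,0,0.4,0,-1,-1],[0,0,0,0.2,0,-1,-1]]]}}

```text
clock: 50.43
tool_pos: [0.6019, 0.0845, 0.2069]
eef_rot: [-0.698, -0.112, 0.112, 0.698]
contact_force: [-0.1, 1.2, 0.4]
opening: 0.957
```

{"method": "send_rows", "body": {"motion": [[[0,0,0,0,0,-1,-1],[0,0,0,0,0,-0.8,-1],[0,0,0,0,0,-0.5,-1],[0,0,0,0,0,-0.2,-1],[0,0,0,0,0,0,-1]]]}}

```text
clock: 50.85
tool_pos: [0.6167, 0.0369, 0.2065]
eef_rot: [0.698, 0.112, -0.112, -0.698]
contact_force: [-0.7, 0.2, -0.7]
opening: 1.0
```

```bash
python3 plan.py; python3 -c "
from ov import *
for c,b in (('side',(140,240,180,330)),('scene',(260,380,340,490))):
    im=imaging.snapshot(c)['img'][:,:,::-1]; cv2.imwrite(f'pics/{c}29.png',cv2.resize(im[b[0]:b[1],b[2]:b[3]],None,fx=5,fy=5,interpolation=2)); cv2.imwrite(f'pics/{c}29f.png',im)"
```

```text
t 50.85 pos [0.6167 0.0369 0.2065] yaw 108.18 ydir [-0.0001 -0.0001 -1.    ] F [-0.6511  0.183  -0.6652] op 1.0
q [ 0.128   0.734  -0.4774  1.6014  0.402   0.9055  1.3926]
```

View pics/side29.png

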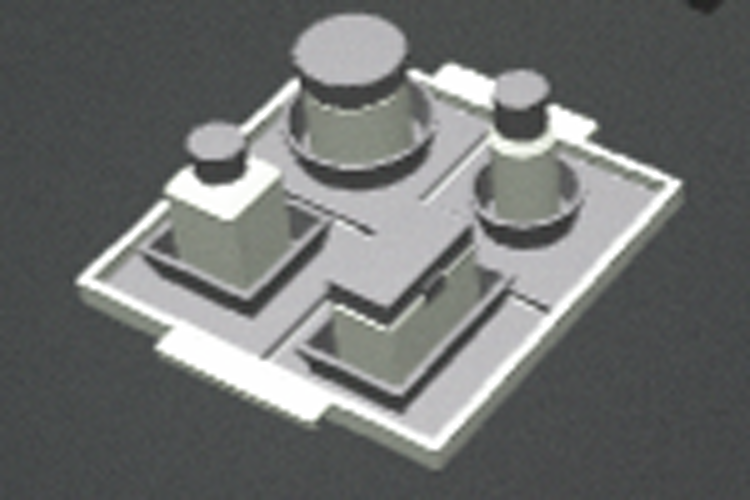

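View pics/scene29.png

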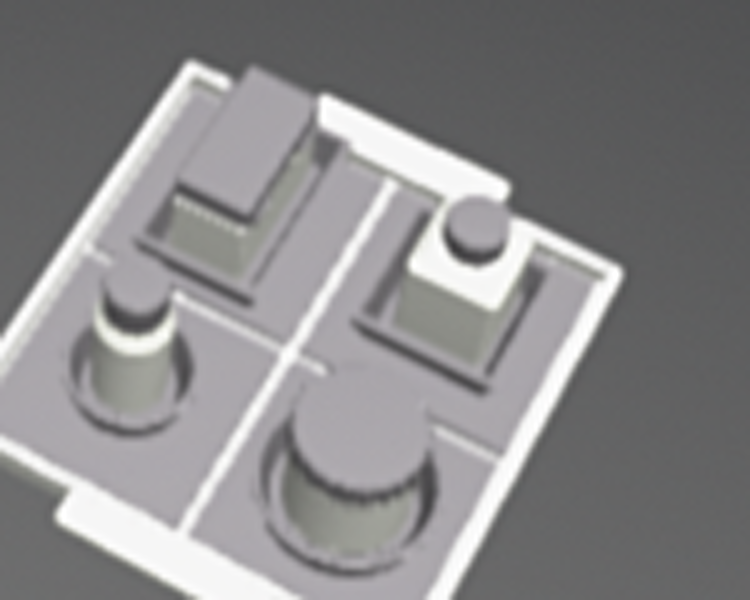

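View pics/scene29f.png

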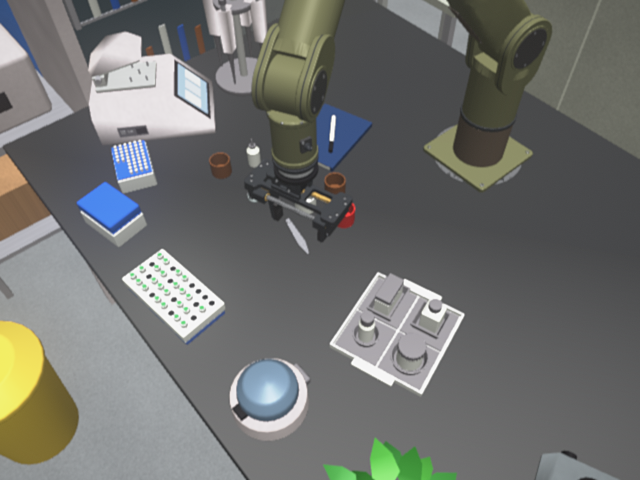

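```bash
python3 - <<'E'
from h import *
th=np.linspace(0,2*np.pi,40)
A=dict(oblong=(.5014,.1832),square=(.4705,.2762),narrow=(.5944,.214),wide=(.5636,.3071)); yw=.3199
for cam,o,w,k in (('side',(180,110),(150,130),5),('scene',(330,255),(140,125),5)):
    im=cv2.imread(f'pics/{cam}29f.png'); z=cv2.resize(im[o[1]:o[1]+w[1],o[0]:o[0]+w[0]],None,fx=k,fy=k,interpolation=2)[:600]
    def P(X): cv2.polylines(z,[((proj(cam,X)-o+.5)*k-.5).round().astype(int).reshape(-1,1,2)],True,(0,255,0),1)
    def C(c,h,r): P(np.c_[c[0]+r*np.cos(th),c[1]+r*np.sin(th),.01+h+0*th])
    def Rr(c,h,a,b): P([[c[0]+np.cos(yw)*u-np.sin(yw)*v,c[1]+np.sin(yw)*u+np.cos(yw)*v,.01+h] for u,v in ((a,b),(-a,b),(-a,-b),(a,-b))])
    C(A['wide'],.06,.027);C(A['narrow'],.08,.0135);C(A['narrow'],.052,.016);C(A['square'],.075,.0135);Rr(A['square'],.052,.02,.02);Rr(A['oblong'],.056,.033,.017)
    cv2.imwrite(f'pics/fin_{cam}.png',z)
E
```

```text
(no output)
```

View pics/fin_side.png

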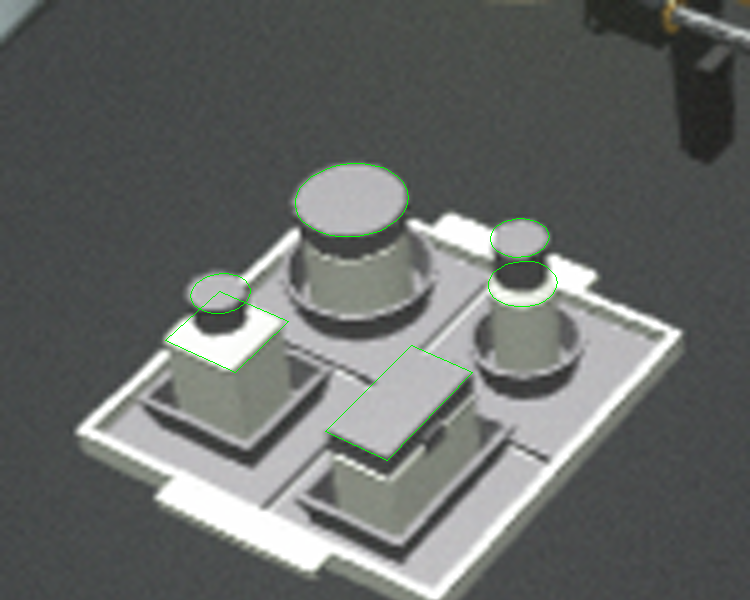

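View pics/fin_scene.png

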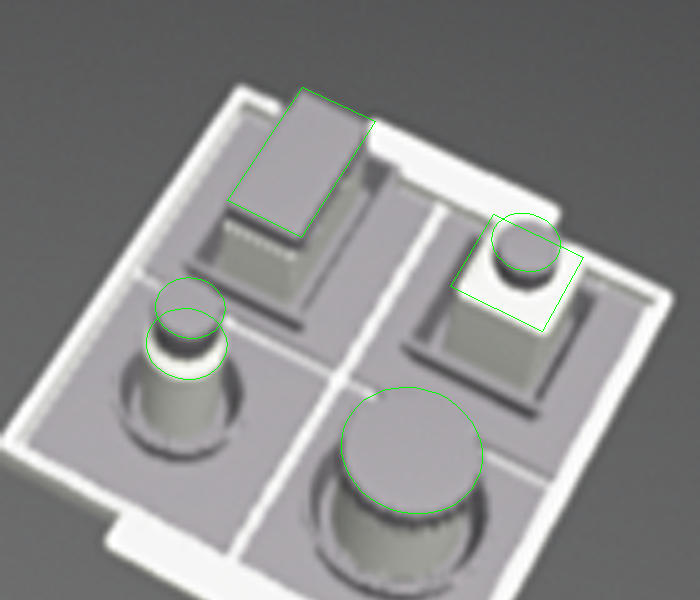

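View pics/side29f.png

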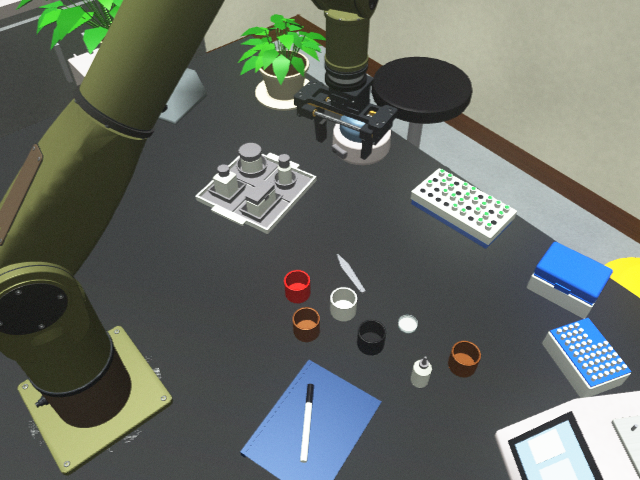

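All the tops match the models seated upright with their bases on the pocket floors. The open jar (343,303) and dropper bottle (421,373) haven't moved, and the robot is clear of everything.

```bash
python3 -c "
from plant import job,get_state
s=get_state(); print(s['clock'],s['contact_force'],abs(s['qd']).max()); print(job.finish_job())"
```

```text
50.95 [-0.29477965  0.4478677  -0.82761357] 0.010649385327051682
the job is handed in; nothing more can be done
None
```

The lidded jar, flat-capped bottle, square bottle and cuvette box each stand in their own adapter. I placed them in that order and handed the job in at about 51 s of the 120 s allowed.

**Last checks:**
- **Seating:** In the scene and side pictures, all four tops match upright models standing on the pocket floors to within about 1–2 px. On each set-down, contact came about 10 mm above the bench-grip height, as the pocket floors require. The press on the floor was about 10–16 N.
- **Look-alikes:** The open jar and the dropper bottle stand where they were. The gripper was open, clear and at rest.

**What disagreed or went wrong:**
- **Fingertip position:** The fingertips appeared to sit about 24 mm further back than the description says. This rests on the camera views and on the opening and force readings.
- **Jar and bottle grips:** Because of that, both were gripped higher than planned. The bottle was probably held on its shoulder or cap, though it looked upright throughout.
- **Square bottle tilt:** My first grip caught its sloping shoulder and lifted it about 13 cm with a tilt of 6–7°. I set it back on the bench and gripped it again about 8 mm lower, and it then travelled upright.
- **Forces:** While regripping I measured 24 N for a moment, which looked like a fingertip catching the bottle's shoulder edge. That was the highest force I read.

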